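# Change the batch in a small tumbling barrel

### The arm

A 6-joint arm with a two-finger parallel gripper is mounted at the origin on a cart in front of the work surface, level with it; the furniture and walls round the work are solid. World frame = base frame: x ahead of the robot, y to its left, z up, the work surface at z = 0. Lengths are in mm, angles in rad, forces in N, time in s.
With the tool pointing down it reaches from about 275 to 975 mm from the base axis. Payload 8.4 kg.
Tool frame: the origin (TCP) lies midway between the tips of the shut fingers; the grasp point (between the pads) lies 19 mm behind it; x points along the fingers, z is the direction in which the jaws open and shut, and the axes are right-handed (so a half turn about x gives the same grasp; the last joint's range is limited). The gripper opens to 92 mm and grips with 3 to 60 N. Pads are 20 mm wide; open, the fingers measure 128 mm over their backs; the gripper's body (75 mm by 189 mm) begins 69 mm behind the grasp point.
Start: joints at [1.341, 0.353, 1.633, -0, 1.155, -0.002], TCP at [141.145, 608.856, 214.583] pointing down, gripper open.
Joint ranges: [-2.63, 2.63], [-0.92, 2.1], [0.06, 2.66], [-1.3, 4.44], [0, 2.69], [-3.02, 3.02]. Speed limits (rad/s): [2.22, 2.22, 2.79, 3.14, 3.14, 3.14].

### API

Orientations are given as a 3x3 rotation matrix whose columns are the frame's x, y, z axes.
In Python, from cell import get_obs, grab_frame, camera_info, finish_job gives the robot as it stands.
- The arm moves only by the tool carry_out, never from a script. Its argument "targets" is a list of rows, each an object with "gripper": the gripper command: -1 is shut, 1 is fully open, values between are in proportion; "xyz": the shift along the tool's x, y, z in m, a list of three; "twist": the turn about the tool's x in rad. A call has exactly 8 rows; each row shifts and turns the commanded pose from where the row before left it, along the tool's axes as they then stand; what a row does not reach is not made up. A row lasts 1/8 s, in which the tool goes at most 62.5 mm and 10.7 degrees, less where a joint would pass 70% of its speed; a pose out of reach is approached as far as the arm can. A call is refused whole if a number of a shift passes 0.0625 or a number of a turn 0.188, either way. A call with a gripper value outside its range is refused whole. The fingers move at their own pace and stop on an object; the grip force is fixed at half the most. Time passes only in rows, so rows that do not move let the fingers close, or fill a call up. It gives the time, the measured TCP pose, the force and the opening at its end, in the units of the state.
- get_obs(): the state, without advancing time (a new reading comes with each control period).
- grab_frame(name): name is "scene" or "side" or "wrist"; returns the picture (480x640x3 uint8, blue, green, red); there is no depth.
- camera_info(name): a dict with "fov_y" (degrees; the focal length in pixels is half the picture's height over the tangent of half this angle, whatever the lens; pixels are square), "cx", "cy" (the principal point, pixels), "view" (4x4, takes a point from world to camera coordinates); the wrist camera has in their place "mount" (4x4, takes a point from camera to tool coordinates, whose origin is the TCP and whose axes are the tool frame's). Camera axes: x right, y down, z forward; pixel columns grow to the right and rows downward; lengths in mm; the calibration is good to about 2 mm. A picture is of the moment at which its call begins: read the wrist's pose just before it. camera_info takes no time and is no camera call.
- finish_job(): hands the job in, once; it reports no verdict.
The state is a dict: "t": time; "joint_positions": joint angles; "qvel": joint speeds; "effort": joint torques, N m; "tcp_pos": TCP position; "tool_rot": TCP orientation; "ft_force": force on the tool from outside, world axes, zero at the start; "torque": the same for the moment, N m; "gripper_width": finger opening in mm.
Only numpy, scipy, OpenCV 4.12 (cv2) and the standard library are available. Lean on these libraries where they do the work, as an engineer would, in place of code of your own. Each camera call takes 0.05 s, during which the arm holds its last target.

### The job

Change the batch in the tumbling barrel: with its tray pushed fully home underneath, turn the barrel over by its crank until the port faces down and all the bright finished plates have dropped into the tray. Then stack those bright plates flat in one square, aligned pile in the outline on the black pad, and put every dark raw plate into the barrel through its port. Leave the barrel with its port facing straight up, the tray pushed fully home, and the other objects where they are.

Things in the scene. Friction and masses are not known exactly. Their poses are not given: they have to be found in the camera images.
- cradle: grey steel cradle of the tumbling barrel, fixed, base plate 218 (x) x 170 (y) mm; origin at the centre of its underside, on the bench. The barrel's axis runs along the cradle's x, 155 mm up, between posts at x = -99 and +99 mm (12 x 46 mm, round bearing tops at 178 mm). The crank is at the -x end; the tray slides out towards the cradle's -y
- drum (a joint): angle of the blue twelve-sided barrel about the cradle's +x axis: 0 = port straight up, grows as the port goes over towards the cradle's -y, 3.14 = port straight down; stops at -0.5 and 3.4. Friction holds it where it is left (0.4 N m, 7 N at the crank). Outside radius 68 mm, inside 60 mm, inside length 108 mm; lowest 87 mm, top 223 mm above the bench
- drum_center (a point): fixed point on the barrel's axis, midway between its ends, 155 mm above the bench (axes as the cradle's)
- port (a point): point that turns with the barrel: centre of the port, a gap in the barrel's side 108 mm long along the axis and about 104 mm across it; 60 mm from the axis, its z axis points out through the port. With the port up, its two long edges are 188 mm above the bench and the end discs rise to 223 mm
- crank_grip (a point): middle of the red crank pin: a rod 14 mm thick, 60 mm long, parallel to the barrel's axis and 60 mm from it; this point is 153 mm from the barrel's centre towards the cradle's -x. At drum 0 the pin is level with the axis on the cradle's +y side, at 1.57 straight above it, at 3.14 on the -y side. It turns with the barrel; held from above it turns between the fingers
- tray (a joint): how far the yellow tray is pulled out (m): 0 = fully home under the barrel, 0.2 = fully out, clear of the barrel; it slides along the cradle's -y with about 1.5 N of friction
- tray_floor (a point): centre of the tray's inner floor, 11 mm above the bench (axes as the cradle's), with the tray home 35 mm from the barrel's axis towards the cradle's -y; the inside is 166 (x) x 190 (y) mm, the walls are 4 mm thick and their tops 47 mm above the bench
- tray_handle (a point): centre of the black upright grip just outside the tray's front wall: a fin 12 mm thick along the cradle's x, 36 mm long along y, top 92 mm above the bench; 115 mm from the centre of the tray's floor towards -y, 74 mm above the bench. Pinch it from above across its 12 mm
- stack_pad: black rubber pad 110 x 88 x 6 mm, fixed to the bench, with a white outline 74 x 52 mm; origin at the centre of its underside, x along its length and the outline's length
- bright_plate_1: bright bare aluminium finished plate 66 x 44 x 8 mm with slightly rounded edges and two small black dots on each face, 0.12 kg; origin at its centre, x along its 66 mm length, y along its 44 mm width, z through its 8 mm thickness (either face may be up); it starts inside the barrel (three or four are there)
- bright_plate_2: bright bare aluminium finished plate 66 x 44 x 8 mm with slightly rounded edges and two small black dots on each face, 0.12 kg; origin at its centre, x along its 66 mm length, y along its 44 mm width, z through its 8 mm thickness (either face may be up); it starts inside the barrel (three or four are there)
- bright_plate_3: bright bare aluminium finished plate 66 x 44 x 8 mm with slightly rounded edges and two small black dots on each face, 0.12 kg; origin at its centre, x along its 66 mm length, y along its 44 mm width, z through its 8 mm thickness (either face may be up); it starts inside the barrel, or may be absent (three or four are there)
- bright_plate_4: bright bare aluminium finished plate 66 x 44 x 8 mm with slightly rounded edges and two small black dots on each face, 0.12 kg; origin at its centre, x along its 66 mm length, y along its 44 mm width, z through its 8 mm thickness (either face may be up); it starts inside the barrel, or may be absent (three or four are there)
- dark_plate_1: dark brown raw steel plate 66 x 44 x 8 mm with slightly rounded edges and two small black dots on each face, 0.12 kg; origin at its centre, x along its 66 mm length, y along its 44 mm width, z through its 8 mm thickness (either face may be up); it starts lying on the bench on the right, or may be absent (one or two are there)
- dark_plate_2: dark brown raw steel plate 66 x 44 x 8 mm with slightly rounded edges and two small black dots on each face, 0.12 kg; origin at its centre, x along its 66 mm length, y along its 44 mm width, z through its 8 mm thickness (either face may be up); it starts lying on the bench on the right, or may be absent (one or two are there)
- offcut_wedge: wooden wedge 34 x 85 x 26 mm lying behind the tray's way out; not part of the job; origin at the centre of its underside
- salve_jar: brown and white round jar, 47 mm across and 44 mm tall, beside the wedge; not part of the job; origin at the centre of its underside
- saw_head (a point): fixed point: front lower end of the radial saw's green arm, which overhangs the bench from here backwards (towards +x and -y), about 80 mm wide and from 320 to 410 mm above the bench; not part of the job, keep the arm and wrist clear of it
Mind the look-alikes: they are no part of the job. What is shaped like the dark_plate_1 but pink is not meant.

How it is judged:
By the outcome, as a careful person would: the job done as asked, in the order asked, and still so for the second after the job is handed in, with the robot touching nothing.
Of bright_plate_3, bright_plate_4 only 1 to 2 are there at a start; the rules pass over those that are not, and their reading is None.
Of dark_plate_1, dark_plate_2 only 1 to 2 are there at a start; the rules pass over those that are not, and their reading is None.
At some moment in a run one of dark_plate_1, dark_plate_2 may be knocked a few centimetres aside while the robot is not near it.
Once in a run the grip may slacken for a moment while it holds something.
It also fails if it takes over 210 s, if anything falls off the work surface, if the arm or the gripper's body presses on something with over 40 N, if the wrist force passes 120 N, or if a joint passes its speed limit or range.

## Working session

There is one attempt and no reset: what is moved stays moved. The work goes in short steps, Python scripts to look and compute and a tool call to move; the robot and the scene stay as the last step left them, time stands still between calls to the robot, and variables do not carry over. Pictures are saved under pics/ and viewed, and the job is handed in when it is done.

Besides the shell and the picture viewer there is one more tool, called after "Emit:" in YAML: its name, and indented under it one key for each argument. carry_out: Moves the arm, as the interface text tells. Its arguments: {"type":"object","properties":{"targets":{"type":"array","items":{"type":"object","properties":{"gripper":{"type":"number"},"xyz":{"type":"array","items":{"type":"number"}},"twist":{"type":"number"}}}}},"required":["targets"]}

```bash
ls; mkdir -p pics
python3 - <<'E'
from cell import *
import cv2
o=get_obs(); print({k:(v if not hasattr(v,'round') else v) for k,v in o.items()})
for n in("scene","side","wrist"):
    print(n,camera_info(n)); cv2.imwrite(f"pics/a_{n}.png",grab_frame(n))
E
```

```text
pics
{'t': 0.0, 'joint_positions': array([ 1.34058437e+00,  3.53673572e-01,  1.63411631e+00, -2.33576928e-05,
        1.15521535e+00, -2.40799019e-03]), 'qvel': array([ 0.00185233, -0.00041867,  0.00034513, -0.00122656,  0.00069623,
       -0.00182127]), 'effort': array([ 1.32322726e-03, -5.93853664e+01, -3.34209108e+01,  6.96123554e-02,
        2.36268999e-02, -1.29401524e-04]), 'tcp_pos': array([141.04839177, 608.36711577, 213.85545252]), 'tool_rot': array([[-3.01523070e-04, -9.74166828e-01,  2.25829362e-01],
       [-1.38019307e-03,  2.25829563e-01,  9.74165850e-01],
       [-9.99999002e-01, -1.79546424e-05, -1.41263112e-03]]), 'ft_force': array([-0.02625556,  0.63483353,  1.07331547]), 'torque': array([ 0.01538229, -0.0407335 ,  0.00830507]), 'gripper_width': 91.88882462311584}
scene {'fov_y': 46.020077585861635, 'cx': 319.3548332337618, 'cy': 243.6126735781672, 'view': array([[-6.87025625e-01, -7.26484167e-01,  1.47154654e-02,
         3.89352260e+02],
       [-4.98218080e-01,  4.56222734e-01, -7.37319172e-01,
         4.39995194e+02],
       [ 5.28937175e-01, -5.13888676e-01, -
[... 300 characters left out ...]
e+02],
       [-1.74431963e-01, -5.28149699e-01, -8.31042349e-01,
         2.61359055e+02],
       [ 2.32231831e-01,  7.98106551e-01, -5.55962508e-01,
         1.56551348e+03],
       [ 0.00000000e+00,  0.00000000e+00,  0.00000000e+00,
         1.00000000e+00]])}
wrist {'fov_y': 59.73554574561035, 'cx': 327.6991289210996, 'cy': 227.65136149061132, 'mount': array([[ 4.09342893e-05, -2.82369478e-01,  9.59305726e-01,
        -1.70246761e+02],
       [-2.03617247e-04, -9.59305709e-01, -2.82369464e-01,
         8.03685616e+01],
       [ 9.99999978e-01, -1.83772597e-04, -9.67637932e-05,
        -1.13364002e+00],
       [ 0.00000000e+00,  0.00000000e+00,  0.00000000e+00,
         1.00000000e+00]])}
```

View pics/a_scene.png

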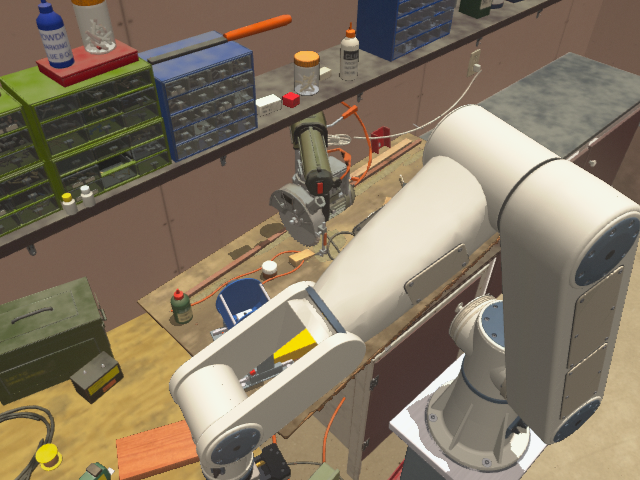

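View pics/a_side.png

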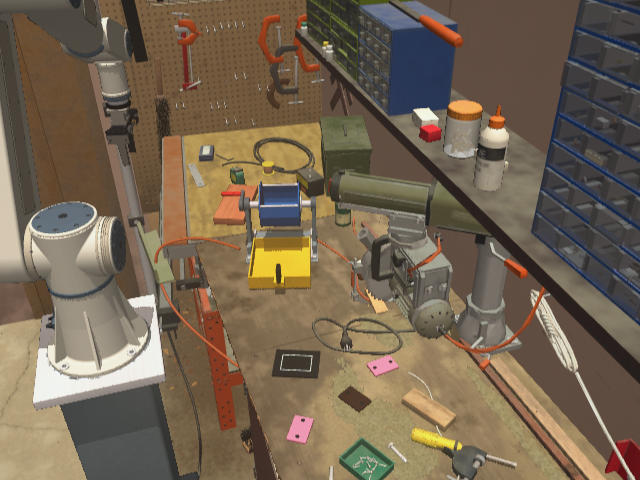

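View pics/a_wrist.png

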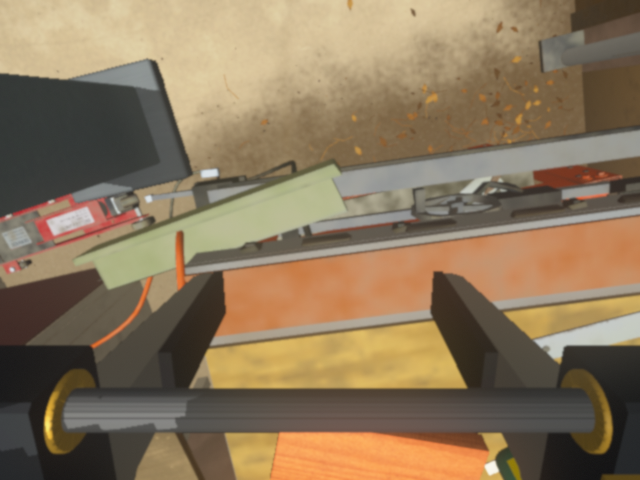

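Run:
```python
import cv2
s=cv2.imread("pics/a_side.png")
cv2.imwrite("pics/a_s1.png",cv2.resize(s[170:310,225:345],None,fx=5,fy=5)[:,:800][:600] if 0 else cv2.resize(s[175:295,230:340],None,fx=5,fy=5))
cv2.imwrite("pics/a_s2.png",cv2.resize(s[330:480,240:440],None,fx=4,fy=4))
s=cv2.imread("pics/a_scene.png")
cv2.imwrite("pics/a_s3.png",cv2.resize(s[240:440,160:360],None,fx=3,fy=3))
```

```text
(no output)
```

View pics/a_s1.png

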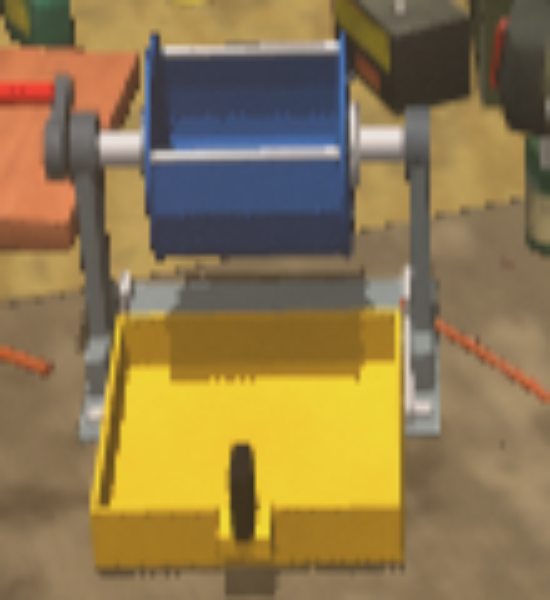

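View pics/a_s2.png

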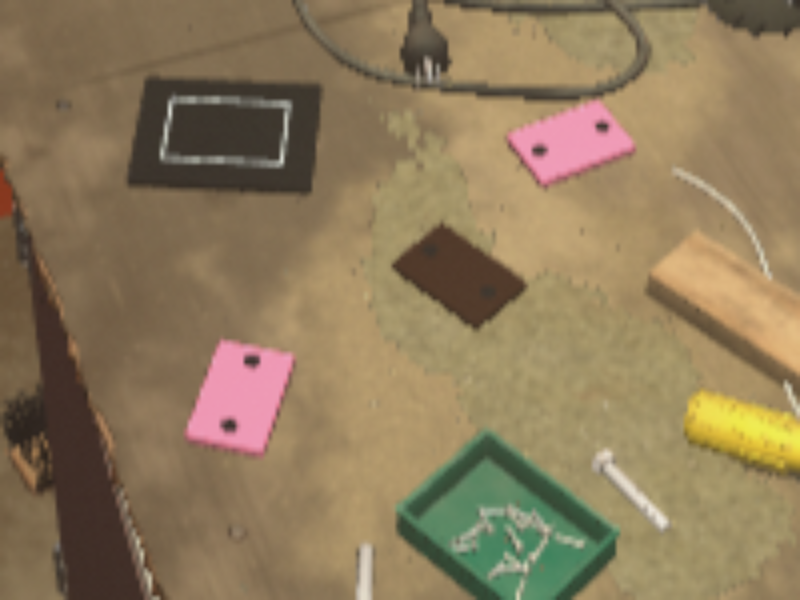

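View pics/a_s3.png

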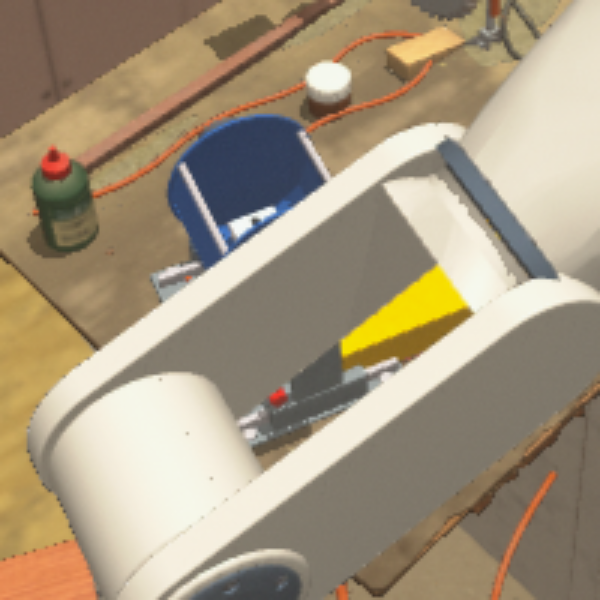

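```bash
cat > h.py <<'E'
import numpy as np, cv2
from cell import *
def cam(n,obs=None):
    c=camera_info(n); f=240/np.tan(np.radians(c["fov_y"])/2)
    K=np.array([[f,0,c["cx"]],[0,f,c["cy"]],[0,0,1]])
    if n=="wrist":
        T=np.eye(4); T[:3,:3]=obs["tool_rot"]; T[:3,3]=obs["tcp_pos"]
        M=np.linalg.inv(T@np.array(c["mount"]))
    else: M=np.array(c["view"])
    return K,M
def ray(km,uv):
    K,M=km; d=np.linalg.inv(K)@np.array([uv[0],uv[1],1.]); R=M[:3,:3]
    return -R.T@M[:3,3], R.T@d
def onplane(km,uv,z):
    c,d=ray(km,uv); return c+d*(z-c[2])/d[2]
def proj(km,p):
    K,M=km; q=K@(M[:3,:3]@np.asarray(p,float)+M[:3,3]); return q[:2]/q[2]
def tri(l):
    A=np.zeros((3,3));b=np.zeros(3);rs=[ray(k,u) for k,u in l]
    for c,d in rs:
        d=d/np.linalg.norm(d);P=np.eye(3)-np.outer(d,d);A+=P;b+=P@c
    p=np.linalg.solve(A,b)
    return p,[np.linalg.norm(np.cross(p-c,d/np.linalg.norm(d))) for c,d in rs]
def mask_rects(img,lo,hi,amin=100):
    m=cv2.inRange(cv2.cvtColor(img,cv2.COLOR_BGR2HSV),np.array(lo),np.array(hi))
    m=cv2.morphologyEx(m,cv2.MORPH_OPEN,np.ones((2,2)))
    cs,_=cv2.findContours(m,cv2.RETR_EXTERNAL,cv2.CHAIN_APPROX_NONE)
    return [(cv2.contourArea(c),cv2.minAreaRect(c),c) for c in cs if cv2.contourArea(c)>amin]
E
python3 - <<'E'
from h import *
np.set_printoptions(precision=1,suppress=True)
k=cam("side")
for n,u,z in [("postL",(247,197),178),("postR",(313.6,196),178),("handle",(278.4,264.4),92),("baseL",(246,262.6),3),("baseR",(318,261.4),3),
 ("trayFL",(249,277.4),47),("trayFR",(310,277.6),47),("trayBL",(254,238),47),("trayBR",(310,237),47),
 ("dark",(354,398),8),("pad",(297,363),6),("pin",(236,193),155),("padTL",(277,350),6),("padTR",(320.5,351.5),6),("padBR",(317.5,378),6),("padBL",(272,376.5),6)]:
    print(n,onplane(k,u,z))
E
```

```text
postL [457.1 299.1 178. ]
postR [645.8 242.2 178. ]
handle [488.6  57.2  92. ]
baseL [423.  216.4   3. ]
baseR [630. 155.   3.]
trayFL [408.6  83.8  47. ]
trayFR [569.7  30.2  47. ]
trayBL [462.9 273.8  47. ]
trayBR [626.7 225.4  47. ]
dark [ 552.3 -381.4    8. ]
pad [ 458.6 -234.4    6. ]
pin [436.  374.4 155. ]
padTL [ 423.  -176.2    6. ]
padTR [ 524.3 -214.3    6. ]
padBR [ 491.7 -296.2    6. ]
padBL [ 390.7 -258.8    6. ]
```

Run:
```python
from h import *
np.set_printoptions(precision=1,suppress=True)
k=cam("side");s=cam("scene")
print(tri([(k,(333,195)),(s,(320,190))]))
print(onplane(k,(333,197),320), onplane(k,(333,172),410),onplane(s,(318,192),320))
for p in [(551,271,155),(489,57,92),(460,-236,6)]: print(proj(s,p))
import cv2
a=cv2.imread("pics/a_side.png")[150:270,300:460]; b=cv2.imread("pics/a_scene.png")[100:220,240:400]
cv2.imwrite("pics/a_saw.png",cv2.resize(np.hstack([a,b]),None,fx=2.5,fy=2.5))
```

```text
(array([615.6, -44.5, 344.7]), [np.float64(3.477893179379338), np.float64(3.4778931793793246)])
[622.  -16.8 320. ] [610.1 -54.2 410. ] [641.  -58.6 320. ]
[247.7 311.8]
[324.2 299.3]
[397.9 275.3]
```

View pics/a_saw.png

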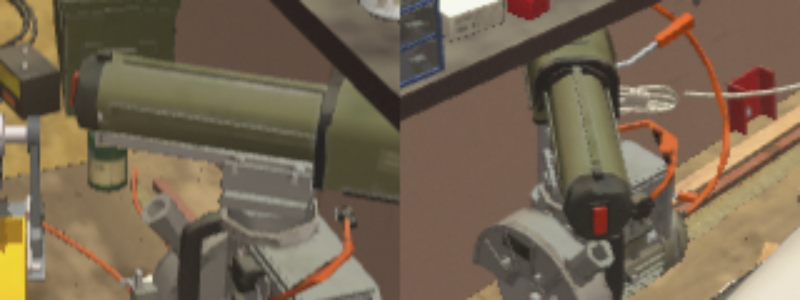

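```bash
cat > plan.py <<'E'
from h import *
import sys,json
# waypoints "x,y,z,yaw" ; n rows ; from current commanded(measured) pose
def plan(wps,start=None,vmax=0.055,n_total=None,grip=1):
    o=get_obs()
    p=np.array(o["tcp_pos"]); z=o["tool_rot"][:,2]; yaw=np.arctan2(z[1],z[0])
    if start is not None: p=np.array(start[:3],float); yaw=start[3]
    rows=[]
    for w in wps:
        q=np.array(w[:3],float); y2=w[3]; dy=(y2-yaw+np.pi)%(2*np.pi)-np.pi
        n=max(1,int(np.ceil(max(np.linalg.norm(q-p)/1000/vmax,abs(dy)/0.185))))
        if len(w)>4: n=max(n,w[4])
        for i in range(n):
            tgt=p+(q-p)/(n-i); c,s=np.cos(yaw),np.sin(yaw)
            R=np.array([[0,-s,c],[0,c,s],[-1,0,0]]).T.T
            d=R.T@(tgt-p)/1000; d=np.round(d,4); dyw=(y2-yaw+np.pi)%(2*np.pi)-np.pi
            t=round(-dyw/(n-i),3)
            rows.append((d.tolist(),t)); p=p+R@d*1000; yaw-=t
    while len(rows)%8: rows.append(([0,0,0],0))
    for i in range(0,len(rows),8):
        print(json.dumps([{"gripper":grip,"xyz":r[0],"twist":r[1]} for r in rows[i:i+8]]))
    print("end",p.round(1),round(yaw,3))
E
python3 - <<'E'
from plan import *
plan([(145,600,280,1.343),(480,30,280,-0.293)],vmax=0.05)
E
```

```text
[{"gripper": 1, "xyz": [-0.033, -0.0029, -0.0037], "twist": 0.0}, {"gripper": 1, "xyz": [-0.0329, -0.0029, -0.0037], "twist": 0.0}, {"gripper": 1, "xyz": [-0.0, -0.0325, -0.0343], "twist": 0.117}, {"gripper": 1, "xyz": [-0.0, -0.0363, -0.0302], "twist": 0.117}, {"gripper": 1, "xyz": [-0.0, -0.0396, -0.0258], "twist": 0.117}, {"gripper": 1, "xyz": [-0.0, -0.0423, -0.021], "twist": 0.117}, {"gripper": 1, "xyz": [-0.0, -0.0445, -0.0159], "twist": 0.117}, {"gripper": 1, "xyz": [-0.0, -0.046, -0.0106], "twist": 0.117}]
[{"gripper": 1, "xyz": [-0.0, -0.0469, -0.0052], "twist": 0.117}, {"gripper": 1, "xyz": [-0.0, -0.0472, 0.0003], "twist": 0.117}, {"gripper": 1, "xyz": [-0.0, -0.0469, 0.0059], "twist": 0.117}, {"gripper": 1, "xyz": [-0.0, -0.0458, 0.0113], "twist": 0.117}, {"gripper": 1, "xyz": [-0.0, -0.0442, 0.0165], "twist": 0.117}, {"gripper": 1, "xyz": [-0.0, -0.042, 0.0216], "twist": 0.116}, {"gripper": 1, "xyz": [-0.0, -0.0392, 0.0263], "twist": 0.117}, {"gripper": 1, "xyz": [-0.0, -0.0359, 0.0308], "twist": 0.116}]
end [480.  30. 280.] -0.293
```

Emit:
carry_out:
  targets:
    - {"gripper": 1, "xyz": [-0.033, -0.003, -0.004], "twist": 0.0}
    - {"gripper": 1, "xyz": [-0.033, -0.003, -0.004], "twist": 0.0}
    - {"gripper": 1, "xyz": [0, -0.0325, -0.034], "twist": 0.117}
    - {"gripper": 1, "xyz": [0, -0.036, -0.03], "twist": 0.117}
    - {"gripper": 1, "xyz": [0, -0.0395, -0.026], "twist": 0.117}
    - {"gripper": 1, "xyz": [0, -0.042, -0.021], "twist": 0.117}
    - {"gripper": 1, "xyz": [0, -0.0445, -0.016], "twist": 0.117}
    - {"gripper": 1, "xyz": [0, -0.046, -0.0105], "twist": 0.117}

```text
t: 1.15
tcp_pos: [288.7, 354.5, 280.5]
tool_rot: [[0.0, -0.595, 0.804], [-0.0, 0.804, 0.595], [-1.0, -0.0, 0.0]]
ft_force: [1.4, 1.6, -0.2]
gripper_width: 92.0
```

Emit:
carry_out:
  targets:
    - {"gripper": 1, "xyz": [0, -0.047, -0.005], "twist": 0.117}
    - {"gripper": 1, "xyz": [0, -0.047, 0], "twist": 0.117}
    - {"gripper": 1, "xyz": [0, -0.047, 0.006], "twist": 0.117}
    - {"gripper": 1, "xyz": [0, -0.046, 0.011], "twist": 0.117}
    - {"gripper": 1, "xyz": [0, -0.044, 0.0165], "twist": 0.117}
    - {"gripper": 1, "xyz": [0, -0.042, 0.0215], "twist": 0.117}
    - {"gripper": 1, "xyz": [0, -0.039, 0.0265], "twist": 0.117}
    - {"gripper": 1, "xyz": [0, -0.036, 0.031], "twist": 0.117}

```text
t: 2.15
tcp_pos: [480.0, 28.7, 280.5]
tool_rot: [[-0.0, 0.295, 0.956], [0.0, 0.956, -0.295], [-1.0, 0.0, -0.0]]
ft_force: [0.9, 1.1, -0.1]
gripper_width: 91.8
```

```bash
cat > look.py <<'E'
from h import *
import sys,pickle
tag=sys.argv[1]; o=get_obs()
z=o["tool_rot"][:,2]
print("t",round(o["t"],2),"tcp",np.round(o["tcp_pos"],1),"yaw",round(float(np.arctan2(z[1],z[0])),3),"w",round(o["gripper_width"],1),"F",np.round(o["ft_force"],1))
for n in sys.argv[2:]:
    o=get_obs(); f=grab_frame(n); cv2.imwrite(f"pics/{tag}_{n}.png",f)
    pickle.dump(o,open(f"pics/{tag}_{n}.pkl","wb"))
E
python3 look.py b wrist
```

```text
t 2.15 tcp [480.   28.7 280.5] yaw -0.299 w 91.8 F [ 0.9  1.1 -0.1]
```

View pics/b_wrist.png

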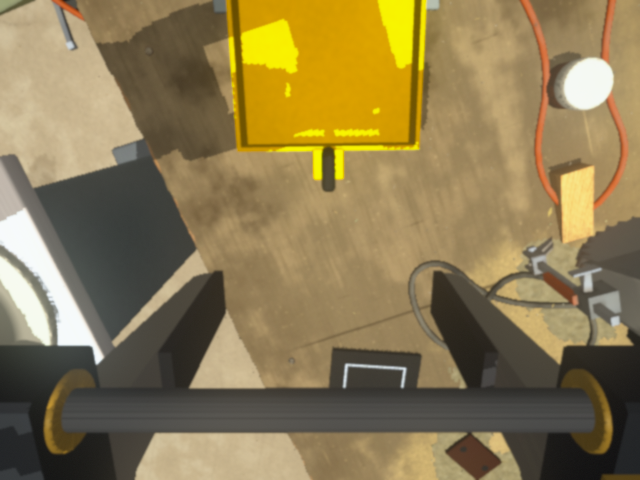

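Run:
```python
from h import *
import pickle
np.set_printoptions(precision=1,suppress=True)
w=cam("wrist",pickle.load(open("pics/b_wrist.pkl","rb")))
k=cam("side")
for n,u,z in [("h far",(328,147),92),("h near",(329,190),92),("TFL",(236,152),47),("TFR",(419,150),47),("dark",(473,456),8),("jar",(583,84),44),("wedge",(576,203),20)]: print(n,onplane(w,u,z))
print(tri([(w,(329,169)),(k,(278.4,265.5))]))
```

```text
h far [493.1  71.2  92. ]
h near [483.   35.6  92. ]
TFL [406.5  88.5  47. ]
TFR [574.1  38.8  47. ]
dark [ 555.  -375.5    8. ]
jar [733.5  52.2  44. ]
wedge [724.4 -68.4  20. ]
(array([488. ,  53.1,  91.3]), [np.float64(0.3961786700992486), np.float64(0.39617867009925434)])
```

Emit:
carry_out:
  targets:
    - {"gripper": 0, "xyz": [0.04, 0.013, 0], "twist": -0.011}
    - {"gripper": 0, "xyz": [0.045, 0.013, 0]}
    - {"gripper": 0, "xyz": [0.045, 0, 0]}
    - {"gripper": 0, "xyz": [0.045, 0, 0]}
    - {"gripper": 0, "xyz": [0.03, 0, 0]}
    - {"gripper": 0, "xyz": [0.018, 0, 0]}
    - {"gripper": -1, "xyz": [0, 0, 0]}
    - {"gripper": -1, "xyz": [0, 0, 0]}

```text
$.targets[1]: bad value
```

Emit:
carry_out:
  targets:
    - {"gripper": -1, "xyz": [0, 0, 0]}
    - {"gripper": -1, "xyz": [0, 0, 0]}
    - {"gripper": -1, "xyz": [0, 0.01, 0]}
    - {"gripper": -1, "xyz": [0, 0.015, 0]}
    - {"gripper": -1, "xyz": [0, 0.015, 0]}
    - {"gripper": -1, "xyz": [0, 0.015, 0]}
    - {"gripper": -1, "xyz": [0, 0.01, 0]}
    - {"gripper": -1, "xyz": [0, 0.005, 0]}

```text
$.targets[0]: bad value
```

Emit:
carry_out:
  targets:
    - {"gripper": 0, "xyz": [0.04, 0.013, 0], "twist": -0.011}
    - {"gripper": 0, "xyz": [0.045, 0.013, 0], "twist": 0}
    - {"gripper": 0, "xyz": [0.045, 0, 0], "twist": 0}
    - {"gripper": 0, "xyz": [0.045, 0, 0], "twist": 0}
    - {"gripper": 0, "xyz": [0.03, 0, 0], "twist": 0}
    - {"gripper": 0, "xyz": [0.018, 0, 0], "twist": 0}
    - {"gripper": -1, "xyz": [0, 0, 0], "twist": 0}
    - {"gripper": -1, "xyz": [0, 0, 0], "twist": 0}

```text
t: 3.2
tcp_pos: [487.4, 55.2, 58.2]
tool_rot: [[0.001, 0.28, 0.96], [0.0, 0.96, -0.28], [-1.0, 0.0, 0.001]]
ft_force: [1.4, 1.0, -0.0]
gripper_width: 28.1
```

Emit:
carry_out:
  targets:
    - {"gripper": -1, "xyz": [0, 0, 0], "twist": 0}
    - {"gripper": -1, "xyz": [0, 0, 0], "twist": 0}
    - {"gripper": -1, "xyz": [0, 0.01, 0], "twist": 0}
    - {"gripper": -1, "xyz": [0, 0.015, 0], "twist": 0}
    - {"gripper": -1, "xyz": [0, 0.015, 0], "twist": 0}
    - {"gripper": -1, "xyz": [0, 0.015, 0], "twist": 0}
    - {"gripper": -1, "xyz": [0, 0.01, 0], "twist": 0}
    - {"gripper": -1, "xyz": [0, 0.005, 0], "twist": 0}

```text
t: 4.2
tcp_pos: [508.3, 123.0, 58.5]
tool_rot: [[0.003, 0.28, 0.96], [0.0, 0.96, -0.28], [-1.0, 0.001, 0.003]]
ft_force: [5.5, -3.1, 4.0]
gripper_width: 11.9
```

```bash
python3 look.py c wrist side
```

```text
t 4.2 tcp [508.3 123.   58.5] yaw -0.283 w 11.9 F [ 5.5 -3.1  4. ]
```

View pics/c_wrist.png

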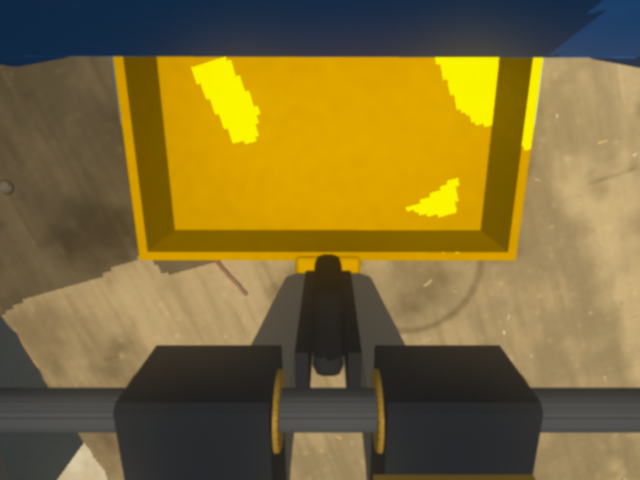

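View pics/c_side.png

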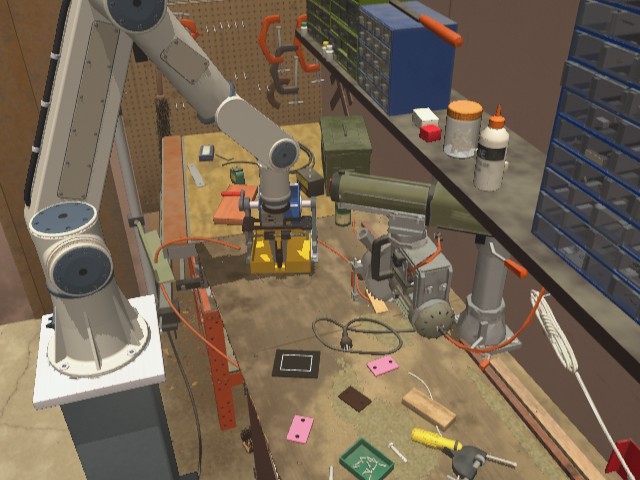

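Emit:
carry_out:
  targets:
    - {"gripper": -1, "xyz": [0, 0.002, 0], "twist": 0}
    - {"gripper": -1, "xyz": [0, 0.002, 0], "twist": 0}
    - {"gripper": -1, "xyz": [0, 0.002, 0], "twist": 0}
    - {"gripper": -1, "xyz": [0, 0.002, 0], "twist": 0}
    - {"gripper": -1, "xyz": [0, 0.002, 0], "twist": 0}
    - {"gripper": -1, "xyz": [0, 0.0, 0], "twist": 0}
    - {"gripper": -1, "xyz": [0, 0.0, 0], "twist": 0}
    - {"gripper": -1, "xyz": [0, 0, 0], "twist": 0}

```text
t: 5.3
tcp_pos: [510.8, 131.5, 58.5]
tool_rot: [[0.003, 0.28, 0.96], [-0.0, 0.96, -0.28], [-1.0, 0.0, 0.003]]
ft_force: [4.6, -6.2, 5.2]
gripper_width: 11.9
```

Emit:
carry_out:
  targets:
    - {"gripper": -1, "xyz": [0, 0.002, 0], "twist": 0}
    - {"gripper": -1, "xyz": [0, 0.002, 0], "twist": 0}
    - {"gripper": -1, "xyz": [0, 0.0, 0], "twist": 0}
    - {"gripper": -1, "xyz": [0, 0.0, 0], "twist": 0}
    - {"gripper": -1, "xyz": [0, 0.0, 0], "twist": 0}
    - {"gripper": -1, "xyz": [0, 0.0, 0], "twist": 0}
    - {"gripper": -1, "xyz": [0, 0.0, 0], "twist": 0}
    - {"gripper": -1, "xyz": [0, 0, 0], "twist": 0}

```text
t: 6.3
tcp_pos: [510.9, 131.9, 58.4]
tool_rot: [[0.0, 0.279, 0.96], [-0.005, 0.96, -0.278], [-1.0, -0.005, 0.002]]
ft_force: [4.1, -27.7, 11.8]
gripper_width: 11.7
```

Emit:
carry_out:
  targets:
    - {"gripper": -1, "xyz": [0, -0.003, 0], "twist": 0}
    - {"gripper": 0, "xyz": [0, 0, 0], "twist": 0}
    - {"gripper": 0, "xyz": [0, 0.0, 0], "twist": 0}
    - {"gripper": 0, "xyz": [0, 0.0, 0], "twist": 0}
    - {"gripper": 0, "xyz": [-0.04, 0.0, 0], "twist": 0}
    - {"gripper": 0, "xyz": [-0.06, 0.0, 0], "twist": 0}
    - {"gripper": 0, "xyz": [-0.06, 0.0, 0], "twist": 0}
    - {"gripper": 0, "xyz": [-0.06, 0, 0], "twist": 0}

```text
t: 7.3
tcp_pos: [509.1, 133.0, 279.5]
tool_rot: [[-0.0, 0.28, 0.96], [0.0, 0.96, -0.28], [-1.0, -0.0, -0.0]]
ft_force: [1.4, 1.1, 0.8]
gripper_width: 46.0
```

```bash
python3 - <<'E'
from plan import *
plan([(505,115,320,-0.283),(380,250,320,1.285)],vmax=0.05,grip=0.2)
E
python3 look.py d wrist side scene
```

```text
[{"gripper": 0.2, "xyz": [-0.0405, -0.0185, 0.0011], "twist": -0.001}, {"gripper": 0.2, "xyz": [-0.0, 0.0105, -0.0175], "twist": -0.174}, {"gripper": 0.2, "xyz": [-0.0, 0.0134, -0.0154], "twist": -0.174}, {"gripper": 0.2, "xyz": [-0.0, 0.0159, -0.0129], "twist": -0.174}, {"gripper": 0.2, "xyz": [-0.0, 0.0179, -0.0099], "twist": -0.174}, {"gripper": 0.2, "xyz": [-0.0, 0.0193, -0.0067], "twist": -0.174}, {"gripper": 0.2, "xyz": [-0.0, 0.0202, -0.0032], "twist": -0.174}, {"gripper": 0.2, "xyz": [-0.0, 0.0204, 0.0003], "twist": -0.175}]
[{"gripper": 0.2, "xyz": [-0.0, 0.0201, 0.0038], "twist": -0.174}, {"gripper": 0.2, "xyz": [-0.0, 0.0191, 0.0073], "twist": -0.175}, {"gripper": 0.2, "xyz": [0, 0, 0], "twist": 0}, {"gripper": 0.2, "xyz": [0, 0, 0], "twist": 0}, {"gripper": 0.2, "xyz": [0, 0, 0], "twist": 0}, {"gripper": 0.2, "xyz": [0, 0, 0], "twist": 0}, {"gripper": 0.2, "xyz": [0, 0, 0], "twist": 0}, {"gripper": 0.2, "xyz": [0, 0, 0], "twist": 0}]
end [380. 250. 320.] 1.285
t 7.3 tcp [509.1 133.  279.5] yaw -0.284 w 46.0 F [1.4 1.1 0.8]
```

View pics/d_wrist.png

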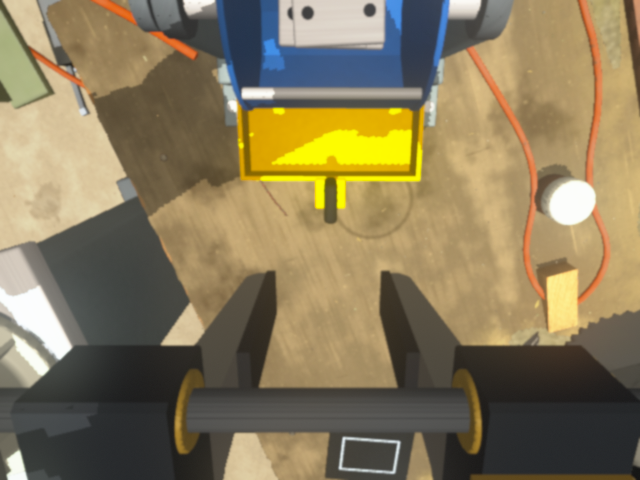

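View pics/d_scene.png

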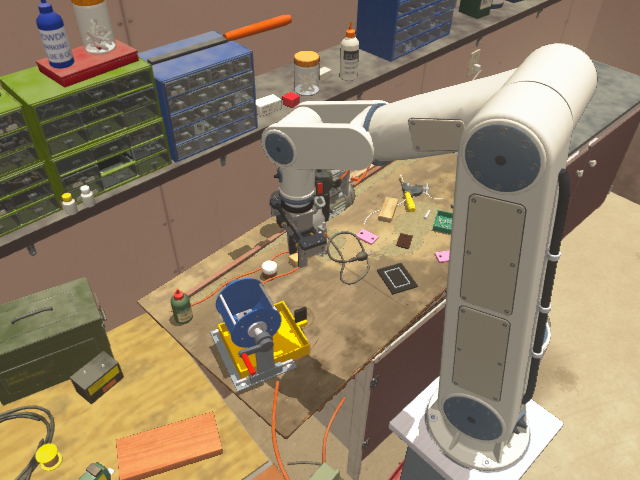

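Run:
```python
from h import *
import pickle
np.set_printoptions(precision=1,suppress=True)
s=cv2.imread("pics/d_scene.png");k=cv2.imread("pics/d_side.png")
cv2.imwrite("pics/d_z.png",np.hstack([cv2.resize(s[270:400,205:315],None,fx=3.5,fy=4),cv2.resize(k[165:295,230:340],None,fx=3.5,fy=4)]))
w=cam("wrist",pickle.load(open("pics/d_wrist.pkl","rb")))
# handle now
print("handle",onplane(w,(330.5,178),92),onplane(w,(330.5,223),92), "TFL",onplane(w,(241,181),47),"TFR",onplane(w,(420,180),47))
for im,x0,y0,x1,y1 in ((s,215,330,300,400),(k,225,170,270,230)):
    c=im[y0:y1,x0:x1]; h=cv2.cvtColor(c,cv2.COLOR_BGR2HSV)
    m=((h[...,0]<4)|(h[...,0]>174))&(h[...,1]>180)
    ys,xs=np.nonzero(m); print(len(xs),xs.min()+x0,xs.max()+x0,ys.min()+y0,ys.max()+y0,xs.mean()+x0,ys.mean()+y0)
```

```text
handle [516.1 149.9  92. ] [504.9 111.2  92. ] TFL [430.  164.1  47. ] TFR [597.3 116.3  47. ]
106 242 254 353 374 247.64150943396226 363.4339622641509
47 225 240 192 194 232.3404255319149 192.97872340425533
```

View pics/d_z.png

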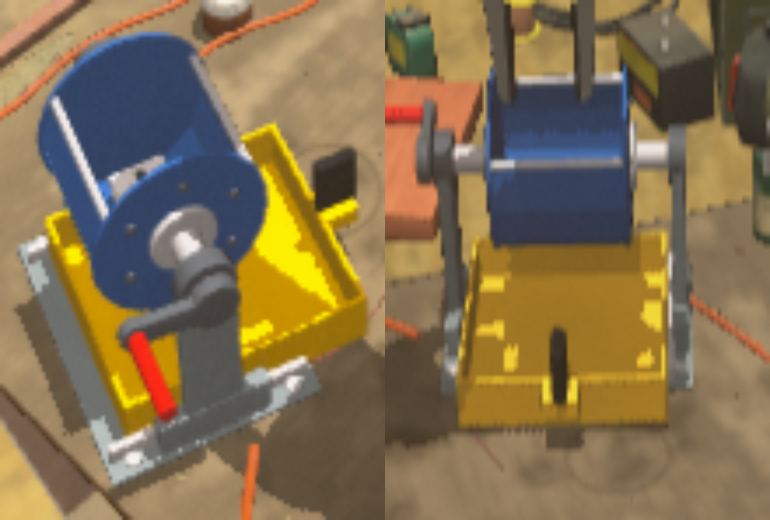

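Run:
```python
from h import *
np.set_printoptions(precision=1,suppress=True)
s=cv2.imread("pics/d_scene.png");k=cv2.imread("pics/d_side.png")
R=[]
for im,x0,y0,x1,y1 in ((s,215,330,300,400),(k,205,170,270,230)):
    c=im[y0:y1,x0:x1]; h=cv2.cvtColor(c,cv2.COLOR_BGR2HSV)
    m=((h[...,0]<4)|(h[...,0]>174))&(h[...,1]>150)
    n,l,st,ce=cv2.connectedComponentsWithStats(m.astype(np.uint8))
    i=1+np.argmax(st[1:,4]); print(st[i],ce[i]+(x0,y0)); R.append(ce[i]+(x0,y0))
print(tri([(cam("scene"),R[0]),(cam("side"),R[1])]))
cx=np.array([np.cos(-.285),np.sin(-.285),0]);cy=np.array([-cx[1],cx[0],0])
for C in ((553,274,155),(551.5,270.7,155)):
    C=np.array(C,float); g=C-153*cx+60*cy; print(g,proj(cam("scene"),g),proj(cam("side"),g))
```

```text
[ 26  23  15  22 108] [247.6 363.4]
[16 22 20  3 58] [230.8 193. ]
(array([420.8, 371.6, 160. ]), [np.float64(1.13099387578321), np.float64(1.1309938757833902)])
[423.  374.6 155. ] [246.6 365.2] [231.8 193.6]
[421.5 371.3 155. ] [248.1 364.8] [231.5 194.2]
```

Run:
```python
from plan import *
plan([(422,373,280,1.287,10),(422,373,138,1.287,6)],vmax=0.05,grip=0)
```

```text
[{"gripper": 0, "xyz": [0.0001, 0.0205, -0.0153], "twist": -0.157}, {"gripper": 0, "xyz": [0.0001, 0.0226, -0.0119], "twist": -0.157}, {"gripper": 0, "xyz": [0.0001, 0.0242, -0.0082], "twist": -0.157}, {"gripper": 0, "xyz": [0.0001, 0.0252, -0.0043], "twist": -0.157}, {"gripper": 0, "xyz": [0.0001, 0.0255, -0.0003], "twist": -0.157}, {"gripper": 0, "xyz": [0.0001, 0.0253, 0.0037], "twist": -0.157}, {"gripper": 0, "xyz": [0.0001, 0.0244, 0.0076], "twist": -0.157}, {"gripper": 0, "xyz": [0.0, 0.0229, 0.0113], "twist": -0.157}]
[{"gripper": 0, "xyz": [0.0001, 0.0209, 0.0148], "twist": -0.157}, {"gripper": 0, "xyz": [0.0, 0.0183, 0.0178], "twist": -0.158}, {"gripper": 0, "xyz": [0.0237, -0.0, -0.0], "twist": 0.0}, {"gripper": 0, "xyz": [0.0237, -0.0, -0.0], "twist": 0.0}, {"gripper": 0, "xyz": [0.0237, -0.0, -0.0], "twist": 0.0}, {"gripper": 0, "xyz": [0.0236, -0.0, -0.0], "twist": 0.0}, {"gripper": 0, "xyz": [0.0237, -0.0, -0.0], "twist": 0.0}, {"gripper": 0, "xyz": [0.0236, -0.0, -0.0], "twist": 0.0}]
end [422. 373. 138.] 1.287
```

Emit:
carry_out:
  targets:
    - {"gripper": 0, "xyz": [0, 0.0205, -0.0155], "twist": -0.157}
    - {"gripper": 0, "xyz": [0, 0.0225, -0.012], "twist": -0.157}
    - {"gripper": 0, "xyz": [0, 0.024, -0.008], "twist": -0.157}
    - {"gripper": 0, "xyz": [0, 0.025, -0.0045], "twist": -0.157}
    - {"gripper": 0, "xyz": [0, 0.0255, 0], "twist": -0.157}
    - {"gripper": 0, "xyz": [0, 0.0255, 0.0035], "twist": -0.157}
    - {"gripper": 0, "xyz": [0, 0.0245, 0.0075], "twist": -0.157}
    - {"gripper": 0, "xyz": [0, 0.023, 0.0115], "twist": -0.157}

```text
t: 8.45
tcp_pos: [436.7, 324.7, 275.5]
tool_rot: [[-0.003, -0.829, 0.559], [-0.002, 0.559, 0.829], [-1.0, 0.001, -0.003]]
ft_force: [-0.4, 0.2, 0.3]
gripper_width: 46.2
```

Emit:
carry_out:
  targets:
    - {"gripper": 0, "xyz": [0, 0.021, 0.015], "twist": -0.157}
    - {"gripper": 0, "xyz": [0, 0.0185, 0.018], "twist": -0.157}
    - {"gripper": 0, "xyz": [0.02, 0, 0], "twist": 0}
    - {"gripper": 0, "xyz": [0.03, 0, 0], "twist": 0}
    - {"gripper": 0, "xyz": [0, 0, 0], "twist": 0}
    - {"gripper": 0, "xyz": [0, 0, 0], "twist": 0}
    - {"gripper": 0, "xyz": [0, 0, 0], "twist": 0}
    - {"gripper": 0, "xyz": [0, 0, 0], "twist": 0}

```text
t: 9.45
tcp_pos: [420.4, 373.0, 228.4]
tool_rot: [[0.001, -0.96, 0.281], [0.001, 0.281, 0.96], [-1.0, -0.001, 0.001]]
ft_force: [0.3, 0.3, -0.5]
gripper_width: 45.6
```

```bash
python3 look.py e wrist
```

```text
t 9.45 tcp [420.4 373.  228.4] yaw 1.286 w 45.6 F [ 0.3  0.3 -0.5]
```

View pics/e_wrist.png

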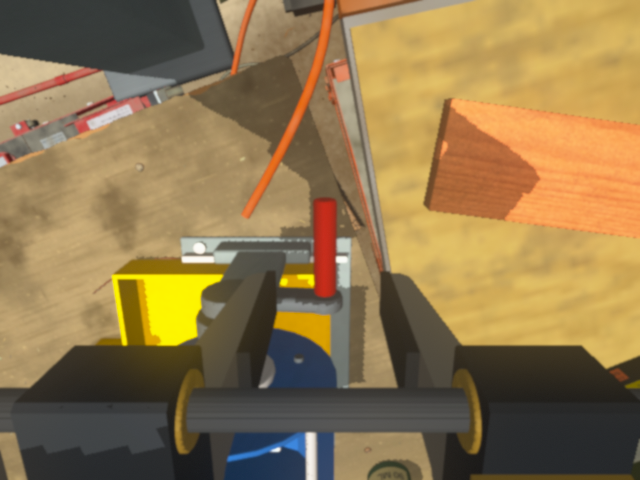

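Run:
```python
from h import *
import pickle
np.set_printoptions(precision=1,suppress=True)
o=pickle.load(open("pics/e_wrist.pkl","rb"));w=cam("wrist",o)
for u in [(324.5,200),(326.5,297)]: print(onplane(w,u,157))
for z in (100,138,157,228): print(proj(w,np.r_[o["tcp_pos"][:2],z]))
print(tri([(w,(325.5,248)),(cam("scene"),(247.6,363.4))]),tri([(w,(325.5,248)),(cam("side"),(230.8,193.))]))
```

```text
[394.5 377.5 157. ]
[455.1 360.9 157. ]
[329.1 217.7]
[329.4 232.8]
[329.5 242. ]
[330.4 292.3]
(array([424. , 369.9, 156.6]), [np.float64(0.5500340359064964), np.float64(0.5500340359064867)]) (array([420.8, 370. , 160.8]), [np.float64(1.2918197633308899), np.float64(1.2918197633309036)])
```

Emit:
carry_out:
  targets:
    - {"gripper": 0, "xyz": [0.03, 0, -0.002], "twist": 0}
    - {"gripper": 0, "xyz": [0.03, 0, 0], "twist": 0}
    - {"gripper": 0, "xyz": [0.02, 0, 0], "twist": 0}
    - {"gripper": 0, "xyz": [0.01, 0, 0], "twist": 0}
    - {"gripper": -1, "xyz": [0, 0, 0], "twist": 0}
    - {"gripper": -1, "xyz": [0, 0, 0], "twist": 0}
    - {"gripper": -1, "xyz": [0, 0, 0], "twist": 0}
    - {"gripper": -1, "xyz": [0, 0, 0], "twist": 0}

```text
t: 10.5
tcp_pos: [419.9, 371.3, 138.3]
tool_rot: [[0.001, -0.96, 0.281], [0.001, 0.281, 0.96], [-1.0, -0.001, 0.001]]
ft_force: [0.2, 0.6, 2.9]
gripper_width: 13.3
```

Emit:
carry_out:
  targets:
    - {"gripper": -1, "xyz": [-0.0078, 0, -0.0005], "twist": 0}
    - {"gripper": -1, "xyz": [-0.0077, 0, -0.0015], "twist": 0}
    - {"gripper": -1, "xyz": [-0.0074, 0, -0.0025], "twist": 0}
    - {"gripper": -1, "xyz": [-0.007, 0, -0.0035], "twist": 0}
    - {"gripper": -1, "xyz": [-0.0065, 0, -0.0044], "twist": 0}
    - {"gripper": -1, "xyz": [-0.0059, 0, -0.0052], "twist": 0}
    - {"gripper": -1, "xyz": [-0.0052, 0, -0.0059], "twist": 0}
    - {"gripper": -1, "xyz": [-0.0044, 0, -0.0065], "twist": 0}

```text
t: 11.5
tcp_pos: [412.0, 344.4, 190.2]
tool_rot: [[0.002, -0.96, 0.281], [0.005, 0.281, 0.96], [-1.0, -0.001, 0.005]]
ft_force: [3.0, 12.2, -9.1]
gripper_width: 13.0
```

Emit:
carry_out:
  targets:
    - {"gripper": -1, "xyz": [-0.0035, 0, -0.007], "twist": 0}
    - {"gripper": -1, "xyz": [-0.0025, 0, -0.0074], "twist": 0}
    - {"gripper": -1, "xyz": [-0.0015, 0, -0.0077], "twist": 0}
    - {"gripper": -1, "xyz": [-0.0005, 0, -0.0078], "twist": 0}
    - {"gripper": -1, "xyz": [0.0005, 0, -0.0078], "twist": 0}
    - {"gripper": -1, "xyz": [0.0015, 0, -0.0077], "twist": 0}
    - {"gripper": -1, "xyz": [0.0025, 0, -0.0074], "twist": 0}
    - {"gripper": -1, "xyz": [0.0035, 0, -0.007], "twist": 0}

```text
t: 12.5
tcp_pos: [396.6, 289.3, 193.2]
tool_rot: [[0.006, -0.959, 0.282], [0.01, 0.282, 0.959], [-1.0, -0.003, 0.011]]
ft_force: [-2.6, 14.8, 12.9]
gripper_width: 13.1
```

Emit:
carry_out:
  targets:
    - {"gripper": -1, "xyz": [0.0044, 0, -0.0065], "twist": 0}
    - {"gripper": -1, "xyz": [0.0052, 0, -0.0059], "twist": 0}
    - {"gripper": -1, "xyz": [0.0059, 0, -0.0052], "twist": 0}
    - {"gripper": -1, "xyz": [0.0065, 0, -0.0044], "twist": 0}
    - {"gripper": -1, "xyz": [0.007, 0, -0.0035], "twist": 0}
    - {"gripper": -1, "xyz": [0.0074, 0, -0.0025], "twist": 0}
    - {"gripper": -1, "xyz": [0.0077, 0, -0.0015], "twist": 0}
    - {"gripper": -1, "xyz": [0.0078, 0, -0.0005], "twist": 0}

```text
t: 13.5
tcp_pos: [386.8, 256.7, 139.3]
tool_rot: [[0.002, -0.96, 0.281], [0.002, 0.281, 0.96], [-1.0, -0.002, 0.002]]
ft_force: [-1.8, -0.9, 12.1]
gripper_width: 13.2
```

```bash
python3 look.py f wrist side scene
```

```text
t 13.5 tcp [386.8 256.7 139.3] yaw 1.286 w 13.2 F [-1.8 -0.9 12.1]
```

View pics/f_side.png

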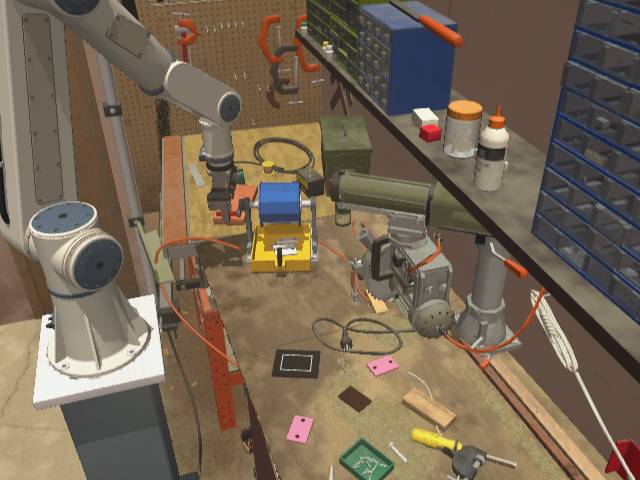

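View pics/f_scene.png

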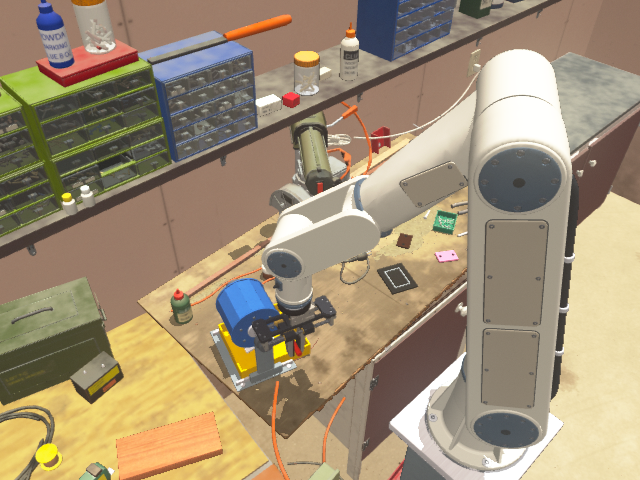

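Emit:
carry_out:
  targets:
    - {"gripper": -1, "xyz": [0.003, 0, 0], "twist": 0}
    - {"gripper": -1, "xyz": [0.002, 0, 0], "twist": 0}
    - {"gripper": -1, "xyz": [0, 0, 0], "twist": 0}
    - {"gripper": -1, "xyz": [0, 0, 0], "twist": 0}
    - {"gripper": -1, "xyz": [0, 0, 0], "twist": 0}
    - {"gripper": -1, "xyz": [0, 0, 0], "twist": 0}
    - {"gripper": -1, "xyz": [0, 0, 0], "twist": 0}
    - {"gripper": -1, "xyz": [0, 0, 0], "twist": 0}

```text
t: 14.65
tcp_pos: [386.7, 256.3, 133.7]
tool_rot: [[0.002, -0.96, 0.281], [0.001, 0.281, 0.96], [-1.0, -0.001, 0.001]]
ft_force: [0.7, 0.1, 6.5]
gripper_width: 13.0
```

```bash
python3 look.py g side
python3 - <<'E'
import cv2
s=cv2.imread("pics/g_side.png")
cv2.imwrite("pics/g_z.png",cv2.resize(s[175:285,230:340],None,fx=5,fy=5))
E
```

```text
t 14.65 tcp [386.7 256.3 133.7] yaw 1.286 w 13.0 F [0.7 0.1 6.5]
```

View pics/g_z.png

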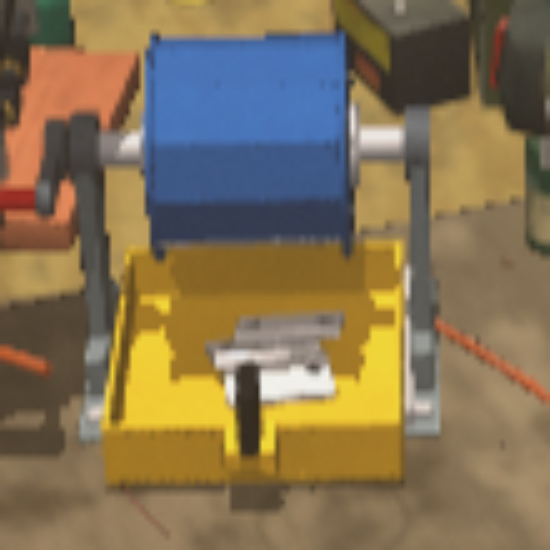

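Emit:
carry_out:
  targets:
    - {"gripper": -1, "xyz": [-0.0167, 0, 0.0012], "twist": 0}
    - {"gripper": -1, "xyz": [-0.0112, 0, 0.0034], "twist": 0}
    - {"gripper": -1, "xyz": [-0.0104, 0, 0.0055], "twist": 0}
    - {"gripper": -1, "xyz": [-0.0091, 0, 0.0075], "twist": 0}
    - {"gripper": -1, "xyz": [-0.0075, 0, 0.0091], "twist": 0}
    - {"gripper": -1, "xyz": [-0.0055, 0, 0.0104], "twist": 0}
    - {"gripper": -1, "xyz": [-0.0034, 0, 0.0112], "twist": 0}
    - {"gripper": -1, "xyz": [-0.0012, 0, 0.0117], "twist": 0}

```text
t: 15.7
tcp_pos: [402.1, 310.1, 198.3]
tool_rot: [[-0.002, -0.96, 0.28], [-0.007, 0.28, 0.96], [-1.0, -0.0, -0.007]]
ft_force: [-1.6, -15.4, 13.1]
gripper_width: 13.0
```

Emit:
carry_out:
  targets:
    - {"gripper": -1, "xyz": [0.0012, 0, 0.0117], "twist": 0}
    - {"gripper": -1, "xyz": [0.0034, 0, 0.0112], "twist": 0}
    - {"gripper": -1, "xyz": [0.0055, 0, 0.0104], "twist": 0}
    - {"gripper": -1, "xyz": [0.0075, 0, 0.0091], "twist": 0}
    - {"gripper": -1, "xyz": [0.0091, 0, 0.0075], "twist": 0}
    - {"gripper": -1, "xyz": [0.0104, 0, 0.0055], "twist": 0}
    - {"gripper": -1, "xyz": [0.0112, 0, 0.0034], "twist": 0}
    - {"gripper": -1, "xyz": [0.0117, 0, 0.0012], "twist": 0}

```text
t: 16.7
tcp_pos: [419.9, 371.0, 138.7]
tool_rot: [[0.001, -0.96, 0.281], [-0.0, 0.281, 0.96], [-1.0, -0.001, 0.0]]
ft_force: [-1.0, -1.7, 12.9]
gripper_width: 12.9
```

Emit:
carry_out:
  targets:
    - {"gripper": -1, "xyz": [0, 0, 0], "twist": 0}
    - {"gripper": -1, "xyz": [0, 0, 0], "twist": 0}
    - {"gripper": -1, "xyz": [0, 0, 0], "twist": 0}
    - {"gripper": -1, "xyz": [0, 0, 0], "twist": 0}
    - {"gripper": -1, "xyz": [0, 0, 0], "twist": 0}
    - {"gripper": -1, "xyz": [0, 0, 0], "twist": 0}
    - {"gripper": -1, "xyz": [0, 0, 0], "twist": 0}
    - {"gripper": -1, "xyz": [0, 0, 0], "twist": 0}

```text
t: 17.7
tcp_pos: [419.9, 371.1, 137.7]
tool_rot: [[0.001, -0.96, 0.281], [0.0, 0.281, 0.96], [-1.0, -0.001, 0.0]]
ft_force: [4.7, 2.3, -5.0]
gripper_width: 12.9
```

```bash
python3 look.py h side scene
python3 - <<'E'
import cv2,numpy as np
s=cv2.imread("pics/h_side.png");k=cv2.imread("pics/h_scene.png")
cv2.imwrite("pics/h_z.png",np.hstack([cv2.resize(k[260:400,205:325],None,fx=3.3,fy=4),cv2.resize(s[165:285,225:345],None,fx=3.3,fy=560/120)]))
E
```

```text
t 17.7 tcp [419.9 371.1 137.7] yaw 1.286 w 12.9 F [ 4.7  2.3 -5. ]
```

View pics/h_z.png

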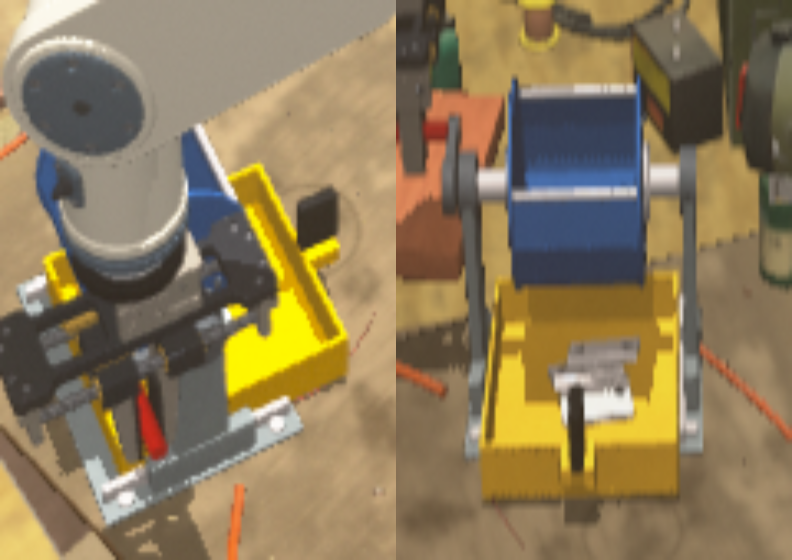

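Run:
```python
import numpy as np
from scipy.optimize import least_squares
P=np.array([[419.9,371.3,138.3],[412,344.4,190.2],[396.6,289.3,193.2],[386.8,256.7,139.3],[386.7,256.3,133.7],[402.1,310.1,198.3],[419.9,371,138.7]])
y=P[:,:2]@np.array([.28,.96]); z=P[:,2]
r=least_squares(lambda q:np.hypot(y-q[0],z-q[1])-60,[y.mean(),138])
print(r.x,r.fun); print(np.degrees(np.arctan2(z-r.x[1],y-r.x[0])))
print("axis point on", r.x[0])
C=np.array([552.7,274.5]);print(C@np.array([.28,.96]))
```

```text
[414.2060348  138.81221276] [-0.18384169  0.4197298   0.03930438 -0.52796476  0.099857   -0.38306291
 -0.47392903]
[-4.90636457e-01  5.82675489e+01  1.15059326e+02  1.79530057e+02
 -1.75120411e+02  9.37720564e+01 -1.08008495e-01]
axis point on 414.20603480066256
418.276
```

Emit:
carry_out:
  targets:
    - {"gripper": -1, "xyz": [-0.001, 0, 0], "twist": 0}
    - {"gripper": -1, "xyz": [0, 0, 0], "twist": 0}
    - {"gripper": -1, "xyz": [0, 0, 0], "twist": 0}
    - {"gripper": -0.4, "xyz": [0, 0, 0], "twist": 0}
    - {"gripper": -0.2, "xyz": [0, 0, 0], "twist": 0}
    - {"gripper": 0, "xyz": [-0.04, 0, 0], "twist": 0}
    - {"gripper": 0, "xyz": [-0.05, 0, 0], "twist": 0}
    - {"gripper": 0, "xyz": [-0.05, 0, 0], "twist": 0}

```text
t: 18.8
tcp_pos: [418.9, 370.7, 280.1]
tool_rot: [[-0.001, -0.96, 0.281], [-0.001, 0.281, 0.96], [-1.0, 0.001, -0.001]]
ft_force: [0.4, -0.2, -0.3]
gripper_width: 46.2
```

Run:
```python
from plan import *
plan([(505,115,290,-0.284,11),(510,130,145,-0.284,4)],vmax=0.06,grip=0)
```

```text
[{"gripper": 0, "xyz": [-0.0009, -0.014, -0.0201], "twist": 0.143}, {"gripper": 0, "xyz": [-0.0009, -0.0168, -0.0179], "twist": 0.143}, {"gripper": 0, "xyz": [-0.0009, -0.0191, -0.0153], "twist": 0.143}, {"gripper": 0, "xyz": [-0.0009, -0.0211, -0.0125], "twist": 0.143}, {"gripper": 0, "xyz": [-0.0009, -0.0227, -0.0093], "twist": 0.143}, {"gripper": 0, "xyz": [-0.0009, -0.0238, -0.006], "twist": 0.143}, {"gripper": 0, "xyz": [-0.0009, -0.0244, -0.0025], "twist": 0.142}, {"gripper": 0, "xyz": [-0.0009, -0.0245, 0.001], "twist": 0.143}]
[{"gripper": 0, "xyz": [-0.0009, -0.0241, 0.0044], "twist": 0.142}, {"gripper": 0, "xyz": [-0.0009, -0.0233, 0.0078], "twist": 0.143}, {"gripper": 0, "xyz": [-0.0009, -0.0219, 0.0111], "twist": 0.142}, {"gripper": 0, "xyz": [0.0362, 0.0039, 0.0001], "twist": 0.0}, {"gripper": 0, "xyz": [0.0363, 0.004, 0.0002], "twist": 0.0}, {"gripper": 0, "xyz": [0.0362, 0.0039, 0.0001], "twist": 0.0}, {"gripper": 0, "xyz": [0.0363, 0.004, 0.0002], "twist": 0.0}, {"gripper": 0, "xyz": [0, 0, 0], "twist": 0}]
end [510. 130. 145.] -0.284
```

Emit:
carry_out:
  targets:
    - {"gripper": 0, "xyz": [-0.001, -0.014, -0.02], "twist": 0.143}
    - {"gripper": 0, "xyz": [-0.001, -0.017, -0.018], "twist": 0.143}
    - {"gripper": 0, "xyz": [-0.001, -0.019, -0.0155], "twist": 0.143}
    - {"gripper": 0, "xyz": [-0.001, -0.021, -0.0125], "twist": 0.143}
    - {"gripper": 0, "xyz": [-0.001, -0.0225, -0.0095], "twist": 0.143}
    - {"gripper": 0, "xyz": [-0.001, -0.024, -0.006], "twist": 0.143}
    - {"gripper": 0, "xyz": [-0.001, -0.0245, -0.0025], "twist": 0.143}
    - {"gripper": 0, "xyz": [-0.001, -0.0245, 0.001], "twist": 0.143}

```text
t: 19.8
tcp_pos: [481.6, 184.0, 286.7]
tool_rot: [[-0.001, -0.137, 0.991], [-0.0, 0.991, 0.137], [-1.0, 0.0, -0.001]]
ft_force: [0.5, 0.3, -0.4]
gripper_width: 45.7
```

Emit:
carry_out:
  targets:
    - {"gripper": 0, "xyz": [-0.001, -0.024, 0.0045], "twist": 0.143}
    - {"gripper": 0, "xyz": [0, -0.0235, 0.008], "twist": 0.143}
    - {"gripper": 0, "xyz": [0, -0.022, 0.011], "twist": 0.142}
    - {"gripper": 0, "xyz": [0, 0, 0], "twist": 0}
    - {"gripper": 0, "xyz": [0, 0, 0], "twist": 0}
    - {"gripper": 0, "xyz": [0, 0, 0], "twist": 0}
    - {"gripper": 0, "xyz": [0, 0, 0], "twist": 0}
    - {"gripper": 0, "xyz": [0, 0, 0], "twist": 0}

```text
t: 20.8
tcp_pos: [505.3, 115.2, 287.6]
tool_rot: [[-0.0, 0.281, 0.96], [0.0, 0.96, -0.281], [-1.0, -0.0, -0.0]]
ft_force: [-1.1, -0.1, 0.5]
gripper_width: 45.9
```

```bash
python3 look.py i wrist scene side
```

```text
t 20.8 tcp [505.3 115.2 287.6] yaw -0.285 w 45.9 F [-1.1 -0.1  0.5]
```

View pics/i_wrist.png

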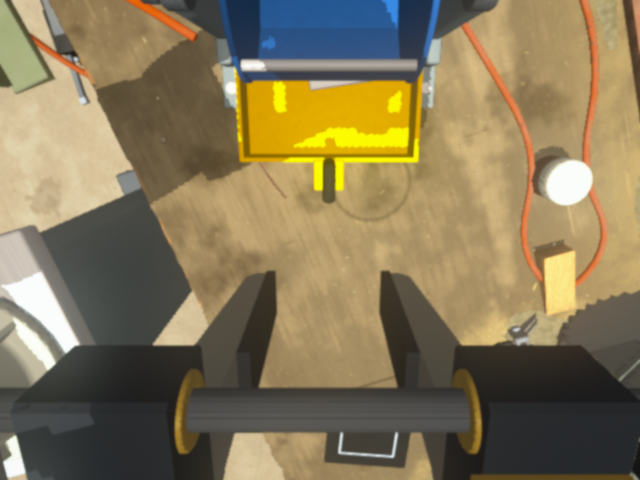

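View pics/i_scene.png

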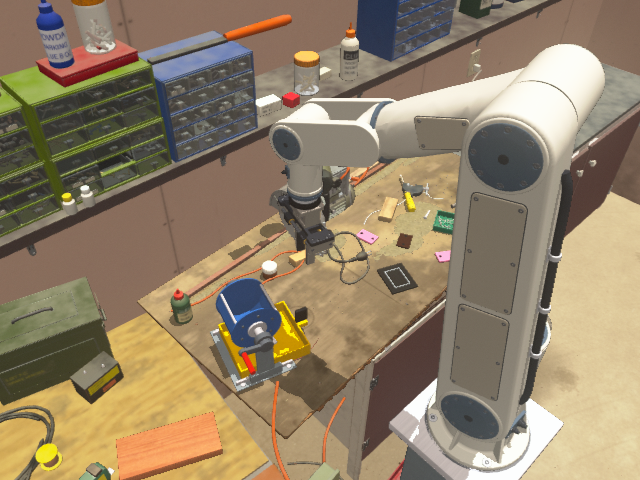

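Emit:
carry_out:
  targets:
    - {"gripper": 0, "xyz": [0.045, 0.008, 0], "twist": 0}
    - {"gripper": 0, "xyz": [0.055, 0.008, 0], "twist": 0}
    - {"gripper": 0, "xyz": [0.055, 0, 0], "twist": 0}
    - {"gripper": 0, "xyz": [0.045, 0, 0], "twist": 0}
    - {"gripper": 0, "xyz": [0.03, 0, 0], "twist": 0}
    - {"gripper": -1, "xyz": [0, 0, 0], "twist": 0}
    - {"gripper": -1, "xyz": [0, 0, 0], "twist": 0}
    - {"gripper": -1, "xyz": [0, 0, 0], "twist": 0}

```text
t: 21.95
tcp_pos: [511.2, 130.4, 59.1]
tool_rot: [[0.003, 0.282, 0.959], [0.001, 0.959, -0.282], [-1.0, 0.001, 0.002]]
ft_force: [0.3, -0.0, 0.4]
gripper_width: 18.1
```

Emit:
carry_out:
  targets:
    - {"gripper": -1, "xyz": [0, 0, 0], "twist": 0}
    - {"gripper": -1, "xyz": [0, -0.01, 0], "twist": 0}
    - {"gripper": -1, "xyz": [0, -0.02, 0], "twist": 0}
    - {"gripper": -1, "xyz": [0, -0.03, 0], "twist": 0}
    - {"gripper": -1, "xyz": [0, -0.03, 0], "twist": 0}
    - {"gripper": -1, "xyz": [0, -0.03, 0], "twist": 0}
    - {"gripper": -1, "xyz": [0, -0.03, 0], "twist": 0}
    - {"gripper": -1, "xyz": [0, -0.02, 0], "twist": 0}

```text
t: 22.95
tcp_pos: [462.4, -33.7, 58.9]
tool_rot: [[0.002, 0.283, 0.959], [0.0, 0.959, -0.283], [-1.0, 0.001, 0.002]]
ft_force: [-0.0, 2.4, 7.0]
gripper_width: 11.6
```

Emit:
carry_out:
  targets:
    - {"gripper": -1, "xyz": [0, -0.012, 0], "twist": 0}
    - {"gripper": -1, "xyz": [0, -0.005, 0], "twist": 0}
    - {"gripper": -1, "xyz": [0, 0, 0], "twist": 0}
    - {"gripper": 0, "xyz": [0, 0, 0], "twist": 0}
    - {"gripper": 0, "xyz": [0, 0, 0], "twist": 0}
    - {"gripper": 0, "xyz": [-0.04, 0, 0], "twist": 0}
    - {"gripper": 1, "xyz": [-0.06, 0, 0], "twist": 0}
    - {"gripper": 1, "xyz": [-0.06, 0, 0], "twist": 0}

```text
t: 23.95
tcp_pos: [456.8, -49.1, 219.3]
tool_rot: [[-0.0, 0.282, 0.959], [0.0, 0.959, -0.282], [-1.0, -0.0, -0.0]]
ft_force: [1.0, -0.6, -0.6]
gripper_width: 59.6
```

```bash
python3 look.py j wrist side
```

```text
t 23.95 tcp [456.8 -49.1 219.3] yaw -0.286 w 59.6 F [ 1.  -0.6 -0.6]
```

View pics/j_wrist.png

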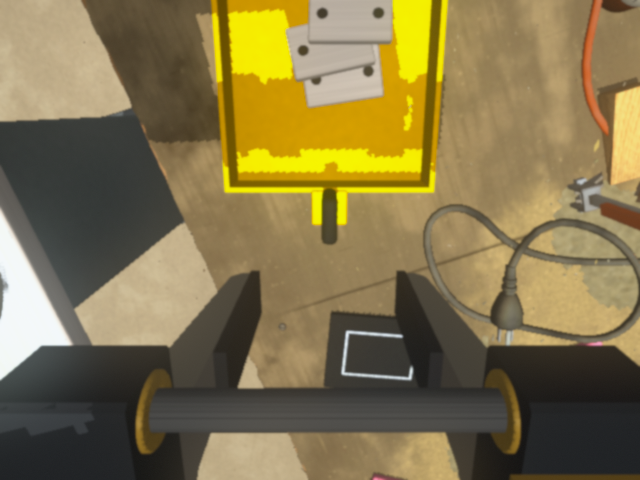

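Emit:
carry_out:
  targets:
    - {"gripper": 1, "xyz": [-0.01, 0.02, 0], "twist": 0}
    - {"gripper": 1, "xyz": [-0.015, 0.035, 0], "twist": 0}
    - {"gripper": 1, "xyz": [-0.015, 0.035, 0], "twist": 0}
    - {"gripper": 1, "xyz": [-0.01, 0.02, 0], "twist": 0}
    - {"gripper": 1, "xyz": [0, 0, 0], "twist": 0}
    - {"gripper": 1, "xyz": [0, 0, 0], "twist": 0}
    - {"gripper": 1, "xyz": [0, 0, 0], "twist": 0}
    - {"gripper": 1, "xyz": [0, 0, 0], "twist": 0}

```text
t: 25.05
tcp_pos: [488.0, 55.7, 267.3]
tool_rot: [[-0.001, 0.283, 0.959], [-0.0, 0.959, -0.283], [-1.0, -0.0, -0.001]]
ft_force: [-0.2, 1.0, 0.1]
gripper_width: 91.8
```

```bash
python3 look.py k wrist side scene
```

```text
t 25.05 tcp [488.   55.7 267.3] yaw -0.287 w 91.8 F [-0.2  1.   0.1]
```

View pics/k_wrist.png

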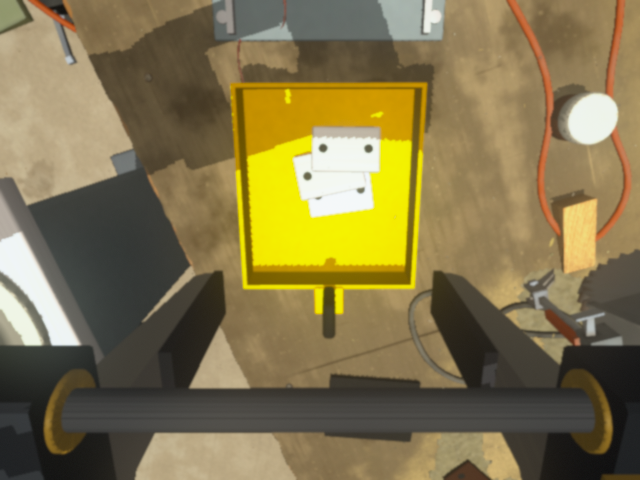

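Run:
```python
import cv2
s=cv2.imread("pics/k_wrist.png")
cv2.imwrite("pics/k_z.png",cv2.resize(s[110:230,270:400],None,fx=5,fy=5,interpolation=cv2.INTER_CUBIC))
s=cv2.imread("pics/k_side.png")
cv2.imwrite("pics/k_z2.png",cv2.resize(s[190:310,220:340],None,fx=5,fy=5,interpolation=cv2.INTER_CUBIC))
```

```text
(no output)
```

View pics/k_z.png

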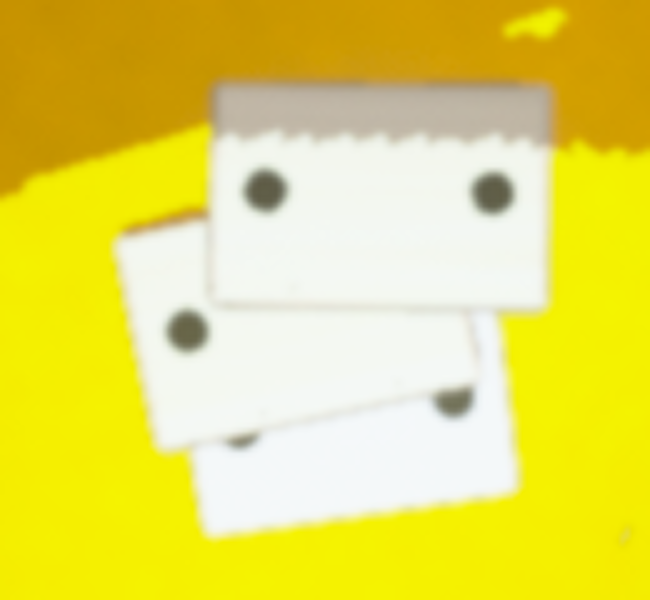

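View pics/k_z2.png

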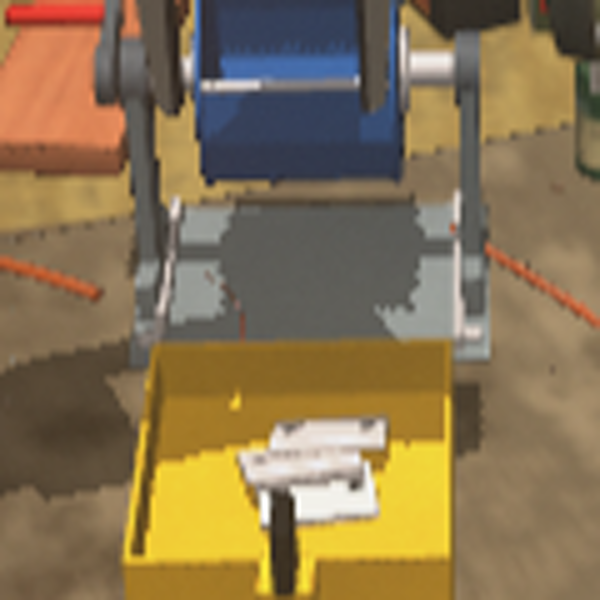

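Run:
```python
from h import *
import pickle
np.set_printoptions(precision=1,suppress=True)
w=cam("wrist",pickle.load(open("pics/k_wrist.pkl","rb")));k=cam("side")
W=lambda x,y:(w,(270+(x-2)/5,110+(y-2)/5)); S=lambda x,y:(k,(220+(x-2)/5,190+(y-2)/5))
for n,a,b in [("topL",(265,190),(293,427)),("topR",(493,192),(372,426)),("midL",(187,331),(260,465)),
 ("top corner BL",(213,83),(278,421)),("top BR",(551,85),(387,419)),("top FR",(548,311),(383,446)),("mid FL",(160,452),(247,488)),("mid BL",(117,236),(239,452)),("bot FR",(516,492),(378,516))]:
    print(n,tri([W(*a),S(*b)]))
```

```text
topL (array([493.8,  94.6,  27.5]), [np.float64(0.08514432937389739), np.float64(0.08514432937393449)])
topR (array([536.5,  81.6,  27.5]), [np.float64(0.3136758195381333), np.float64(0.3136758195381152)])
midL (array([469.9,  72.1,  22.6]), [np.float64(0.974441663206946), np.float64(0.9744416632069515)])
top corner BL (array([489.7, 116.3,  17.2]), [np.float64(0.023289010085137705), np.float64(0.023289010085083967)])
top BR (array([551.3,  97.5,  18. ]), [np.float64(1.6486585773005669), np.float64(1.6486585773005007)])
top FR (array([538.6,  57.2,  30.9]), [np.float64(1.7741405620384871), np.float64(1.7741405620381598)])
mid FL (array([457.6,  50.6,  25.3]), [np.float64(1.0118743943369934), np.float64(1.011874394336932)])
mid BL (array([462.1,  93.5,  18. ]), [np.float64(0.6237183399690824), np.float64(0.623718339968994)])
bot FR (array([524.4,  19.1,  13.2]), [np.float64(1.4526228006225723), np.float64(1.4526228006224138)])
```

Emit:
carry_out:
  targets:
    - {"gripper": 0.7, "xyz": [0.045, 0.015, 0.006], "twist": 0.009}
    - {"gripper": 0.7, "xyz": [0.055, 0.016, 0.006], "twist": 0}
    - {"gripper": 0.7, "xyz": [0.055, 0.015, 0.005], "twist": 0}
    - {"gripper": 0.7, "xyz": [0.05, 0, 0], "twist": 0}
    - {"gripper": 0.7, "xyz": [0, 0, 0], "twist": 0}
    - {"gripper": 0.7, "xyz": [0, 0, 0], "twist": 0}
    - {"gripper": 0.7, "xyz": [0, 0, 0], "twist": 0}
    - {"gripper": 0.7, "xyz": [0, 0, 0], "twist": 0}

```text
t: 26.2
tcp_pos: [518.9, 95.5, 64.3]
tool_rot: [[0.003, 0.291, 0.957], [0.001, 0.957, -0.291], [-1.0, 0.001, 0.003]]
ft_force: [-0.1, 0.3, 0.7]
gripper_width: 78.1
```

```bash
python3 look.py l wrist
```

```text
t 26.2 tcp [518.9  95.5  64.3] yaw -0.295 w 78.1 F [-0.1  0.3  0.7]
```

View pics/l_wrist.png

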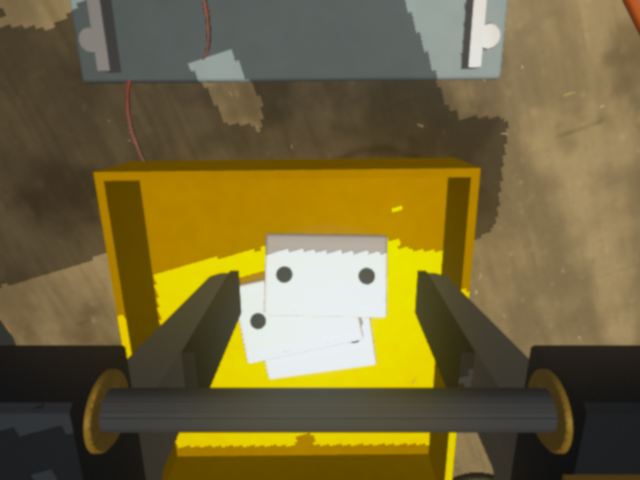

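Emit:
carry_out:
  targets:
    - {"gripper": 0.7, "xyz": [0.02, 0, -0.002], "twist": 0}
    - {"gripper": 0.7, "xyz": [0.018, 0, 0], "twist": 0}
    - {"gripper": 0.7, "xyz": [0.01, 0, 0], "twist": 0}
    - {"gripper": 0.7, "xyz": [0, 0, 0], "twist": 0}
    - {"gripper": -1, "xyz": [0, 0, 0], "twist": 0}
    - {"gripper": -1, "xyz": [0, 0, 0], "twist": 0}
    - {"gripper": -1, "xyz": [0, 0, 0], "twist": 0}
    - {"gripper": -1, "xyz": [0, 0, 0], "twist": 0}

```text
t: 27.25
tcp_pos: [516.5, 96.2, 15.1]
tool_rot: [[0.001, 0.291, 0.957], [0.0, 0.957, -0.291], [-1.0, 0.001, 0.001]]
ft_force: [0.5, 0.5, 3.7]
gripper_width: 65.5
```

Emit:
carry_out:
  targets:
    - {"gripper": -1, "xyz": [-0.015, 0, 0], "twist": 0}
    - {"gripper": -1, "xyz": [-0.005, 0.015, 0], "twist": 0}
    - {"gripper": -1, "xyz": [0, 0.015, 0], "twist": 0}
    - {"gripper": -1, "xyz": [0.01, 0, 0], "twist": 0}
    - {"gripper": -1, "xyz": [0.008, 0, 0], "twist": 0}
    - {"gripper": 0.7, "xyz": [0, 0, 0], "twist": 0}
    - {"gripper": 0.7, "xyz": [0, 0, 0], "twist": 0}
    - {"gripper": 0.7, "xyz": [0, 0, 0], "twist": 0}

```text
t: 28.25
tcp_pos: [524.7, 124.6, 16.7]
tool_rot: [[0.0, 0.291, 0.957], [0.0, 0.957, -0.291], [-1.0, 0.0, 0.0]]
ft_force: [-1.2, 1.4, -0.2]
gripper_width: 78.3
```

```bash
python3 look.py m wrist side
```

```text
t 28.25 tcp [524.7 124.6  16.7] yaw -0.295 w 78.3 F [-1.2  1.4 -0.2]
```

View pics/m_wrist.png

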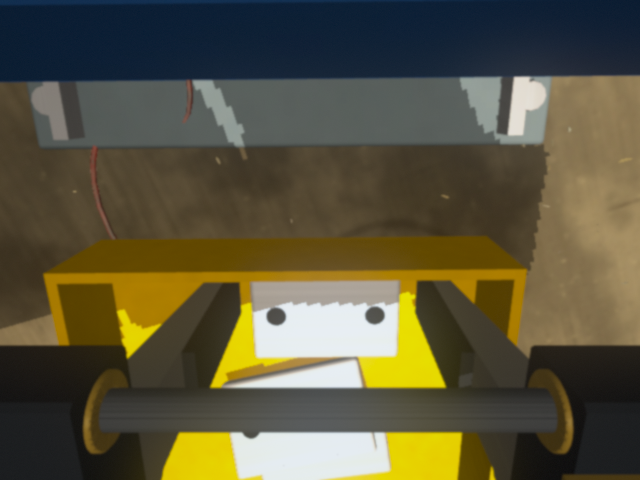

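```bash
cat > dots.py <<'E'
from h import *
import sys,pickle
np.set_printoptions(precision=1,suppress=True)
def rel(tag,uvs,z):
    o=pickle.load(open(f"pics/{tag}_wrist.pkl","rb"));w=cam("wrist",o)
    P=[onplane(w,u,z) for u in uvs]
    c=np.mean(P,0); d=P[1]-P[0]; R=o["tool_rot"]
    zz=R[:,2]; yaw=np.arctan2(zz[1],zz[0])
    print("centre",c,"len",np.linalg.norm(d),"yaw",np.arctan2(d[1],d[0]).round(3),"rel tool xyz",R.T@(c-o["tcp_pos"]),"toolyaw",yaw.round(3))
E
python3 - <<'E'
from dots import *
rel("m",[(276,316),(374,315)],19)
E
```

```text
centre [519.6 113.8  19. ] len 43.734512332567576 yaw -0.285 rel tool xyz [ -2.3 -11.8  -1.8] toolyaw -0.295
```

Emit:
carry_out:
  targets:
    - {"gripper": 0.7, "xyz": [0, -0.006, -0.001], "twist": -0.01}
    - {"gripper": 0.7, "xyz": [0.003, -0.006, -0.001], "twist": 0}
    - {"gripper": 0.7, "xyz": [0, 0, 0], "twist": 0}
    - {"gripper": -1, "xyz": [0, 0, 0], "twist": 0}
    - {"gripper": -1, "xyz": [0, 0, 0], "twist": 0}
    - {"gripper": -1, "xyz": [0, 0, 0], "twist": 0}
    - {"gripper": -1, "xyz": [0, 0, 0], "twist": 0}
    - {"gripper": -1, "xyz": [0, 0, 0], "twist": 0}

```text
t: 29.35
tcp_pos: [519.4, 113.9, 13.6]
tool_rot: [[0.0, 0.281, 0.96], [0.0, 0.96, -0.281], [-1.0, 0.0, 0.0]]
ft_force: [0.7, -0.7, -1.4]
gripper_width: 65.5
```

```bash
python3 look.py n wrist
python3 - <<'E'
from h import *
import pickle
np.set_printoptions(precision=1,suppress=True)
im=cv2.imread("pics/j_wrist.png"); w=cam("wrist",pickle.load(open("pics/j_wrist.pkl","rb")))
g=cv2.cvtColor(im,cv2.COLOR_BGR2GRAY)
x0,y0=325,320; c=g[y0:386,x0:430]
m=(c>130).astype(np.uint8)
n,l,st,ce=cv2.connectedComponentsWithStats(m); print(st)
i=[i for i in range(1,n) if 40<st[i][2]<90 and 30<st[i][3]<70]
for j in i:
    ys,xs=np.nonzero(l==j); r=cv2.minAreaRect(np.c_[xs,ys].astype(np.float32)); b=cv2.boxPoints(r)+(x0,y0); print(b)
    P=np.array([onplane(w,u,6) for u in b]); print(P,P.mean(0),[np.linalg.norm(P[k]-P[k-1]) for k in range(4)])
cv2.imwrite("pics/j_pad.png",cv2.resize(im[300:395,310:440],None,fx=5,fy=5))
s=cv2.imread("pics/k_side.png"); g=cv2.cvtColor(s,cv2.COLOR_BGR2GRAY)[345:382,270:325]
n,l,st,ce=cv2.connectedComponentsWithStats((g>110).astype(np.uint8))
for j in range(1,n):
    if 25<st[j][2]<50 and 12<st[j][3]<30:
        ys,xs=np.nonzero(l==j); h=cv2.convexHull(np.c_[xs,ys].astype(np.float32)); a=cv2.approxPolyDP(h,3,True)[:,0]+(270,345)
        print(a); P=np.array([onplane(cam("side"),u,6) for u in a]); print(P,P.mean(0))
E
```

```text
t 29.35 tcp [519.4 113.9  13.6] yaw -0.285 w 65.5 F [ 0.7 -0.7 -1.4]
[[   0    0  105   66 6331]
 [   0    8    2    4    7]
 [  16   10   72   50  592]]
[[340.6 374.7]
 [344.  329.6]
 [414.9 335.1]
 [411.5 380.1]]
[[ 414.  -242.1    6. ]
 [ 432.1 -191.3    6. ]
 [ 500.8 -218.2    6. ]
 [ 484.9 -270.1    6. ]] [ 457.9 -230.4    6. ] [np.float64(76.28040054588536), np.float64(53.960502286987825), np.float64(73.67248286737055), np.float64(54.342397549754594)]
```

View pics/j_pad.png

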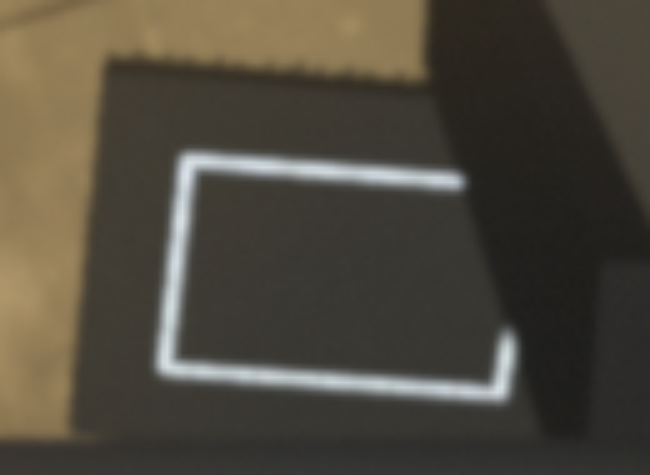

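View pics/n_wrist.png

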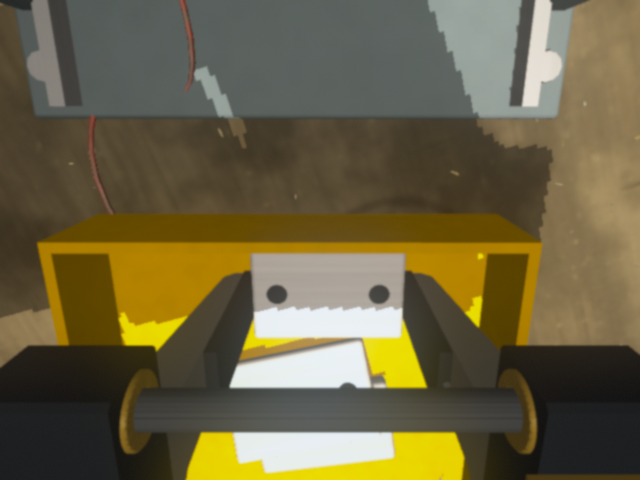

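Run:
```python
from dots import *
rel("n",[(276,294.5),(379,294)],19)
from plan import *
plan([(519.4,113.9,130,-.285,4),(425,-314,130,-.376,12)],grip=-1)
```

```text
centre [518.7 114.2  19. ] len 44.41130712169216 yaw -0.281 rel tool xyz [-5.4  0.1 -0.7] toolyaw -0.285
[{"gripper": -1, "xyz": [-0.0291, 0.0, 0.0], "twist": 0.0}, {"gripper": -1, "xyz": [-0.0291, 0.0, 0.0], "twist": 0.0}, {"gripper": -1, "xyz": [-0.0291, 0.0, 0.0], "twist": 0.0}, {"gripper": -1, "xyz": [-0.0291, 0.0, 0.0], "twist": 0.0}, {"gripper": -1, "xyz": [0.0, -0.0364, 0.0025], "twist": 0.008}, {"gripper": -1, "xyz": [0.0, -0.0364, 0.0028], "twist": 0.008}, {"gripper": -1, "xyz": [0.0, -0.0364, 0.0031], "twist": 0.008}, {"gripper": -1, "xyz": [0.0, -0.0364, 0.0033], "twist": 0.007}]
[{"gripper": -1, "xyz": [0.0, -0.0363, 0.0036], "twist": 0.008}, {"gripper": -1, "xyz": [0.0, -0.0363, 0.0039], "twist": 0.007}, {"gripper": -1, "xyz": [0.0, -0.0363, 0.0041], "twist": 0.008}, {"gripper": -1, "xyz": [0.0, -0.0362, 0.0044], "twist": 0.007}, {"gripper": -1, "xyz": [0.0, -0.0362, 0.0047], "twist": 0.008}, {"gripper": -1, "xyz": [0.0, -0.0362, 0.005], "twist": 0.007}, {"gripper": -1, "xyz": [0.0, -0.0361, 0.0052], "twist": 0.008}, {"gripper": -1, "xyz": [0.0, -0.0362, 0.0056], "twist": 0.007}]
end [ 425.  -314.1  130. ] -0.376
```

Emit:
carry_out:
  targets:
    - {"gripper": -1, "xyz": [-0.02, 0, 0], "twist": 0}
    - {"gripper": -1, "xyz": [-0.032, 0, 0], "twist": 0}
    - {"gripper": -1, "xyz": [-0.035, 0, 0], "twist": 0}
    - {"gripper": -1, "xyz": [-0.03, 0, 0], "twist": 0}
    - {"gripper": -1, "xyz": [0, -0.036, 0.0025], "twist": 0.008}
    - {"gripper": -1, "xyz": [0, -0.0365, 0.003], "twist": 0.008}
    - {"gripper": -1, "xyz": [0, -0.0365, 0.003], "twist": 0.008}
    - {"gripper": -1, "xyz": [0, -0.0365, 0.0035], "twist": 0.007}

```text
t: 30.4
tcp_pos: [487.4, -29.8, 130.5]
tool_rot: [[-0.0, 0.311, 0.95], [0.0, 0.95, -0.311], [-1.0, -0.0, -0.0]]
ft_force: [-0.3, -0.7, -1.0]
gripper_width: 65.2
```

Emit:
carry_out:
  targets:
    - {"gripper": -1, "xyz": [0, -0.0365, 0.0035], "twist": 0.008}
    - {"gripper": -1, "xyz": [0, -0.0365, 0.004], "twist": 0.008}
    - {"gripper": -1, "xyz": [0, -0.0365, 0.004], "twist": 0.008}
    - {"gripper": -1, "xyz": [0, -0.0365, 0.0045], "twist": 0.007}
    - {"gripper": -1, "xyz": [0, -0.036, 0.0045], "twist": 0.008}
    - {"gripper": -1, "xyz": [0, -0.036, 0.005], "twist": 0.007}
    - {"gripper": -1, "xyz": [0, -0.036, 0.005], "twist": 0.008}
    - {"gripper": -1, "xyz": [0, -0.036, 0.0055], "twist": 0.007}

```text
t: 31.4
tcp_pos: [423.8, -314.9, 130.4]
tool_rot: [[-0.0, 0.368, 0.93], [0.0, 0.93, -0.368], [-1.0, 0.0, -0.001]]
ft_force: [0.0, 0.8, -1.3]
gripper_width: 65.3
```

Emit:
carry_out:
  targets:
    - {"gripper": -1, "xyz": [0, 0, 0], "twist": 0}
    - {"gripper": -1, "xyz": [0, 0, 0], "twist": 0}
    - {"gripper": -1, "xyz": [0, 0, 0], "twist": 0}
    - {"gripper": -1, "xyz": [0, 0, 0], "twist": 0}
    - {"gripper": -1, "xyz": [0, 0, 0], "twist": 0}
    - {"gripper": -1, "xyz": [0, 0, 0], "twist": 0}
    - {"gripper": -1, "xyz": [0, 0, 0], "twist": 0}
    - {"gripper": -1, "xyz": [0, 0, 0], "twist": 0}

```text
t: 32.4
tcp_pos: [424.4, -314.1, 130.6]
tool_rot: [[-0.0, 0.368, 0.93], [0.0, 0.93, -0.368], [-1.0, 0.0, -0.0]]
ft_force: [1.0, 0.1, -1.4]
gripper_width: 65.4
```

```bash
python3 look.py o wrist side
```

```text
t 32.4 tcp [ 424.4 -314.1  130.6] yaw -0.377 w 65.4 F [ 1.   0.1 -1.4]
```

View pics/o_wrist.png

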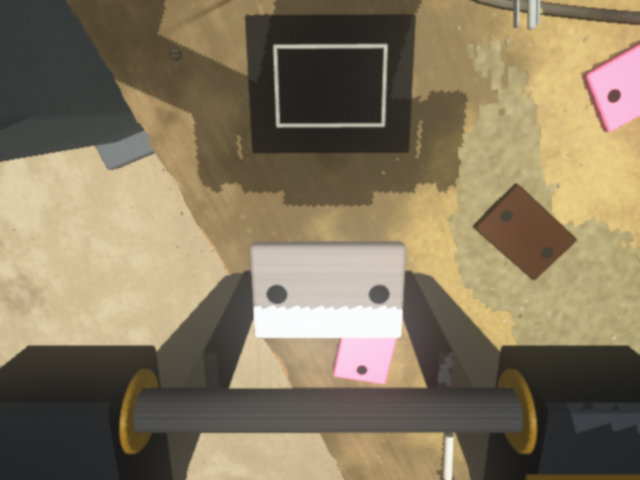

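Run:
```python
from h import *
import pickle
np.set_printoptions(precision=1,suppress=True)
im=cv2.imread("pics/o_wrist.png"); o=pickle.load(open("pics/o_wrist.pkl","rb")); w=cam("wrist",o)
g=cv2.cvtColor(im,cv2.COLOR_BGR2GRAY); x0,y0=255,25; c=g[y0:148,x0:405]
n,l,st,ce=cv2.connectedComponentsWithStats((c>80).astype(np.uint8)); j=1+np.argmax(st[1:,4]); print(st[j])
ys,xs=np.nonzero(l==j); h=cv2.convexHull(np.c_[xs,ys].astype(np.float32)); a=cv2.approxPolyDP(h,4,True)[:,0]+(x0,y0); print(a)
P=np.array([onplane(w,u,6) for u in a]); print(P,P.mean(0),[np.linalg.norm(P[k]-P[k-1]) for k in range(len(P))])
for k in range(len(P)): d=P[k]-P[k-1]; print(np.arctan2(d[1],d[0]).round(3))
R=o["tool_rot"]; print("rel",R.T@(P.mean(0)-o["tcp_pos"]))
D=[onplane(w,u,8) for u in ((507,215),(546,252))]; print("dark",np.mean(D,0),np.arctan2(*(D[1]-D[0])[1::-1]))
s=cam("side"); print("pad in side",proj(s,P.mean(0)))
```

```text
[  18   18  115   85 1920]
[[387.  44.]
 [383. 127.]
 [276. 127.]
 [273.  44.]]
[[ 503.  -219.8    6. ]
 [ 483.  -268.5    6. ]
 [ 414.7 -241.4    6. ]
 [ 434.  -192.5    6. ]] [ 458.7 -230.6    6. ] [np.float64(74.2507785254824), np.float64(52.63196774086821), np.float64(73.47116641109348), np.float64(52.60664763755113)]
-0.377
-1.96
2.764
1.196
rel [124.6  90.3   1.1]
dark [ 555.4 -379.1    8. ] -1.0967255336564214
pad in side [296.6 361.9]
```

Emit:
carry_out:
  targets:
    - {"gripper": -1, "xyz": [0, 0.03, 0.0015], "twist": 0.001}
    - {"gripper": -1, "xyz": [0, 0.035, 0], "twist": 0}
    - {"gripper": -1, "xyz": [0.02, 0.025, 0], "twist": 0}
    - {"gripper": -1, "xyz": [0.035, 0, 0], "twist": 0}
    - {"gripper": -1, "xyz": [0.035, 0, 0], "twist": 0}
    - {"gripper": -1, "xyz": [0.02, 0, 0], "twist": 0}
    - {"gripper": -1, "xyz": [0.007, 0, 0], "twist": 0}
    - {"gripper": -1, "xyz": [0.003, 0, 0], "twist": 0}

```text
t: 33.5
tcp_pos: [459.3, -231.1, 10.7]
tool_rot: [[0.0, 0.369, 0.929], [-0.0, 0.929, -0.369], [-1.0, -0.0, 0.0]]
ft_force: [0.5, -0.4, -1.9]
gripper_width: 65.4
```

```bash
python3 look.py p wrist
```

```text
t 33.5 tcp [ 459.3 -231.1   10.7] yaw -0.378 w 65.4 F [ 0.5 -0.4 -1.9]
```

View pics/p_wrist.png

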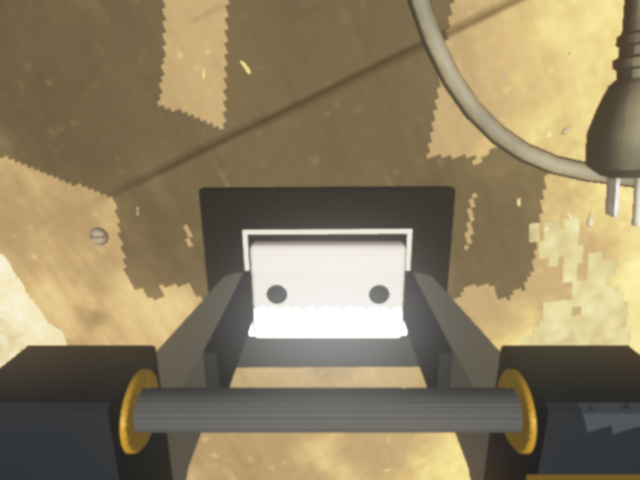

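Emit:
carry_out:
  targets:
    - {"gripper": -1, "xyz": [0.002, 0, 0], "twist": 0}
    - {"gripper": -1, "xyz": [0, 0, 0], "twist": 0}
    - {"gripper": 0.7, "xyz": [0, 0, 0], "twist": 0}
    - {"gripper": 0.7, "xyz": [0, 0, 0], "twist": 0}
    - {"gripper": 0.7, "xyz": [-0.03, 0, 0], "twist": 0}
    - {"gripper": 0.7, "xyz": [-0.05, 0, 0], "twist": 0}
    - {"gripper": 0.7, "xyz": [-0.05, 0.02, 0], "twist": 0}
    - {"gripper": 0.7, "xyz": [-0.03, 0.04, 0], "twist": 0}

```text
t: 34.55
tcp_pos: [482.1, -175.7, 171.3]
tool_rot: [[0.003, 0.371, 0.929], [-0.001, 0.929, -0.371], [-1.0, -0.0, 0.003]]
ft_force: [1.4, 0.0, -0.8]
gripper_width: 78.1
```

Run:
```python
from plan import *
plan([(470,20,200,-0.09,6)],grip=0.7)
```

```text
[{"gripper": 0.7, "xyz": [-0.0048, 0.0295, -0.014], "twist": -0.048}, {"gripper": 0.7, "xyz": [-0.0048, 0.0302, -0.0125], "twist": -0.048}, {"gripper": 0.7, "xyz": [-0.0048, 0.0308, -0.0111], "twist": -0.049}, {"gripper": 0.7, "xyz": [-0.0048, 0.0313, -0.0095], "twist": -0.048}, {"gripper": 0.7, "xyz": [-0.0047, 0.0317, -0.0081], "twist": -0.049}, {"gripper": 0.7, "xyz": [-0.0048, 0.032, -0.0064], "twist": -0.048}, {"gripper": 0.7, "xyz": [0, 0, 0], "twist": 0}, {"gripper": 0.7, "xyz": [0, 0, 0], "twist": 0}]
end [470.1  20.  200. ] -0.09
```

Emit:
carry_out:
  targets:
    - {"gripper": 0.7, "xyz": [-0.005, 0.0295, -0.014], "twist": -0.048}
    - {"gripper": 0.7, "xyz": [-0.005, 0.03, -0.0125], "twist": -0.048}
    - {"gripper": 0.7, "xyz": [-0.005, 0.031, -0.011], "twist": -0.048}
    - {"gripper": 0.7, "xyz": [-0.005, 0.0315, -0.0095], "twist": -0.048}
    - {"gripper": 0.7, "xyz": [-0.005, 0.0315, -0.008], "twist": -0.048}
    - {"gripper": 0.7, "xyz": [-0.005, 0.032, -0.0065], "twist": -0.048}
    - {"gripper": 0.7, "xyz": [0, 0, 0], "twist": 0}
    - {"gripper": 0.7, "xyz": [0, 0, 0], "twist": 0}

```text
t: 35.55
tcp_pos: [469.0, 20.2, 198.6]
tool_rot: [[0.0, 0.09, 0.996], [-0.0, 0.996, -0.09], [-1.0, -0.0, 0.0]]
ft_force: [-0.1, -0.9, 0.2]
gripper_width: 78.3
```

```bash
python3 look.py q wrist side
python3 - <<'E'
import cv2
s=cv2.imread("pics/q_side.png")
cv2.imwrite("pics/q_z2.png",cv2.resize(s[190:310,220:340],None,fx=5,fy=5,interpolation=cv2.INTER_CUBIC))
E
```

```text
t 35.55 tcp [469.   20.2 198.6] yaw -0.09 w 78.3 F [-0.1 -0.9  0.2]
```

View pics/q_wrist.png

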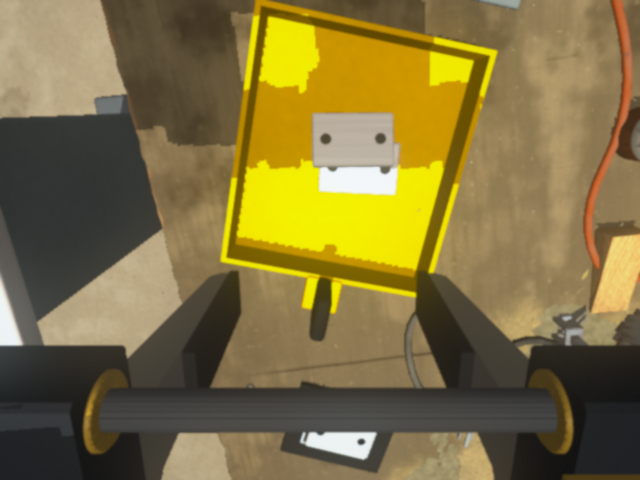

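View pics/q_z2.png

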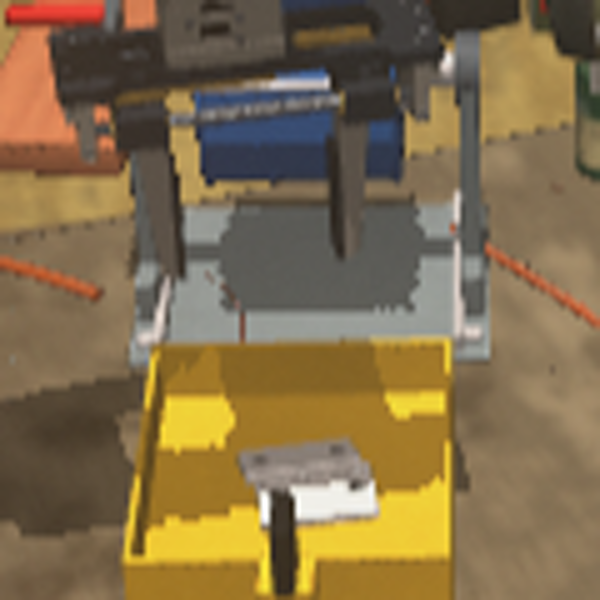

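Run:
```python
from dots import *
o=pickle.load(open("pics/q_wrist.pkl","rb"));w=cam("wrist",o);k=cam("side")
S=lambda x,y:(k,(220+(x-2)/5,190+(y-2)/5))
for a,b in [((326,139),(262,458)),((380,139),(337,450)),((312.5,114),(239,451)),((393,114),(350,438)),((395,165),(373,471))]: print(tri([(w,a),S(*b)]))
rel("q",[(326,139),(380,139)],23)
```

```text
(array([471.1,  72.6,  27. ]), [np.float64(0.6704827524534472), np.float64(0.6704827524533914)])
(array([514. ,  68.6,  25.6]), [np.float64(1.1470760328403176), np.float64(1.1470760328401162)])
(array([462. ,  92.7,  19.3]), [np.float64(0.6555259128999485), np.float64(0.655525912900134)])
(array([526.2,  86.9,  18. ]), [np.float64(1.3651148405729492), np.float64(1.3651148405727036)])
(array([527.1,  46.1,  23.6]), [np.float64(0.5892000973825404), np.float64(0.5892000973828295)])
centre [493.6  70.2  23. ] len 43.84286787055353 yaw -0.09 rel tool xyz [175.5  52.1  20. ] toolyaw -0.09
```

Emit:
carry_out:
  targets:
    - {"gripper": 0.7, "xyz": [0.03, 0.02, 0.0065], "twist": 0}
    - {"gripper": 0.7, "xyz": [0.04, 0.021, 0.0065], "twist": 0}
    - {"gripper": 0.7, "xyz": [0.04, 0.02, 0.0065], "twist": 0}
    - {"gripper": 0.7, "xyz": [0.035, 0, 0], "twist": 0}
    - {"gripper": 0.7, "xyz": [0.025, 0, 0], "twist": 0}
    - {"gripper": 0.7, "xyz": [0.01, 0, 0], "twist": 0}
    - {"gripper": 0.7, "xyz": [0.0035, 0, 0], "twist": 0}
    - {"gripper": -1, "xyz": [0, 0, 0], "twist": 0}

```text
t: 36.65
tcp_pos: [494.4, 79.3, 15.7]
tool_rot: [[0.001, 0.09, 0.996], [0.0, 0.996, -0.09], [-1.0, 0.0, 0.001]]
ft_force: [0.0, 0.3, -0.1]
gripper_width: 70.1
```

Emit:
carry_out:
  targets:
    - {"gripper": -1, "xyz": [0, 0, 0], "twist": 0}
    - {"gripper": -1, "xyz": [0, 0, 0], "twist": 0}
    - {"gripper": -1, "xyz": [0, 0, 0], "twist": 0}
    - {"gripper": -1, "xyz": [-0.015, 0, 0], "twist": 0}
    - {"gripper": -1, "xyz": [-0.005, 0.018, 0], "twist": 0}
    - {"gripper": -1, "xyz": [0, 0.018, 0], "twist": 0}
    - {"gripper": -1, "xyz": [0.01, 0, 0], "twist": 0}
    - {"gripper": -1, "xyz": [0.009, 0, 0], "twist": 0}

```text
t: 37.65
tcp_pos: [496.5, 115.7, 15.1]
tool_rot: [[-0.001, 0.089, 0.996], [-0.0, 0.996, -0.089], [-1.0, -0.0, -0.001]]
ft_force: [-2.2, -1.6, 14.5]
gripper_width: 65.3
```

Emit:
carry_out:
  targets:
    - {"gripper": -1, "xyz": [0, 0, 0], "twist": 0}
    - {"gripper": 0.7, "xyz": [0, 0, 0], "twist": 0}
    - {"gripper": 0.7, "xyz": [0, 0, 0], "twist": 0}
    - {"gripper": 0.7, "xyz": [0, 0, 0], "twist": 0}
    - {"gripper": 0.7, "xyz": [0, 0, 0], "twist": 0}
    - {"gripper": 0.7, "xyz": [0, 0, 0], "twist": 0}
    - {"gripper": 0.7, "xyz": [0, 0, 0], "twist": 0}
    - {"gripper": 0.7, "xyz": [0, 0, 0], "twist": 0}

```text
t: 38.65
tcp_pos: [497.1, 115.4, 16.1]
tool_rot: [[0.0, 0.09, 0.996], [-0.0, 0.996, -0.09], [-1.0, -0.0, 0.0]]
ft_force: [0.2, -0.4, -0.4]
gripper_width: 77.9
```

```bash
python3 look.py r wrist side
```

```text
t 38.65 tcp [497.1 115.4  16.1] yaw -0.09 w 77.9 F [ 0.2 -0.4 -0.4]
```

View pics/r_wrist.png

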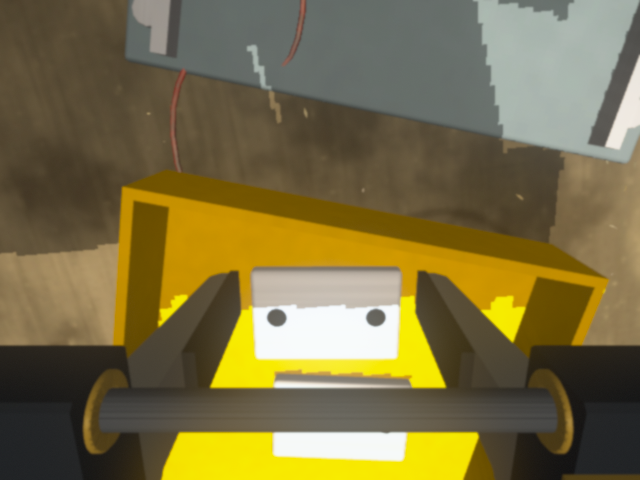

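Run:
```python
from dots import *
rel("r",[(277,317),(376,317)],19)
o=pickle.load(open("pics/r_wrist.pkl","rb"));w=cam("wrist",o)
for u in ((252,267),(400,266),(398,359),(254,360)): print(onplane(w,u,19))
```

```text
centre [494.7 103.5  19. ] len 44.06480424179714 yaw -0.091 rel tool xyz [ -2.9 -12.   -1.4] toolyaw -0.09
[465.  130.2  19. ]
[528.3 124.9  19. ]
[525.5  79.2  19. ]
[459.5  84.7  19. ]
```

Emit:
carry_out:
  targets:
    - {"gripper": 0.7, "xyz": [0, -0.006, -0.001], "twist": 0}
    - {"gripper": 0.7, "xyz": [0.002, -0.0055, 0], "twist": 0}
    - {"gripper": 0.7, "xyz": [0, 0, 0], "twist": 0}
    - {"gripper": -1, "xyz": [0, 0, 0], "twist": 0}
    - {"gripper": -1, "xyz": [0, 0, 0], "twist": 0}
    - {"gripper": -1, "xyz": [0, 0, 0], "twist": 0}
    - {"gripper": -1, "xyz": [0, 0, 0], "twist": 0}
    - {"gripper": -1, "xyz": [0, 0, 0], "twist": 0}

```text
t: 39.75
tcp_pos: [495.2, 104.0, 14.1]
tool_rot: [[0.0, 0.09, 0.996], [0.0, 0.996, -0.09], [-1.0, 0.0, 0.0]]
ft_force: [0.3, -0.3, -0.5]
gripper_width: 65.4
```

```bash
python3 look.py s wrist
python3 - <<'E'
from h import *
im=cv2.imread("pics/s_wrist.png")
cv2.imwrite("pics/s_z.png",cv2.resize(im[230:360,230:430],None,fx=4,fy=4))
from plan import *
plan([(495,104,130,-.09,4),(459,-231,130,-.378,9)],grip=-1)
E
```

```text
t 39.75 tcp [495.2 104.   14.1] yaw -0.09 w 65.4 F [ 0.3 -0.3 -0.5]
[{"gripper": -1, "xyz": [-0.029, -0.0, -0.0], "twist": 0.0}, {"gripper": -1, "xyz": [-0.029, -0.0, -0.0001], "twist": 0.0}, {"gripper": -1, "xyz": [-0.029, -0.0, -0.0], "twist": 0.0}, {"gripper": -1, "xyz": [-0.0289, -0.0001, -0.0001], "twist": 0.0}, {"gripper": -1, "xyz": [-0.0, -0.0374, -0.0006], "twist": 0.032}, {"gripper": -1, "xyz": [-0.0, -0.0374, 0.0006], "twist": 0.032}, {"gripper": -1, "xyz": [-0.0, -0.0374, 0.0017], "twist": 0.032}, {"gripper": -1, "xyz": [-0.0, -0.0373, 0.0029], "twist": 0.032}]
[{"gripper": -1, "xyz": [-0.0, -0.0372, 0.0042], "twist": 0.032}, {"gripper": -1, "xyz": [-0.0, -0.0371, 0.0053], "twist": 0.032}, {"gripper": -1, "xyz": [-0.0, -0.0369, 0.0065], "twist": 0.032}, {"gripper": -1, "xyz": [-0.0, -0.0366, 0.0077], "twist": 0.032}, {"gripper": -1, "xyz": [-0.0, -0.0364, 0.0089], "twist": 0.032}, {"gripper": -1, "xyz": [0, 0, 0], "twist": 0}, {"gripper": -1, "xyz": [0, 0, 0], "twist": 0}, {"gripper": -1, "xyz": [0, 0, 0], "twist": 0}]
end [ 459. -231.  130.] -0.378
```

View pics/s_z.png

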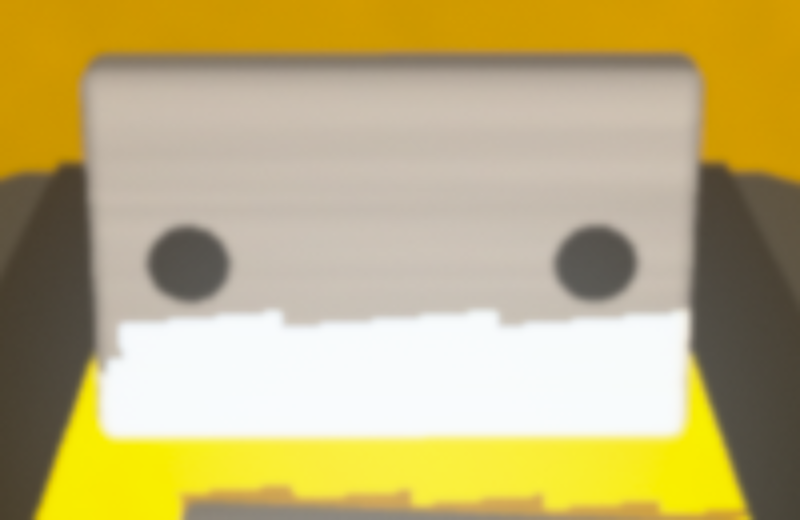

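Emit:
carry_out:
  targets:
    - {"gripper": -1, "xyz": [-0.02, 0, 0], "twist": 0}
    - {"gripper": -1, "xyz": [-0.032, 0, 0], "twist": 0}
    - {"gripper": -1, "xyz": [-0.034, 0, 0], "twist": 0}
    - {"gripper": -1, "xyz": [-0.03, 0, 0], "twist": 0}
    - {"gripper": -1, "xyz": [0, -0.0375, -0.0005], "twist": 0.032}
    - {"gripper": -1, "xyz": [0, -0.0375, 0.0005], "twist": 0.032}
    - {"gripper": -1, "xyz": [0, -0.0375, 0.0015], "twist": 0.032}
    - {"gripper": -1, "xyz": [0, -0.0375, 0.003], "twist": 0.032}

```text
t: 40.8
tcp_pos: [478.4, -46.3, 130.0]
tool_rot: [[-0.0, 0.217, 0.976], [0.0, 0.976, -0.217], [-1.0, 0.0, -0.0]]
ft_force: [0.6, -0.3, -1.4]
gripper_width: 65.3
```

Emit:
carry_out:
  targets:
    - {"gripper": -1, "xyz": [0, -0.037, 0.004], "twist": 0.032}
    - {"gripper": -1, "xyz": [0, -0.037, 0.0055], "twist": 0.032}
    - {"gripper": -1, "xyz": [0, -0.037, 0.0065], "twist": 0.032}
    - {"gripper": -1, "xyz": [0, -0.0365, 0.0075], "twist": 0.032}
    - {"gripper": -1, "xyz": [0, -0.0365, 0.009], "twist": 0.032}
    - {"gripper": -1, "xyz": [0.02, 0, 0], "twist": 0}
    - {"gripper": -1, "xyz": [0.03, 0, 0], "twist": 0}
    - {"gripper": -1, "xyz": [0, 0, 0], "twist": 0}

```text
t: 41.8
tcp_pos: [457.0, -230.4, 78.3]
tool_rot: [[-0.004, 0.369, 0.929], [0.002, 0.929, -0.369], [-1.0, 0.0, -0.005]]
ft_force: [0.1, -0.1, -0.7]
gripper_width: 65.2
```

```bash
python3 look.py u
python3 - <<'E'
from plan import *
plan([(459.4,-230.6,19,-.378,6)],grip=-1)
E
```

```text
t 41.8 tcp [ 457.  -230.4   78.3] yaw -0.378 w 65.2 F [ 0.1 -0.1 -0.7]
[{"gripper": -1, "xyz": [0.0099, 0.0001, 0.0004], "twist": -0.0}, {"gripper": -1, "xyz": [0.0099, 0.0001, 0.0004], "twist": -0.0}, {"gripper": -1, "xyz": [0.0099, 0.0001, 0.0004], "twist": -0.0}, {"gripper": -1, "xyz": [0.0099, 0.0001, 0.0004], "twist": -0.0}, {"gripper": -1, "xyz": [0.0099, 0.0001, 0.0003], "twist": -0.0}, {"gripper": -1, "xyz": [0.0098, 0.0002, 0.0004], "twist": -0.0}, {"gripper": -1, "xyz": [0, 0, 0], "twist": 0}, {"gripper": -1, "xyz": [0, 0, 0], "twist": 0}]
end [ 459.4 -230.6   19. ] -0.378
```

Emit:
carry_out:
  targets:
    - {"gripper": -1, "xyz": [0.02, 0, 0], "twist": 0}
    - {"gripper": -1, "xyz": [0.02, 0, 0], "twist": 0}
    - {"gripper": -1, "xyz": [0.012, 0, 0], "twist": 0}
    - {"gripper": -1, "xyz": [0, 0, 0], "twist": 0}
    - {"gripper": -1, "xyz": [0, 0, 0], "twist": 0}
    - {"gripper": -1, "xyz": [0, 0, 0], "twist": 0}
    - {"gripper": -1, "xyz": [0, 0, 0], "twist": 0}
    - {"gripper": -1, "xyz": [0, 0, 0], "twist": 0}

```text
t: 42.8
tcp_pos: [459.0, -231.3, 28.3]
tool_rot: [[0.0, 0.369, 0.929], [-0.0, 0.929, -0.369], [-1.0, -0.0, 0.0]]
ft_force: [-0.6, 0.9, -0.9]
gripper_width: 65.4
```

```bash
python3 look.py v wrist
```

```text
t 42.8 tcp [ 459.  -231.3   28.3] yaw -0.378 w 65.4 F [-0.6  0.9 -0.9]
```

View pics/v_wrist.png

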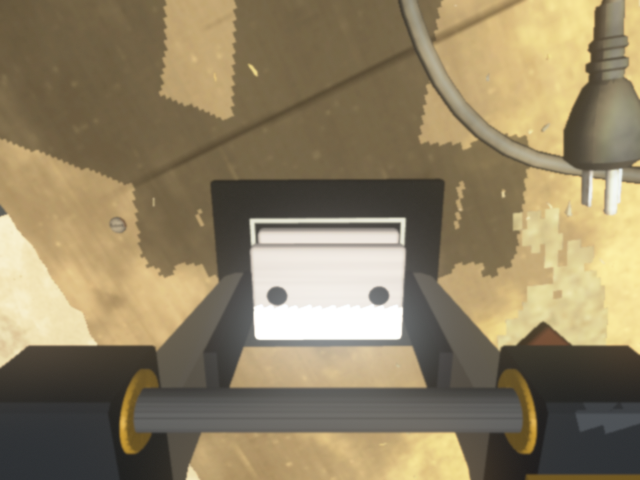

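Emit:
carry_out:
  targets:
    - {"gripper": -1, "xyz": [0.006, 0.0008, 0.0002], "twist": 0}
    - {"gripper": -1, "xyz": [0.003, 0, 0], "twist": 0}
    - {"gripper": -1, "xyz": [0.002, 0, 0], "twist": 0}
    - {"gripper": -1, "xyz": [0, 0, 0], "twist": 0}
    - {"gripper": -1, "xyz": [0, 0, 0], "twist": 0}
    - {"gripper": 0.7, "xyz": [0, 0, 0], "twist": 0}
    - {"gripper": 0.7, "xyz": [0, 0, 0], "twist": 0}
    - {"gripper": 0.7, "xyz": [0, 0, 0], "twist": 0}

```text
t: 43.85
tcp_pos: [459.5, -230.7, 17.1]
tool_rot: [[0.0, 0.369, 0.929], [-0.0, 0.929, -0.369], [-1.0, -0.0, 0.0]]
ft_force: [-0.2, -0.6, 0.9]
gripper_width: 78.0
```

Emit:
carry_out:
  targets:
    - {"gripper": 0.7, "xyz": [-0.03, 0, 0], "twist": 0}
    - {"gripper": 0.7, "xyz": [-0.05, 0, 0], "twist": 0}
    - {"gripper": 0.7, "xyz": [-0.05, 0.02, 0], "twist": 0}
    - {"gripper": 0.7, "xyz": [-0.03, 0.035, 0], "twist": 0}
    - {"gripper": 0.7, "xyz": [0, 0.05, -0.015], "twist": -0.05}
    - {"gripper": 0.7, "xyz": [0, 0.05, -0.015], "twist": -0.05}
    - {"gripper": 0.7, "xyz": [0, 0.05, -0.015], "twist": -0.05}
    - {"gripper": 0.7, "xyz": [0, 0.05, -0.015], "twist": -0.05}

```text
t: 44.85
tcp_pos: [482.1, 30.6, 177.2]
tool_rot: [[0.001, 0.176, 0.984], [0.0, 0.984, -0.176], [-1.0, 0.0, 0.001]]
ft_force: [0.5, -0.4, -0.3]
gripper_width: 78.4
```

Emit:
carry_out:
  targets:
    - {"gripper": 0.7, "xyz": [0, 0, 0], "twist": 0}
    - {"gripper": 0.7, "xyz": [0, 0, 0], "twist": 0}
    - {"gripper": 0.7, "xyz": [0, 0, 0], "twist": 0}
    - {"gripper": 0.7, "xyz": [0, 0, 0], "twist": 0}
    - {"gripper": 0.7, "xyz": [0, 0, 0], "twist": 0}
    - {"gripper": 0.7, "xyz": [0, 0, 0], "twist": 0}
    - {"gripper": 0.7, "xyz": [0, 0, 0], "twist": 0}
    - {"gripper": 0.7, "xyz": [0, 0, 0], "twist": 0}

```text
t: 45.85
tcp_pos: [482.1, 29.0, 177.1]
tool_rot: [[0.0, 0.177, 0.984], [0.0, 0.984, -0.177], [-1.0, 0.0, 0.0]]
ft_force: [-0.3, -0.7, -0.3]
gripper_width: 78.0
```

```bash
python3 look.py w wrist
```

```text
t 45.85 tcp [482.1  29.  177.1] yaw -0.178 w 78.0 F [-0.3 -0.7 -0.3]
```

View pics/w_wrist.png

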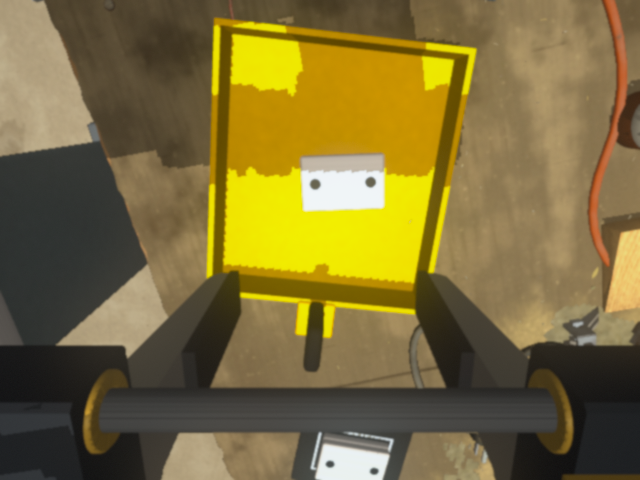

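Run:
```python
from dots import *
rel("w",[(315.5,184),(370.5,182.5)],19)
```

```text
centre [496.9  45.6  19. ] len 43.67553580192676 yaw -0.151 rel tool xyz [158.1  18.9  11.6] toolyaw -0.178
```

Emit:
carry_out:
  targets:
    - {"gripper": 0.7, "xyz": [0.03, 0.01, 0.006], "twist": -0.013}
    - {"gripper": 0.7, "xyz": [0.045, 0.009, 0.006], "twist": -0.014}
    - {"gripper": 0.7, "xyz": [0.045, 0, 0], "twist": 0}
    - {"gripper": 0.7, "xyz": [0.03, 0, 0], "twist": 0}
    - {"gripper": 0.7, "xyz": [0.01, 0, 0], "twist": 0}
    - {"gripper": 0.7, "xyz": [0.003, 0, 0], "twist": 0}
    - {"gripper": 0.7, "xyz": [0, 0, 0], "twist": 0}
    - {"gripper": 0.7, "xyz": [0, 0, 0], "twist": 0}

```text
t: 46.9
tcp_pos: [498.0, 45.7, 15.1]
tool_rot: [[0.002, 0.15, 0.989], [0.0, 0.989, -0.15], [-1.0, 0.0, 0.002]]
ft_force: [-0.4, 0.4, 0.8]
gripper_width: 78.3
```

Emit:
carry_out:
  targets:
    - {"gripper": -1, "xyz": [0, 0, 0], "twist": 0}
    - {"gripper": -1, "xyz": [0, 0, 0], "twist": 0}
    - {"gripper": -1, "xyz": [0, 0, 0], "twist": 0}
    - {"gripper": -1, "xyz": [0, 0, 0], "twist": 0}
    - {"gripper": -1, "xyz": [0, 0, 0], "twist": 0}
    - {"gripper": -1, "xyz": [0, 0, 0], "twist": 0}
    - {"gripper": -1, "xyz": [0, 0, 0], "twist": 0}
    - {"gripper": -1, "xyz": [0, 0, 0], "twist": 0}

```text
t: 47.9
tcp_pos: [497.5, 45.7, 14.6]
tool_rot: [[0.001, 0.151, 0.989], [0.0, 0.989, -0.151], [-1.0, 0.0, 0.001]]
ft_force: [-1.3, -0.1, 7.4]
gripper_width: 65.2
```

```bash
python3 look.py x wrist
python3 - <<'E'
from h import *
im=cv2.imread("pics/x_wrist.png")
cv2.imwrite("pics/x_z.png",cv2.resize(im[230:360,230:430],None,fx=4,fy=4))
g=cv2.cvtColor(im,cv2.COLOR_BGR2GRAY)
from plan import *
plan([get_obs()["tcp_pos"].tolist()[:2]+[130,-.151,4],(459.2,-231,130,-.378,8)],grip=-1)
E
```

```text
t 47.9 tcp [497.5  45.7  14.6] yaw -0.151 w 65.2 F [-1.3 -0.1  7.4]
[{"gripper": -1, "xyz": [-0.0288, 0.0, 0.0], "twist": -0.0}, {"gripper": -1, "xyz": [-0.0289, 0.0, 0.0], "twist": -0.0}, {"gripper": -1, "xyz": [-0.0288, 0.0, 0.0], "twist": -0.0}, {"gripper": -1, "xyz": [-0.0289, 0.0, 0.0], "twist": -0.0}, {"gripper": -1, "xyz": [0.0, -0.0349, 0.0005], "twist": 0.028}, {"gripper": -1, "xyz": [0.0, -0.0349, 0.0014], "twist": 0.028}, {"gripper": -1, "xyz": [0.0, -0.0348, 0.0024], "twist": 0.028}, {"gripper": -1, "xyz": [0.0, -0.0348, 0.0034], "twist": 0.029}]
[{"gripper": -1, "xyz": [0.0, -0.0346, 0.0044], "twist": 0.028}, {"gripper": -1, "xyz": [0.0, -0.0345, 0.0054], "twist": 0.029}, {"gripper": -1, "xyz": [0.0, -0.0343, 0.0064], "twist": 0.028}, {"gripper": -1, "xyz": [0.0, -0.0342, 0.0073], "twist": 0.029}, {"gripper": -1, "xyz": [0, 0, 0], "twist": 0}, {"gripper": -1, "xyz": [0, 0, 0], "twist": 0}, {"gripper": -1, "xyz": [0, 0, 0], "twist": 0}, {"gripper": -1, "xyz": [0, 0, 0], "twist": 0}]
end [ 459.2 -231.   130. ] -0.378
```

View pics/x_z.png

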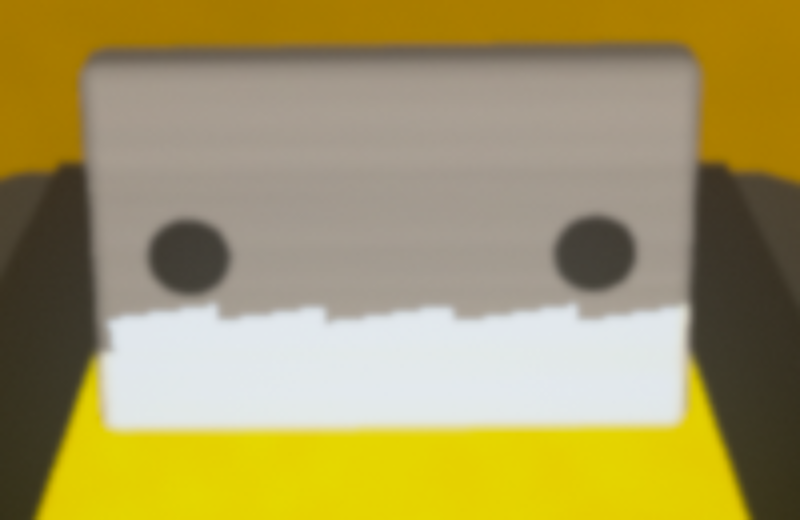

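Emit:
carry_out:
  targets:
    - {"gripper": -1, "xyz": [-0.02, 0, 0], "twist": 0}
    - {"gripper": -1, "xyz": [-0.032, 0, 0], "twist": 0}
    - {"gripper": -1, "xyz": [-0.034, 0, 0], "twist": 0}
    - {"gripper": -1, "xyz": [-0.03, 0, 0], "twist": 0}
    - {"gripper": -1, "xyz": [0, -0.035, 0.0005], "twist": 0.028}
    - {"gripper": -1, "xyz": [0, -0.035, 0.0015], "twist": 0.028}
    - {"gripper": -1, "xyz": [0, -0.035, 0.0025], "twist": 0.028}
    - {"gripper": -1, "xyz": [0, -0.035, 0.0035], "twist": 0.029}

```text
t: 48.95
tcp_pos: [477.7, -94.3, 130.0]
tool_rot: [[-0.0, 0.262, 0.965], [0.0, 0.965, -0.262], [-1.0, -0.0, -0.0]]
ft_force: [-0.2, 0.2, -1.7]
gripper_width: 65.3
```

Emit:
carry_out:
  targets:
    - {"gripper": -1, "xyz": [0, -0.0345, 0.0045], "twist": 0.028}
    - {"gripper": -1, "xyz": [0, -0.0345, 0.0055], "twist": 0.029}
    - {"gripper": -1, "xyz": [0, -0.0345, 0.0065], "twist": 0.028}
    - {"gripper": -1, "xyz": [0, -0.034, 0.0075], "twist": 0.029}
    - {"gripper": -1, "xyz": [0.03, 0, 0], "twist": 0}
    - {"gripper": -1, "xyz": [0.03, 0, 0], "twist": 0}
    - {"gripper": -1, "xyz": [0.02, 0, 0], "twist": 0}
    - {"gripper": -1, "xyz": [0, 0, 0], "twist": 0}

```text
t: 49.95
tcp_pos: [458.2, -231.1, 48.7]
tool_rot: [[-0.003, 0.369, 0.929], [0.002, 0.929, -0.369], [-1.0, 0.0, -0.003]]
ft_force: [-0.3, 0.4, -1.2]
gripper_width: 65.2
```

Emit:
carry_out:
  targets:
    - {"gripper": -1, "xyz": [0, 0, 0], "twist": 0}
    - {"gripper": -1, "xyz": [0, 0, 0], "twist": 0}
    - {"gripper": -1, "xyz": [0, 0, 0], "twist": 0}
    - {"gripper": -1, "xyz": [0, 0, 0], "twist": 0}
    - {"gripper": -1, "xyz": [0, 0, 0], "twist": 0}
    - {"gripper": -1, "xyz": [0, 0, 0], "twist": 0}
    - {"gripper": -1, "xyz": [0, 0, 0], "twist": 0}
    - {"gripper": -1, "xyz": [0, 0, 0], "twist": 0}

```text
t: 50.95
tcp_pos: [459.5, -231.7, 50.1]
tool_rot: [[-0.0, 0.369, 0.929], [0.0, 0.929, -0.369], [-1.0, -0.0, -0.0]]
ft_force: [0.0, -0.7, -2.3]
gripper_width: 65.3
```

```bash
python3 look.py y wrist
```

```text
t 50.95 tcp [ 459.5 -231.7   50.1] yaw -0.378 w 65.3 F [ 0.  -0.7 -2.3]
```

View pics/y_wrist.png

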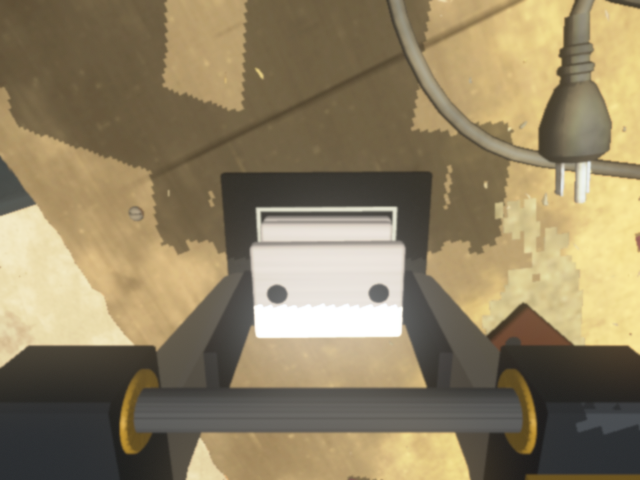

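Emit:
carry_out:
  targets:
    - {"gripper": -1, "xyz": [0.012, 0.0005, 0], "twist": 0}
    - {"gripper": -1, "xyz": [0.008, 0, 0], "twist": 0}
    - {"gripper": -1, "xyz": [0.003, 0, 0], "twist": 0}
    - {"gripper": -1, "xyz": [0.002, 0, 0], "twist": 0}
    - {"gripper": -1, "xyz": [0, 0, 0], "twist": 0}
    - {"gripper": 0.7, "xyz": [0, 0, 0], "twist": 0}
    - {"gripper": 0.7, "xyz": [0, 0, 0], "twist": 0}
    - {"gripper": 0.7, "xyz": [0, 0, 0], "twist": 0}

```text
t: 52.0
tcp_pos: [459.8, -231.3, 25.0]
tool_rot: [[0.0, 0.369, 0.929], [-0.0, 0.929, -0.369], [-1.0, -0.0, 0.0]]
ft_force: [0.0, 0.0, 0.2]
gripper_width: 78.4
```

Emit:
carry_out:
  targets:
    - {"gripper": 0.7, "xyz": [-0.03, 0, 0], "twist": 0}
    - {"gripper": 0.7, "xyz": [-0.05, -0.02, 0], "twist": 0}
    - {"gripper": 0.7, "xyz": [-0.04, -0.04, 0], "twist": 0}
    - {"gripper": 0.7, "xyz": [0, -0.03, 0], "twist": 0}
    - {"gripper": 0.7, "xyz": [0, 0, 0], "twist": 0}
    - {"gripper": 0.7, "xyz": [0, 0, 0], "twist": 0}
    - {"gripper": 0.7, "xyz": [0, 0, 0], "twist": 0}
    - {"gripper": 0.7, "xyz": [0, 0, 0], "twist": 0}

```text
t: 53.0
tcp_pos: [426.6, -314.1, 144.7]
tool_rot: [[-0.001, 0.368, 0.93], [0.001, 0.93, -0.368], [-1.0, 0.0, -0.001]]
ft_force: [0.2, 0.8, 0.4]
gripper_width: 78.5
```

```bash
python3 look.py z wrist side scene;  python3 - <<'E'
import cv2,numpy as np
s=cv2.imread("pics/z_side.png");k=cv2.imread("pics/z_scene.png")
cv2.imwrite("pics/z_z.png",np.hstack([cv2.resize(s[330:400,260:340],(400,350)),cv2.resize(k[245:305,360:430],(400,350))]))
E
```

```text
t 53.0 tcp [ 426.6 -314.1  144.7] yaw -0.377 w 78.5 F [0.2 0.8 0.4]
```

View pics/z_wrist.png

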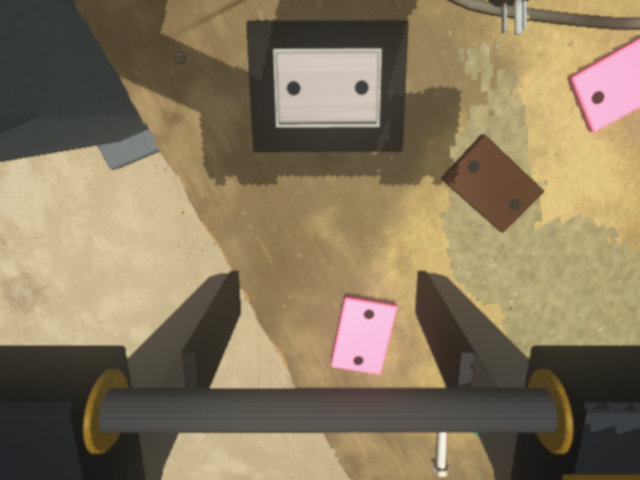

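View pics/z_z.png

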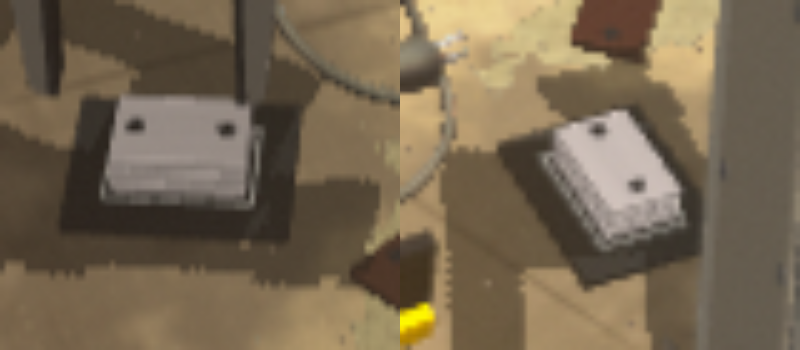

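Run:
```python
from dots import *
rel("z",[(293.5,88),(361.5,87.5)],30)
rel("z",[(474,167),(515,204)],8)
rel("o",[(507,215),(546,252)],8)
s=cam("side")
print(proj(s,(458.7,-230.6,30)))
im=cv2.imread("pics/z_side.png"); cv2.imwrite("pics/z_s.png",cv2.resize(im[320:470,260:460],None,fx=4,fy=4))
```

```text
centre [ 458.9 -231.    30. ] len 44.003003444238416 yaw -0.37 rel tool xyz [114.7  89.1  -0.5] toolyaw -0.377
centre [ 549.4 -340.3    8. ] len 43.655908604204676 yaw -1.069 rel tool xyz [136.6  20.8 123.9] toolyaw -0.377
centre [ 555.4 -379.1    8. ] len 43.118762442158115 yaw -1.097 rel tool xyz [122.6 -12.2 145.7] toolyaw -0.377
[296.3 354.7]
```

View pics/z_s.png

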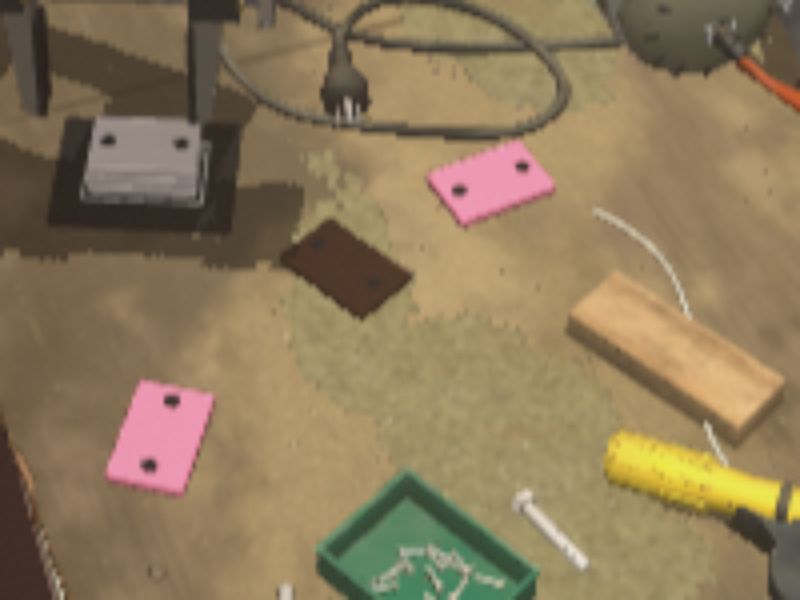

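Run:
```python
from plan import *
plan([(459.0,-230.8,100,1.193,9),(459.0,-230.8,40,1.193,3)],grip=0.5)
```

```text
[{"gripper": 0.5, "xyz": [0.005, 0.01, -0.0001], "twist": -0.174}, {"gripper": 0.5, "xyz": [0.005, 0.0098, 0.0016], "twist": -0.175}, {"gripper": 0.5, "xyz": [0.005, 0.0094, 0.0033], "twist": -0.174}, {"gripper": 0.5, "xyz": [0.005, 0.0087, 0.0049], "twist": -0.175}, {"gripper": 0.5, "xyz": [0.005, 0.0077, 0.0064], "twist": -0.174}, {"gripper": 0.5, "xyz": [0.005, 0.0065, 0.0076], "twist": -0.175}, {"gripper": 0.5, "xyz": [0.005, 0.005, 0.0086], "twist": -0.174}, {"gripper": 0.5, "xyz": [0.005, 0.0035, 0.0093], "twist": -0.175}]
[{"gripper": 0.5, "xyz": [0.0049, 0.0018, 0.0098], "twist": -0.174}, {"gripper": 0.5, "xyz": [0.02, -0.0, 0.0], "twist": -0.0}, {"gripper": 0.5, "xyz": [0.02, -0.0, 0.0], "twist": -0.0}, {"gripper": 0.5, "xyz": [0.02, -0.0, 0.0], "twist": -0.0}, {"gripper": 0.5, "xyz": [0, 0, 0], "twist": 0}, {"gripper": 0.5, "xyz": [0, 0, 0], "twist": 0}, {"gripper": 0.5, "xyz": [0, 0, 0], "twist": 0}, {"gripper": 0.5, "xyz": [0, 0, 0], "twist": 0}]
end [ 459.  -230.8   40. ] 1.193
```

Emit:
carry_out:
  targets:
    - {"gripper": 0.5, "xyz": [0.005, 0.01, 0], "twist": -0.174}
    - {"gripper": 0.5, "xyz": [0.005, 0.01, 0.0015], "twist": -0.175}
    - {"gripper": 0.5, "xyz": [0.005, 0.0095, 0.0035], "twist": -0.174}
    - {"gripper": 0.5, "xyz": [0.005, 0.0085, 0.005], "twist": -0.175}
    - {"gripper": 0.5, "xyz": [0.005, 0.0075, 0.0065], "twist": -0.174}
    - {"gripper": 0.5, "xyz": [0.005, 0.0065, 0.0075], "twist": -0.175}
    - {"gripper": 0.5, "xyz": [0.005, 0.005, 0.0085], "twist": -0.174}
    - {"gripper": 0.5, "xyz": [0.005, 0.0035, 0.0095], "twist": -0.175}

```text
t: 54.15
tcp_pos: [456.0, -240.1, 104.9]
tool_rot: [[0.0, -0.854, 0.52], [-0.0, 0.52, 0.854], [-1.0, -0.0, 0.0]]
ft_force: [-0.4, -0.1, 0.3]
gripper_width: 69.0
```

Emit:
carry_out:
  targets:
    - {"gripper": 0.5, "xyz": [0.005, 0.002, 0.01], "twist": -0.174}
    - {"gripper": 0.5, "xyz": [0.02, 0, 0], "twist": 0}
    - {"gripper": 0.5, "xyz": [0.02, 0, 0], "twist": 0}
    - {"gripper": 0.5, "xyz": [0.015, 0, 0], "twist": 0}
    - {"gripper": 0.5, "xyz": [0, 0, 0], "twist": 0}
    - {"gripper": 0.5, "xyz": [0, 0, 0], "twist": 0}
    - {"gripper": 0.5, "xyz": [0, 0, 0], "twist": 0}
    - {"gripper": 0.5, "xyz": [0, 0, 0], "twist": 0}

```text
t: 55.15
tcp_pos: [459.6, -231.2, 45.6]
tool_rot: [[0.001, -0.929, 0.37], [-0.0, 0.37, 0.929], [-1.0, -0.001, -0.0]]
ft_force: [-0.5, 0.1, -1.1]
gripper_width: 69.0
```

```bash
python3 look.py aa wrist
```

```text
t 55.15 tcp [ 459.6 -231.2   45.6] yaw 1.192 w 69.0 F [-0.5  0.1 -1.1]
```

View pics/aa_wrist.png

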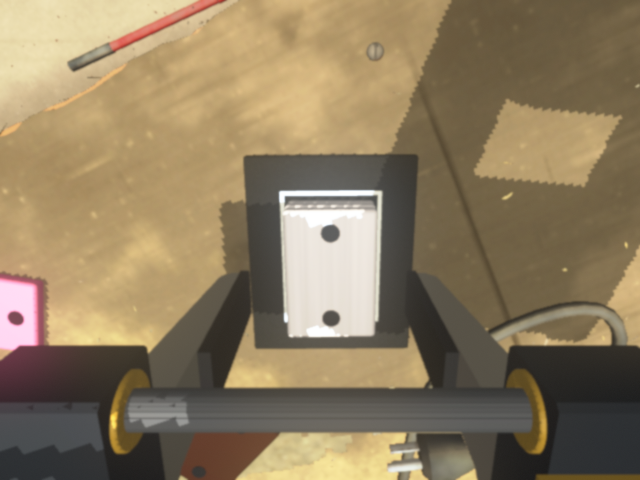

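Emit:
carry_out:
  targets:
    - {"gripper": 0.5, "xyz": [0.018, 0, 0], "twist": 0}
    - {"gripper": 0.5, "xyz": [0.013, 0, 0], "twist": 0}
    - {"gripper": 0.5, "xyz": [0.004, 0, 0], "twist": 0}
    - {"gripper": 0.5, "xyz": [0, 0, 0], "twist": 0}
    - {"gripper": -0.05, "xyz": [0, 0, 0], "twist": 0}
    - {"gripper": -0.1, "xyz": [0, 0, 0], "twist": 0}
    - {"gripper": -0.1, "xyz": [0, 0, 0], "twist": 0}
    - {"gripper": -0.1, "xyz": [0, 0, 0], "twist": 0}

```text
t: 56.2
tcp_pos: [459.6, -230.9, 10.4]
tool_rot: [[0.0, -0.929, 0.37], [-0.0, 0.37, 0.929], [-1.0, -0.0, 0.0]]
ft_force: [0.8, 2.3, 5.0]
gripper_width: 43.6
```

Emit:
carry_out:
  targets:
    - {"gripper": 0.5, "xyz": [0, 0, 0], "twist": 0}
    - {"gripper": 0.5, "xyz": [0, 0, 0], "twist": 0}
    - {"gripper": 0.5, "xyz": [0, 0, 0], "twist": 0}
    - {"gripper": 0.5, "xyz": [-0.025, 0, 0], "twist": 0}
    - {"gripper": 0.5, "xyz": [-0.04, 0, 0], "twist": 0}
    - {"gripper": 0.5, "xyz": [-0.03, 0, 0], "twist": 0}
    - {"gripper": 0.5, "xyz": [0, 0, 0], "twist": 0}
    - {"gripper": 0.5, "xyz": [0, 0, 0], "twist": 0}

```text
t: 57.2
tcp_pos: [458.8, -230.8, 104.4]
tool_rot: [[-0.001, -0.929, 0.37], [0.0, 0.37, 0.929], [-1.0, 0.001, 0.0]]
ft_force: [-1.0, 0.8, -0.3]
gripper_width: 69.1
```

```bash
python3 look.py ab wrist
python3 - <<'E'
from plan import *
plan([(549.4,-340.3,110,0.502,7)],grip=0.5)
E
```

```text
t 57.2 tcp [ 458.8 -230.8  104.4] yaw 1.192 w 69.1 F [-1.   0.8 -0.3]
[{"gripper": 0.5, "xyz": [-0.0009, -0.0179, -0.0098], "twist": 0.099}, {"gripper": 0.5, "xyz": [-0.0008, -0.0187, -0.0079], "twist": 0.098}, {"gripper": 0.5, "xyz": [-0.0009, -0.0194, -0.0061], "twist": 0.099}, {"gripper": 0.5, "xyz": [-0.0008, -0.0199, -0.0041], "twist": 0.098}, {"gripper": 0.5, "xyz": [-0.0009, -0.0202, -0.0022], "twist": 0.099}, {"gripper": 0.5, "xyz": [-0.0008, -0.0204, -0.0001], "twist": 0.098}, {"gripper": 0.5, "xyz": [-0.0009, -0.0202, 0.0018], "twist": 0.099}, {"gripper": 0.5, "xyz": [0, 0, 0], "twist": 0}]
end [ 549.3 -340.3  110. ] 0.502
```

View pics/ab_wrist.png

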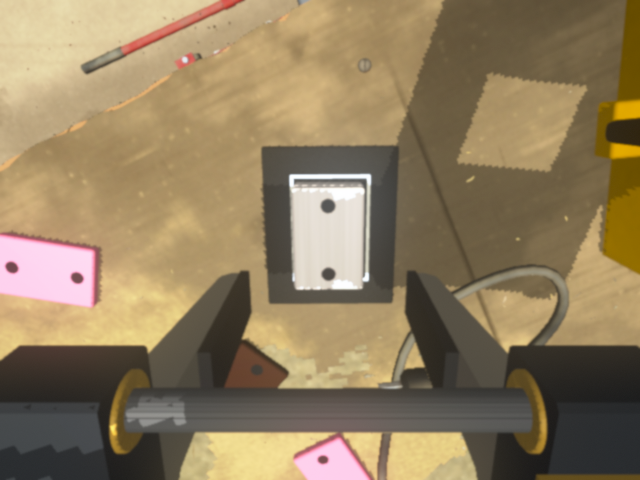

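Run:
```python
from h import *
import pickle
np.set_printoptions(precision=1,suppress=True)
im=cv2.imread("pics/ab_wrist.png"); cv2.imwrite("pics/ab_z.png",cv2.resize(im[140:310,255:405],None,fx=3.5,fy=3.5,interpolation=cv2.INTER_CUBIC))
w=cam("wrist",pickle.load(open("pics/ab_wrist.pkl","rb")))
D=[onplane(w,u,30) for u in ((328,206),(328.5,274))]; print(np.mean(D,0),(D[1]-D[0]))
for u in ((290,175),(371,175),(369,281),(293,290)): print(onplane(w,u,6))
```

```text
[ 458.7 -231.7   30. ] [ 41. -16.  -0.]
[ 415.3 -241.     6. ]
[ 434.7 -192.4    6. ]
[ 503.9 -219.1    6. ]
[ 490.6 -270.9    6. ]
```

View pics/ab_z.png

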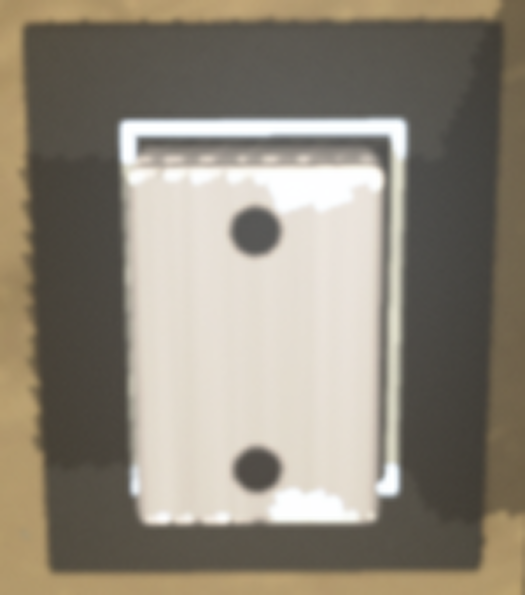

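Emit:
carry_out:
  targets:
    - {"gripper": 0.5, "xyz": [0.035, 0, 0.0012], "twist": 0}
    - {"gripper": 0.5, "xyz": [0.035, 0, 0], "twist": 0}
    - {"gripper": 0.5, "xyz": [0.019, 0, 0], "twist": 0}
    - {"gripper": 0.5, "xyz": [0.005, 0, 0], "twist": 0}
    - {"gripper": 0.2, "xyz": [0, 0, 0], "twist": 0}
    - {"gripper": -0.03, "xyz": [0, 0, 0], "twist": 0}
    - {"gripper": -0.1, "xyz": [0, 0, 0], "twist": 0}
    - {"gripper": -0.1, "xyz": [0, 0, 0], "twist": 0}

```text
t: 58.25
tcp_pos: [460.2, -230.2, 11.8]
tool_rot: [[0.001, -0.929, 0.37], [-0.001, 0.37, 0.929], [-1.0, -0.001, -0.0]]
ft_force: [-1.4, -0.6, 5.2]
gripper_width: 43.7
```

Emit:
carry_out:
  targets:
    - {"gripper": -0.1, "xyz": [0, 0, 0], "twist": 0}
    - {"gripper": 0.5, "xyz": [0, 0, 0], "twist": 0}
    - {"gripper": 0.5, "xyz": [0, 0, 0], "twist": 0}
    - {"gripper": 0.5, "xyz": [-0.025, 0, 0], "twist": 0}
    - {"gripper": 0.5, "xyz": [-0.04, 0, 0], "twist": 0}
    - {"gripper": 0.5, "xyz": [-0.03, 0, 0], "twist": 0}
    - {"gripper": 0.5, "xyz": [0, 0, 0], "twist": 0}
    - {"gripper": 0.5, "xyz": [0, 0, 0], "twist": 0}

```text
t: 59.25
tcp_pos: [459.3, -229.6, 105.4]
tool_rot: [[-0.001, -0.929, 0.37], [0.0, 0.37, 0.929], [-1.0, 0.001, 0.0]]
ft_force: [-0.1, -0.2, -0.8]
gripper_width: 69.0
```

```bash
python3 look.py ac wrist
python3 - <<'E'
import cv2
im=cv2.imread("pics/ac_wrist.png"); cv2.imwrite("pics/ac_z.png",cv2.resize(im[140:310,255:405],None,fx=3.5,fy=3.5,interpolation=cv2.INTER_CUBIC))
E
```

```text
t 59.25 tcp [ 459.3 -229.6  105.4] yaw 1.192 w 69.0 F [-0.1 -0.2 -0.8]
```

View pics/ac_z.png

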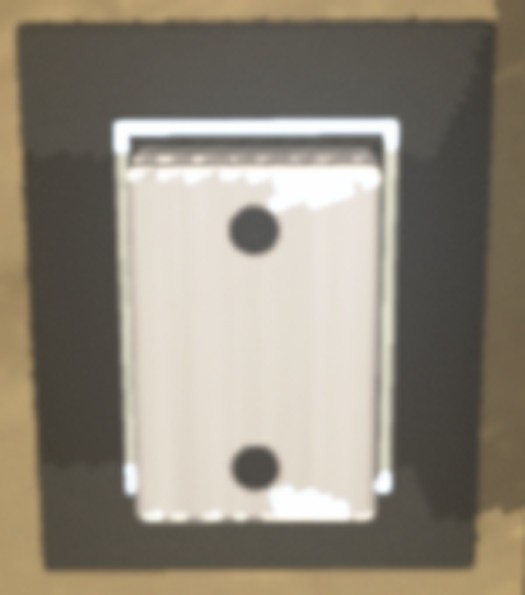

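Emit:
carry_out:
  targets:
    - {"gripper": 0.5, "xyz": [-0.001, -0.018, -0.01], "twist": 0.099}
    - {"gripper": 0.5, "xyz": [-0.001, -0.0185, -0.008], "twist": 0.098}
    - {"gripper": 0.5, "xyz": [-0.001, -0.0195, -0.006], "twist": 0.099}
    - {"gripper": 0.5, "xyz": [-0.001, -0.02, -0.004], "twist": 0.098}
    - {"gripper": 0.5, "xyz": [-0.001, -0.02, -0.002], "twist": 0.099}
    - {"gripper": 0.5, "xyz": [-0.001, -0.0205, 0], "twist": 0.098}
    - {"gripper": 0.5, "xyz": [-0.001, -0.02, 0.002], "twist": 0.099}
    - {"gripper": 0.5, "xyz": [0, 0, 0], "twist": 0}

```text
t: 60.3
tcp_pos: [550.7, -339.5, 111.4]
tool_rot: [[-0.001, -0.481, 0.877], [0.001, 0.877, 0.481], [-1.0, 0.001, -0.001]]
ft_force: [0.1, -0.2, 0.6]
gripper_width: 69.0
```

```bash
python3 look.py ad wrist side
```

```text
t 60.3 tcp [ 550.7 -339.5  111.4] yaw 0.502 w 69.0 F [ 0.1 -0.2  0.6]
```

View pics/ad_wrist.png

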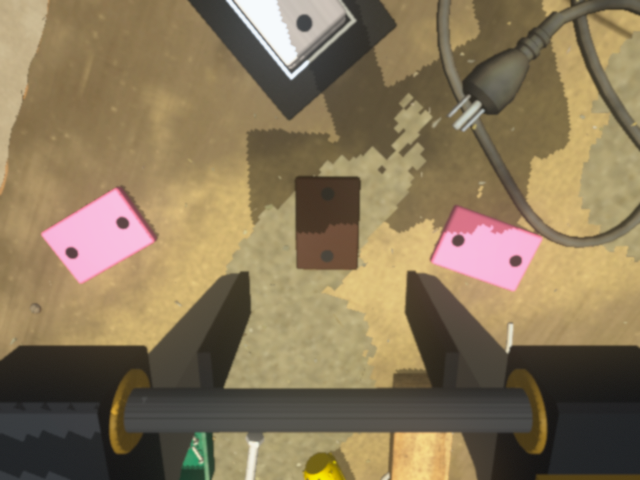

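Run:
```python
from dots import *
rel("ad",[(328,194),(327,256)],8)
rel("ad",[(328,194),(327,256)],8)
im=cv2.imread("pics/ad_wrist.png"); cv2.imwrite("pics/ad_z.png",cv2.resize(im[150:300,250:400],None,fx=4,fy=4))
```

```text
centre [ 549.3 -339.8    8. ] len 43.94613284490907 yaw -1.085 rel tool xyz [103.4   0.2  -1.3] toolyaw 0.502
centre [ 549.3 -339.8    8. ] len 43.94613284490907 yaw -1.085 rel tool xyz [103.4   0.2  -1.3] toolyaw 0.502
```

View pics/ad_z.png

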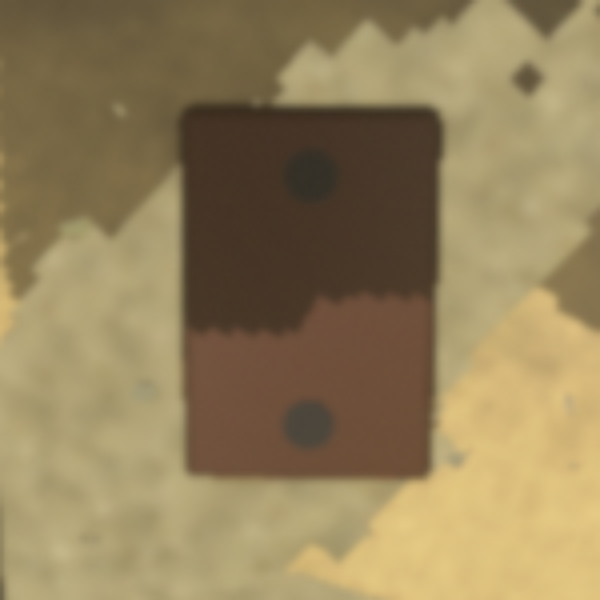

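Emit:
carry_out:
  targets:
    - {"gripper": 0.4, "xyz": [0.035, 0, -0.0006], "twist": 0}
    - {"gripper": 0.4, "xyz": [0.04, 0, 0], "twist": 0}
    - {"gripper": 0.4, "xyz": [0.023, 0, 0], "twist": 0}
    - {"gripper": 0.4, "xyz": [0.008, 0, 0], "twist": 0}
    - {"gripper": 0.4, "xyz": [0, 0, 0], "twist": 0}
    - {"gripper": -1, "xyz": [0, 0, 0], "twist": 0}
    - {"gripper": -1, "xyz": [0, 0, 0], "twist": 0}
    - {"gripper": -1, "xyz": [0, 0, 0], "twist": 0}

```text
t: 61.4
tcp_pos: [551.0, -340.0, 8.4]
tool_rot: [[0.002, -0.481, 0.877], [-0.001, 0.877, 0.481], [-1.0, -0.002, 0.001]]
ft_force: [-0.8, -0.2, 3.7]
gripper_width: 36.4
```

Emit:
carry_out:
  targets:
    - {"gripper": -1, "xyz": [0, 0, 0], "twist": 0}
    - {"gripper": -1, "xyz": [0, 0, 0], "twist": 0}
    - {"gripper": -1, "xyz": [0, 0, 0], "twist": 0}
    - {"gripper": -1, "xyz": [-0.02, 0, 0], "twist": 0}
    - {"gripper": -1, "xyz": [-0.04, 0, 0], "twist": 0}
    - {"gripper": -1, "xyz": [-0.05, 0, 0], "twist": 0}
    - {"gripper": -1, "xyz": [-0.05, 0, 0], "twist": 0}
    - {"gripper": -1, "xyz": [-0.04, 0, 0], "twist": 0}

```text
t: 62.4
tcp_pos: [550.6, -339.6, 211.0]
tool_rot: [[0.002, -0.481, 0.877], [-0.001, 0.877, 0.481], [-1.0, -0.002, 0.001]]
ft_force: [0.8, 0.6, 0.3]
gripper_width: 0.6
```

```bash
python3 look.py ae
python3 - <<'E'
from plan import *
plan([(460,-60,270,0.9,7),(551.5,270.5,275,1.286,9)],grip=-1)
E
```

```text
t 62.4 tcp [ 550.6 -339.6  211. ] yaw 0.502 w 0.6 F [0.8 0.6 0.3]
[{"gripper": -1, "xyz": [-0.0084, 0.0412, 0.0079], "twist": -0.057}, {"gripper": -1, "xyz": [-0.0084, 0.0407, 0.0102], "twist": -0.057}, {"gripper": -1, "xyz": [-0.0084, 0.0401, 0.0125], "twist": -0.057}, {"gripper": -1, "xyz": [-0.0085, 0.0393, 0.0148], "twist": -0.057}, {"gripper": -1, "xyz": [-0.0084, 0.0384, 0.017], "twist": -0.057}, {"gripper": -1, "xyz": [-0.0085, 0.0374, 0.0191], "twist": -0.056}, {"gripper": -1, "xyz": [-0.0084, 0.0362, 0.0212], "twist": -0.057}, {"gripper": -1, "xyz": [-0.0006, 0.0149, 0.0351], "twist": -0.043}]
[{"gripper": -1, "xyz": [-0.0006, 0.0133, 0.0357], "twist": -0.043}, {"gripper": -1, "xyz": [-0.0005, 0.0118, 0.0362], "twist": -0.043}, {"gripper": -1, "xyz": [-0.0006, 0.0102, 0.0367], "twist": -0.043}, {"gripper": -1, "xyz": [-0.0005, 0.0086, 0.0371], "twist": -0.043}, {"gripper": -1, "xyz": [-0.0006, 0.0071, 0.0375], "twist": -0.043}, {"gripper": -1, "xyz": [-0.0005, 0.0054, 0.0377], "twist": -0.043}, {"gripper": -1, "xyz": [-0.0006, 0.0038, 0.0379], "twist": -0.042}, {"gripper": -1, "xyz": [-0.0005, 0.0022, 0.0381], "twist": -0.043}]
end [551.5 270.5 275. ] 1.286
```

Emit:
carry_out:
  targets:
    - {"gripper": 0.4, "xyz": [0.045, 0, 0], "twist": 0}
    - {"gripper": 0.4, "xyz": [0.045, 0, 0], "twist": 0}
    - {"gripper": 0.4, "xyz": [0.01, 0, 0], "twist": 0}
    - {"gripper": 0.4, "xyz": [0, 0, 0], "twist": 0}
    - {"gripper": 0.4, "xyz": [0, 0, 0], "twist": 0}
    - {"gripper": 0.4, "xyz": [0, 0, 0], "twist": 0}
    - {"gripper": 0.4, "xyz": [0, 0, 0], "twist": 0}
    - {"gripper": 0.4, "xyz": [0, 0, 0], "twist": 0}

```text
t: 63.4
tcp_pos: [550.4, -339.5, 107.4]
tool_rot: [[0.0, -0.481, 0.877], [-0.0, 0.877, 0.481], [-1.0, -0.0, 0.0]]
ft_force: [0.6, -1.2, -0.6]
gripper_width: 64.6
```

```bash
python3 look.py af wrist
```

```text
t 63.4 tcp [ 550.4 -339.5  107.4] yaw 0.502 w 64.6 F [ 0.6 -1.2 -0.6]
```

View pics/af_wrist.png

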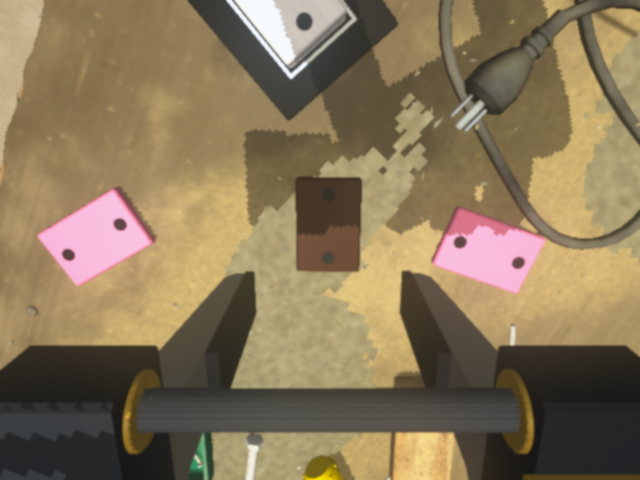

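Emit:
carry_out:
  targets:
    - {"gripper": 0.4, "xyz": [0.035, 0, -0.0006], "twist": 0}
    - {"gripper": 0.4, "xyz": [0.04, 0, 0], "twist": 0}
    - {"gripper": 0.4, "xyz": [0.018, 0, 0], "twist": 0}
    - {"gripper": 0.4, "xyz": [0.008, 0, 0], "twist": 0}
    - {"gripper": 0.4, "xyz": [0.003, 0, 0], "twist": 0}
    - {"gripper": 0.4, "xyz": [0, 0, 0], "twist": 0}
    - {"gripper": 0.4, "xyz": [0, 0, 0], "twist": 0}
    - {"gripper": 0.4, "xyz": [0, 0, 0], "twist": 0}

```text
t: 64.45
tcp_pos: [550.1, -339.9, 3.8]
tool_rot: [[0.001, -0.481, 0.877], [-0.001, 0.877, 0.481], [-1.0, -0.001, 0.0]]
ft_force: [0.5, -0.4, -0.4]
gripper_width: 64.2
```

Emit:
carry_out:
  targets:
    - {"gripper": -1, "xyz": [0, 0, 0], "twist": 0}
    - {"gripper": -1, "xyz": [0, 0, 0], "twist": 0}
    - {"gripper": -1, "xyz": [0, 0, 0], "twist": 0}
    - {"gripper": -1, "xyz": [0, 0, 0], "twist": 0}
    - {"gripper": -1, "xyz": [0, 0, 0], "twist": 0}
    - {"gripper": -1, "xyz": [0, 0, 0], "twist": 0}
    - {"gripper": -1, "xyz": [-0.01, 0, 0], "twist": 0}
    - {"gripper": -1, "xyz": [-0.01, 0, 0], "twist": 0}

```text
t: 65.45
tcp_pos: [549.6, -339.7, 23.6]
tool_rot: [[-0.0, -0.481, 0.877], [0.0, 0.877, 0.481], [-1.0, 0.0, -0.0]]
ft_force: [1.1, -0.3, -1.5]
gripper_width: 43.4
```

Held at 43.4 mm. Now carry it to the drum.

Run:
```python
from plan import *
plan([(545,-335,200,0.502,5),(460,-60,275,0.9,10),(551.5,270.5,275,1.286,9)],grip=-1)
```

```text
[{"gripper": -1, "xyz": [-0.0353, 0.0013, -0.0004], "twist": 0.0}, {"gripper": -1, "xyz": [-0.0353, 0.0013, -0.0004], "twist": 0.0}, {"gripper": -1, "xyz": [-0.0353, 0.0012, -0.0003], "twist": 0.0}, {"gripper": -1, "xyz": [-0.0352, 0.0013, -0.0004], "twist": 0.0}, {"gripper": -1, "xyz": [-0.0353, 0.0012, -0.0003], "twist": 0.0}, {"gripper": -1, "xyz": [-0.0075, 0.0282, 0.0058], "twist": -0.04}, {"gripper": -1, "xyz": [-0.0075, 0.0279, 0.0069], "twist": -0.04}, {"gripper": -1, "xyz": [-0.0075, 0.0277, 0.008], "twist": -0.04}]
[{"gripper": -1, "xyz": [-0.0075, 0.0273, 0.0091], "twist": -0.04}, {"gripper": -1, "xyz": [-0.0075, 0.0269, 0.0102], "twist": -0.04}, {"gripper": -1, "xyz": [-0.0075, 0.0265, 0.0113], "twist": -0.04}, {"gripper": -1, "xyz": [-0.0075, 0.026, 0.0123], "twist": -0.039}, {"gripper": -1, "xyz": [-0.0075, 0.0255, 0.0133], "twist": -0.04}, {"gripper": -1, "xyz": [-0.0075, 0.025, 0.0144], "twist": -0.039}, {"gripper": -1, "xyz": [-0.0075, 0.0244, 0.0153], "twist": -0.04}, {"gripper": -1, "xyz": [0.0, 0.0149, 0.0351], "twist": -0.043}]
[{"gripper": -1, "xyz": [0.0, 0.0133, 0.0357], "twist": -0.043}, {"gripper": -1, "xyz": [0.0, 0.0118, 0.0362], "twist": -0.043}, {"gripper": -1, "xyz": [0.0, 0.0102, 0.0367], "twist": -0.043}, {"gripper": -1, "xyz": [0.0, 0.0086, 0.0371], "twist": -0.043}, {"gripper": -1, "xyz": [0.0, 0.007, 0.0375], "twist": -0.043}, {"gripper": -1, "xyz": [0.0, 0.0054, 0.0377], "twist": -0.043}, {"gripper": -1, "xyz": [0.0, 0.0038, 0.0379], "twist": -0.042}, {"gripper": -1, "xyz": [0.0, 0.0022, 0.038], "twist": -0.043}]
end [551.5 270.4 275. ] 1.286
```

Emit:
carry_out:
  targets:
    - {"gripper": -1, "xyz": [-0.035, 0.001, 0], "twist": 0}
    - {"gripper": -1, "xyz": [-0.035, 0.001, 0], "twist": 0}
    - {"gripper": -1, "xyz": [-0.035, 0.001, 0], "twist": 0}
    - {"gripper": -1, "xyz": [-0.035, 0.001, -0.001], "twist": 0}
    - {"gripper": -1, "xyz": [-0.035, 0.001, -0.001], "twist": 0}
    - {"gripper": -1, "xyz": [-0.0075, 0.028, 0.006], "twist": -0.04}
    - {"gripper": -1, "xyz": [-0.0075, 0.028, 0.007], "twist": -0.04}
    - {"gripper": -1, "xyz": [-0.0075, 0.0275, 0.008], "twist": -0.04}

```text
t: 66.45
tcp_pos: [520.0, -253.1, 221.6]
tool_rot: [[0.001, -0.584, 0.812], [-0.0, 0.812, 0.584], [-1.0, -0.001, 0.0]]
ft_force: [0.7, 0.0, -1.2]
gripper_width: 43.1
```

Emit:
carry_out:
  targets:
    - {"gripper": -1, "xyz": [-0.0075, 0.0275, 0.009], "twist": -0.04}
    - {"gripper": -1, "xyz": [-0.0075, 0.027, 0.01], "twist": -0.04}
    - {"gripper": -1, "xyz": [-0.0075, 0.0265, 0.0115], "twist": -0.04}
    - {"gripper": -1, "xyz": [-0.0075, 0.026, 0.0125], "twist": -0.04}
    - {"gripper": -1, "xyz": [-0.0075, 0.0255, 0.0135], "twist": -0.04}
    - {"gripper": -1, "xyz": [-0.0075, 0.025, 0.0145], "twist": -0.04}
    - {"gripper": -1, "xyz": [-0.0075, 0.0245, 0.0155], "twist": -0.04}
    - {"gripper": -1, "xyz": [0, 0.015, 0.035], "twist": -0.043}

```text
t: 67.45
tcp_pos: [470.4, -23.4, 274.5]
tool_rot: [[0.002, -0.811, 0.585], [-0.0, 0.585, 0.811], [-1.0, -0.002, 0.001]]
ft_force: [-0.5, 0.3, -1.7]
gripper_width: 43.4
```

Emit:
carry_out:
  targets:
    - {"gripper": -1, "xyz": [0, 0.0135, 0.0355], "twist": -0.043}
    - {"gripper": -1, "xyz": [0, 0.012, 0.036], "twist": -0.043}
    - {"gripper": -1, "xyz": [0, 0.01, 0.0365], "twist": -0.043}
    - {"gripper": -1, "xyz": [0, 0.0085, 0.037], "twist": -0.043}
    - {"gripper": -1, "xyz": [0, 0.007, 0.0375], "twist": -0.043}
    - {"gripper": -1, "xyz": [0, 0.0055, 0.0375], "twist": -0.043}
    - {"gripper": -1, "xyz": [0, 0.004, 0.038], "twist": -0.042}
    - {"gripper": -1, "xyz": [0, 0.002, 0.038], "twist": -0.042}

```text
t: 68.45
tcp_pos: [551.3, 270.5, 273.8]
tool_rot: [[0.001, -0.96, 0.279], [0.0, 0.279, 0.96], [-1.0, -0.001, 0.0]]
ft_force: [0.4, 0.2, -1.0]
gripper_width: 43.2
```

Emit:
carry_out:
  targets:
    - {"gripper": -1, "xyz": [0, 0, 0], "twist": 0}
    - {"gripper": -1, "xyz": [0, 0, 0], "twist": 0}
    - {"gripper": -1, "xyz": [0, 0, 0], "twist": 0}
    - {"gripper": -1, "xyz": [0, 0, 0], "twist": 0}
    - {"gripper": -1, "xyz": [0, 0, 0], "twist": 0}
    - {"gripper": -1, "xyz": [0, 0, 0], "twist": 0}
    - {"gripper": -1, "xyz": [0, 0, 0], "twist": 0}
    - {"gripper": -1, "xyz": [0, 0, 0], "twist": 0}

```text
t: 69.45
tcp_pos: [551.3, 269.4, 273.1]
tool_rot: [[0.0, -0.96, 0.28], [-0.0, 0.28, 0.96], [-1.0, -0.0, -0.0]]
ft_force: [-0.4, -0.3, -0.9]
gripper_width: 43.3
```

```bash
python3 look.py ag wrist side scene
```

```text
t 69.45 tcp [551.3 269.4 273.1] yaw 1.287 w 43.3 F [-0.4 -0.3 -0.9]
```

View pics/ag_wrist.png

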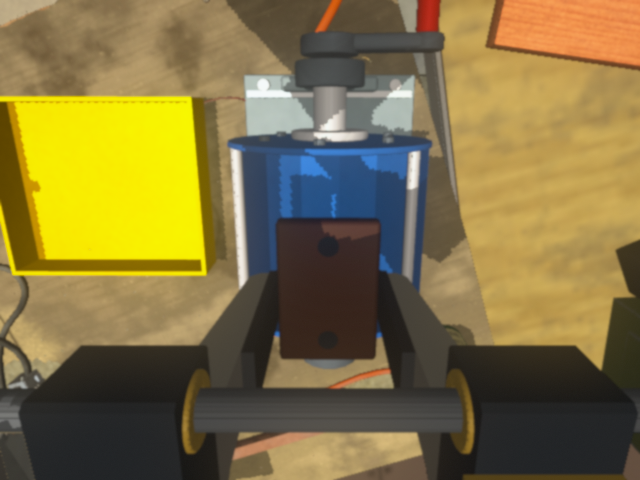

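View pics/ag_side.png

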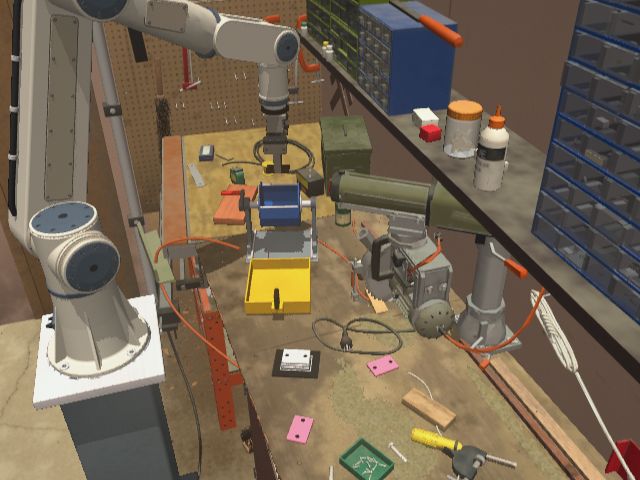

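Emit:
carry_out:
  targets:
    - {"gripper": -1, "xyz": [0.03, 0, 0.001], "twist": 0}
    - {"gripper": -1, "xyz": [0.03, 0, 0], "twist": 0}
    - {"gripper": -1, "xyz": [0.025, 0, 0], "twist": 0}
    - {"gripper": -1, "xyz": [0.015, 0, 0], "twist": 0}
    - {"gripper": -1, "xyz": [0.008, 0, 0], "twist": 0}
    - {"gripper": -1, "xyz": [0, 0, 0], "twist": 0}
    - {"gripper": -1, "xyz": [0, 0, 0], "twist": 0}
    - {"gripper": -1, "xyz": [0, 0, 0], "twist": 0}

```text
t: 70.6
tcp_pos: [551.9, 270.5, 165.9]
tool_rot: [[0.001, -0.96, 0.28], [0.001, 0.28, 0.96], [-1.0, -0.001, 0.001]]
ft_force: [0.2, -0.1, -0.9]
gripper_width: 43.2
```

Emit:
carry_out:
  targets:
    - {"gripper": 0.15, "xyz": [0, 0, 0], "twist": 0}
    - {"gripper": 0.15, "xyz": [0, 0, 0], "twist": 0}
    - {"gripper": 0.15, "xyz": [0, 0, 0], "twist": 0}
    - {"gripper": 0.15, "xyz": [0, 0, 0], "twist": 0}
    - {"gripper": 0.15, "xyz": [-0.03, 0, 0], "twist": 0}
    - {"gripper": 0.15, "xyz": [-0.05, 0, 0], "twist": 0}
    - {"gripper": 0.15, "xyz": [-0.045, 0, 0], "twist": 0}
    - {"gripper": 0.15, "xyz": [0, 0, 0], "twist": 0}

```text
t: 71.6
tcp_pos: [553.4, 271.2, 294.2]
tool_rot: [[0.006, -0.96, 0.28], [0.003, 0.28, 0.96], [-1.0, -0.005, 0.005]]
ft_force: [-0.2, 0.3, -0.1]
gripper_width: 53.1
```

```bash
python3 look.py ah wrist side scene
python3 - <<'E'
from plan import *
plan([(456.8,-48.5,290,-0.284,9)],grip=0)
E
```

```text
t 71.6 tcp [553.4 271.2 294.2] yaw 1.287 w 53.1 F [-0.2  0.3 -0.1]
[{"gripper": 0, "xyz": [-0.0001, 0.0001, -0.0369], "twist": 0.175}, {"gripper": 0, "xyz": [-0.0001, -0.0063, -0.0364], "twist": 0.174}, {"gripper": 0, "xyz": [-0.0001, -0.0125, -0.0347], "twist": 0.175}, {"gripper": 0, "xyz": [-0.0001, -0.0183, -0.032], "twist": 0.174}, {"gripper": 0, "xyz": [-0.0001, -0.0236, -0.0284], "twist": 0.175}, {"gripper": 0, "xyz": [-0.0001, -0.0282, -0.0238], "twist": 0.174}, {"gripper": 0, "xyz": [-0.0001, -0.0319, -0.0186], "twist": 0.175}, {"gripper": 0, "xyz": [-0.0001, -0.0347, -0.0127], "twist": 0.174}]
[{"gripper": 0, "xyz": [-0.0002, -0.0363, -0.0066], "twist": 0.175}, {"gripper": 0, "xyz": [0, 0, 0], "twist": 0}, {"gripper": 0, "xyz": [0, 0, 0], "twist": 0}, {"gripper": 0, "xyz": [0, 0, 0], "twist": 0}, {"gripper": 0, "xyz": [0, 0, 0], "twist": 0}, {"gripper": 0, "xyz": [0, 0, 0], "twist": 0}, {"gripper": 0, "xyz": [0, 0, 0], "twist": 0}, {"gripper": 0, "xyz": [0, 0, 0], "twist": 0}]
end [456.8 -48.5 290. ] -0.284
```

View pics/ah_wrist.png

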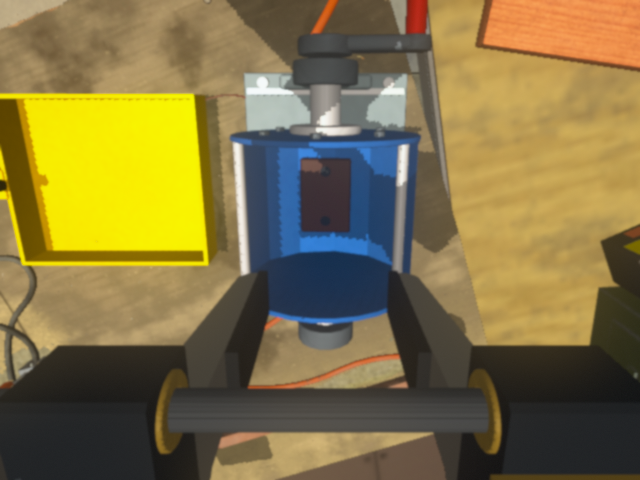

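View pics/ah_scene.png

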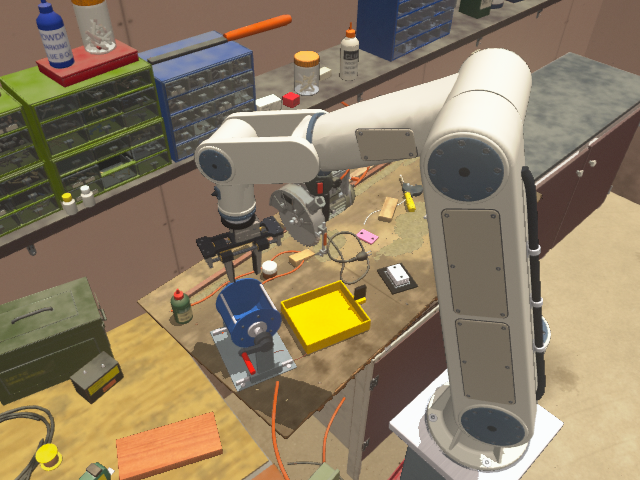

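Emit:
carry_out:
  targets:
    - {"gripper": 0, "xyz": [0, 0, -0.037], "twist": 0.175}
    - {"gripper": 0, "xyz": [0, -0.0065, -0.0365], "twist": 0.174}
    - {"gripper": 0, "xyz": [0, -0.0125, -0.0345], "twist": 0.175}
    - {"gripper": 0, "xyz": [0, -0.0185, -0.032], "twist": 0.174}
    - {"gripper": 0, "xyz": [0, -0.0235, -0.0285], "twist": 0.175}
    - {"gripper": 0, "xyz": [0, -0.028, -0.024], "twist": 0.174}
    - {"gripper": 0, "xyz": [0, -0.032, -0.0185], "twist": 0.175}
    - {"gripper": 0, "xyz": [0, -0.0345, -0.0125], "twist": 0.174}

```text
t: 72.75
tcp_pos: [466.9, -13.9, 288.5]
tool_rot: [[-0.003, 0.114, 0.993], [0.0, 0.993, -0.114], [-1.0, -0.0, -0.003]]
ft_force: [0.2, 0.4, -0.2]
gripper_width: 46.2
```

Emit:
carry_out:
  targets:
    - {"gripper": 0, "xyz": [0, -0.0365, -0.0065], "twist": 0.175}
    - {"gripper": 0, "xyz": [0.03, 0, 0], "twist": 0}
    - {"gripper": 0, "xyz": [0.05, 0, 0], "twist": 0}
    - {"gripper": 0, "xyz": [0.04, 0, 0], "twist": 0}
    - {"gripper": 0, "xyz": [0, 0, 0], "twist": 0}
    - {"gripper": 0, "xyz": [0, 0, 0], "twist": 0}
    - {"gripper": 0, "xyz": [0, 0, 0], "twist": 0}
    - {"gripper": 0, "xyz": [0, 0, 0], "twist": 0}

```text
t: 73.75
tcp_pos: [458.6, -48.5, 171.2]
tool_rot: [[0.002, 0.28, 0.96], [-0.0, 0.96, -0.28], [-1.0, 0.0, 0.002]]
ft_force: [-0.3, 0.4, 0.4]
gripper_width: 46.1
```

```bash
python3 look.py ai wrist
```

```text
t 73.75 tcp [458.6 -48.5 171.2] yaw -0.284 w 46.1 F [-0.3  0.4  0.4]
```

View pics/ai_wrist.png

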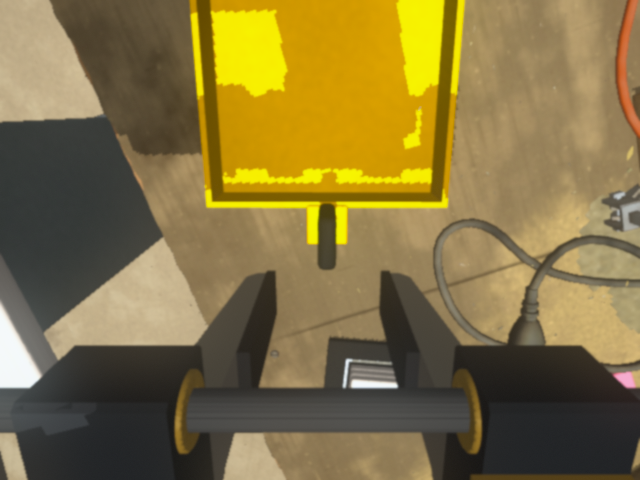

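Emit:
carry_out:
  targets:
    - {"gripper": 0, "xyz": [0.04, 0, -0.001], "twist": 0}
    - {"gripper": 0, "xyz": [0.045, 0, 0], "twist": 0}
    - {"gripper": 0, "xyz": [0.028, 0, 0], "twist": 0}
    - {"gripper": 0, "xyz": [0, 0, 0], "twist": 0}
    - {"gripper": -1, "xyz": [0, 0, 0], "twist": 0}
    - {"gripper": -1, "xyz": [0, 0, 0], "twist": 0}
    - {"gripper": -1, "xyz": [0, 0, 0], "twist": 0}
    - {"gripper": -1, "xyz": [0, 0, 0], "twist": 0}

```text
t: 74.8
tcp_pos: [458.1, -48.4, 57.8]
tool_rot: [[0.003, 0.28, 0.96], [-0.0, 0.96, -0.28], [-1.0, 0.0, 0.003]]
ft_force: [3.6, -1.2, 4.7]
gripper_width: 11.9
```

Emit:
carry_out:
  targets:
    - {"gripper": -1, "xyz": [0, 0.01, 0], "twist": 0}
    - {"gripper": -1, "xyz": [0, 0.02, 0], "twist": 0}
    - {"gripper": -1, "xyz": [0, 0.03, 0], "twist": 0}
    - {"gripper": -1, "xyz": [0, 0.03, 0], "twist": 0}
    - {"gripper": -1, "xyz": [0, 0.03, 0], "twist": 0}
    - {"gripper": -1, "xyz": [0, 0.03, 0], "twist": 0}
    - {"gripper": -1, "xyz": [0, 0.02, 0], "twist": 0}
    - {"gripper": -1, "xyz": [0, 0.01, 0], "twist": 0}

```text
t: 75.8
tcp_pos: [509.2, 126.1, 57.9]
tool_rot: [[0.003, 0.279, 0.96], [0.0, 0.96, -0.279], [-1.0, 0.001, 0.003]]
ft_force: [6.3, -3.6, 5.1]
gripper_width: 11.9
```

Emit:
carry_out:
  targets:
    - {"gripper": -1, "xyz": [0, 0.002, 0], "twist": 0}
    - {"gripper": -1, "xyz": [0, 0.002, 0], "twist": 0}
    - {"gripper": -1, "xyz": [0, 0.002, 0], "twist": 0}
    - {"gripper": -1, "xyz": [0, 0.002, 0], "twist": 0}
    - {"gripper": -1, "xyz": [0, 0.002, 0], "twist": 0}
    - {"gripper": -1, "xyz": [0, 0, 0], "twist": 0}
    - {"gripper": -1, "xyz": [0, 0, 0], "twist": 0}
    - {"gripper": -1, "xyz": [0, 0, 0], "twist": 0}

```text
t: 76.8
tcp_pos: [511.4, 133.4, 57.9]
tool_rot: [[0.002, 0.28, 0.96], [-0.002, 0.96, -0.28], [-1.0, -0.001, 0.003]]
ft_force: [4.5, -11.0, 6.5]
gripper_width: 11.9
```

Emit:
carry_out:
  targets:
    - {"gripper": -1, "xyz": [0, 0.002, 0], "twist": 0}
    - {"gripper": -1, "xyz": [0, 0.002, 0], "twist": 0}
    - {"gripper": -1, "xyz": [0, 0, 0], "twist": 0}
    - {"gripper": -1, "xyz": [0, 0, 0], "twist": 0}
    - {"gripper": -1, "xyz": [0, 0, 0], "twist": 0}
    - {"gripper": -1, "xyz": [0, 0, 0], "twist": 0}
    - {"gripper": -1, "xyz": [0, 0, 0], "twist": 0}
    - {"gripper": -1, "xyz": [0, 0, 0], "twist": 0}

```text
t: 77.8
tcp_pos: [511.4, 133.8, 57.8]
tool_rot: [[-0.0, 0.278, 0.961], [-0.007, 0.961, -0.278], [-1.0, -0.006, 0.002]]
ft_force: [3.2, -31.8, 13.6]
gripper_width: 11.8
```

Emit:
carry_out:
  targets:
    - {"gripper": -1, "xyz": [0, -0.003, 0], "twist": 0}
    - {"gripper": -0.4, "xyz": [0, 0, 0], "twist": 0}
    - {"gripper": 0, "xyz": [0, 0, 0], "twist": 0}
    - {"gripper": 0, "xyz": [0, 0, 0], "twist": 0}
    - {"gripper": 0, "xyz": [-0.04, 0, 0], "twist": 0}
    - {"gripper": 0, "xyz": [-0.06, 0, 0], "twist": 0}
    - {"gripper": 0, "xyz": [-0.06, 0, 0], "twist": 0}
    - {"gripper": 0, "xyz": [-0.06, 0, 0], "twist": 0}

```text
t: 78.8
tcp_pos: [509.8, 135.4, 278.9]
tool_rot: [[-0.0, 0.28, 0.96], [0.0, 0.96, -0.28], [-1.0, 0.0, -0.0]]
ft_force: [0.5, -0.6, -0.3]
gripper_width: 46.1
```

Emit:
carry_out:
  targets:
    - {"gripper": 0, "xyz": [-0.03, -0.02, -0.03], "twist": 0}
    - {"gripper": 0, "xyz": [0, -0.03, -0.05], "twist": 0}
    - {"gripper": 0, "xyz": [0, -0.03, -0.05], "twist": 0}
    - {"gripper": 0, "xyz": [0, -0.03, -0.03], "twist": 0}
    - {"gripper": 0, "xyz": [0, 0, 0], "twist": 0}
    - {"gripper": 0, "xyz": [0, 0, 0], "twist": 0}
    - {"gripper": 0, "xyz": [0, 0, 0], "twist": 0}
    - {"gripper": 0, "xyz": [0, 0, 0], "twist": 0}

```text
t: 79.8
tcp_pos: [326.5, 74.7, 306.9]
tool_rot: [[-0.001, 0.28, 0.96], [-0.0, 0.96, -0.28], [-1.0, -0.0, -0.001]]
ft_force: [0.1, 0.0, -0.4]
gripper_width: 46.2
```

```bash
python3 look.py aj wrist side scene
python3 - <<'E'
import cv2,numpy as np
s=cv2.imread("pics/aj_side.png");k=cv2.imread("pics/aj_scene.png")
cv2.imwrite("pics/aj_z.png",np.hstack([cv2.resize(k[265:395,205:325],(396,560)),cv2.resize(s[175:285,230:340],(400,560))]))
cv2.imwrite("pics/aj_z2.png",cv2.resize(s[320:470,260:460],None,fx=4,fy=4))
E
```

```text
t 79.8 tcp [326.5  74.7 306.9] yaw -0.284 w 46.2 F [ 0.1  0.  -0.4]
```

View pics/aj_z.png

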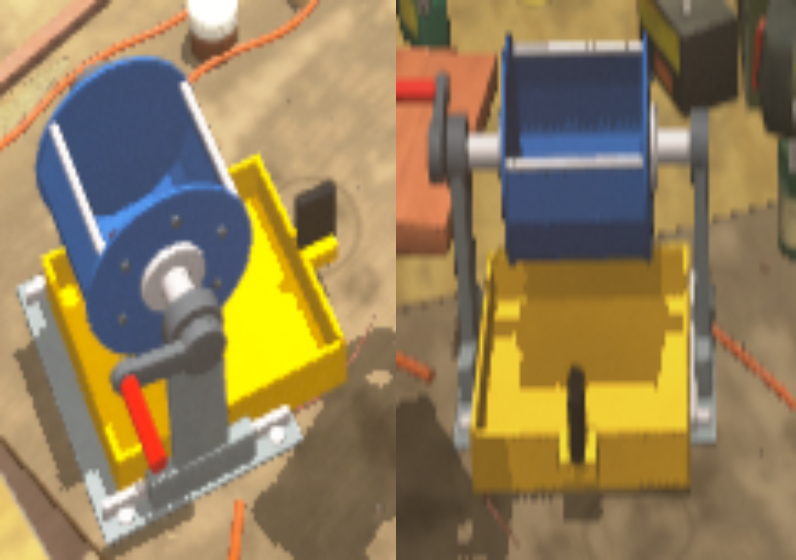

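View pics/aj_z2.png

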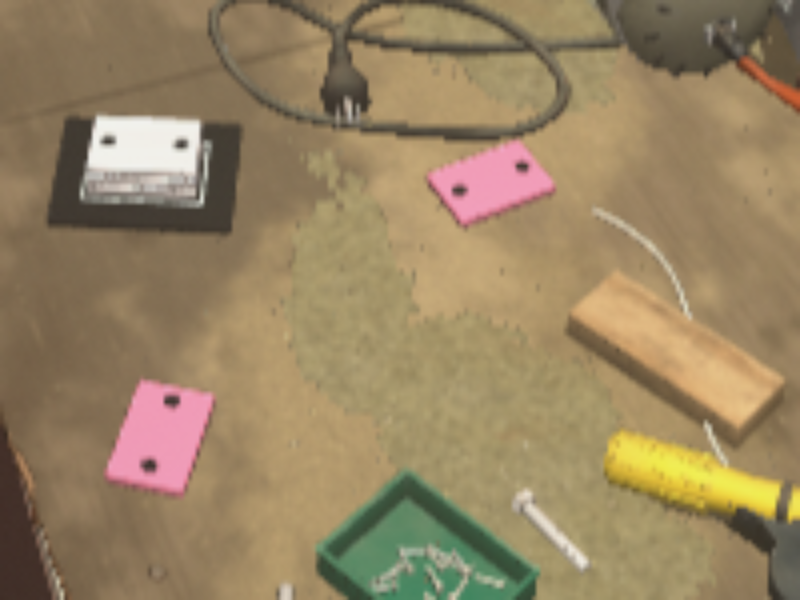

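View pics/aj_wrist.png

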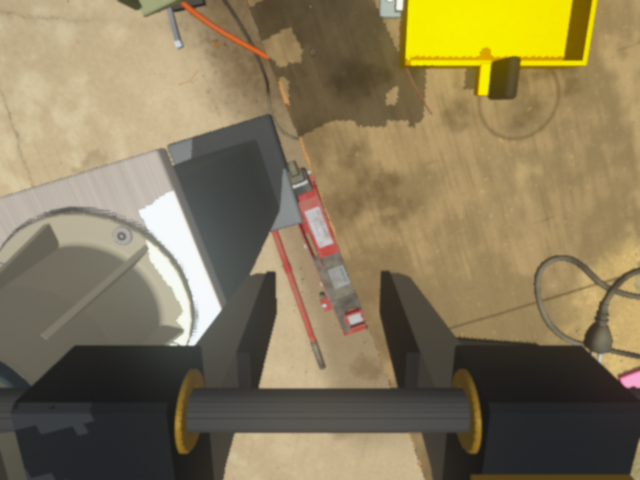

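Run:
```python
from h import *
np.set_printoptions(precision=1,suppress=True)
s=cam("scene");k=cam("side")
for a,b in [((235.9,323),(260.8,185.2)),((221.1,294.7),(297.6,183.8)),((277.7,310.3),(260.2,207)),((260.5,284.7),(298.7,206.4))]: print(tri([(s,a),(k,b)]))
S=cv2.imread("pics/aj_scene.png");K=cv2.imread("pics/aj_side.png");R=[]
for im,x0,y0,x1,y1 in ((S,215,330,300,400),(K,205,170,270,230)):
    c=im[y0:y1,x0:x1]; h=cv2.cvtColor(c,cv2.COLOR_BGR2HSV)
    m=((h[...,0]<4)|(h[...,0]>174))&(h[...,1]>150)
    n,l,st,ce=cv2.connectedComponentsWithStats(m.astype(np.uint8))
    i=1+np.argmax(st[1:,4]); R.append(ce[i]+(x0,y0))
print(R,tri([(s,R[0]),(k,R[1])]))
# wrist ag view symmetric check
import pickle
w=cam("wrist",pickle.load(open("pics/ag_wrist.pkl","rb")))
for u in ((237,152),(413.5,152)): print(onplane(w,u,188))
```

```text
(array([510. , 332.8, 193.5]), [np.float64(3.4904970115992495), np.float64(3.490497011599244)])
(array([614.2, 303.6, 192.8]), [np.float64(0.1591956416804338), np.float64(0.1591956416803934)])
(array([482.5, 225.7, 181.6]), [np.float64(1.7277426499072666), np.float64(1.7277426499071546)])
(array([587.3, 198.8, 176.9]), [np.float64(1.0549544618144486), np.float64(1.0549544618143083)])
[array([247.2, 362.1]), array([231.2, 192.1])] (array([422.3, 371.2, 163.1]), [np.float64(1.3283537868007576), np.float64(1.3283537868009412)])
[486.6 230.6 188. ]
[516.5 333.  188. ]
```

Run:
```python
from plan import *
plan([(534.5,213,300,1.287,9),(568.5,328,300,1.287,6)],grip=0)
```

```text
[{"gripper": 0, "xyz": [0.0008, 0.0213, 0.0179], "twist": -0.175}, {"gripper": 0, "xyz": [0.0008, 0.0178, 0.0213], "twist": -0.174}, {"gripper": 0, "xyz": [0.0008, 0.0138, 0.0241], "twist": -0.175}, {"gripper": 0, "xyz": [0.0007, 0.0094, 0.0262], "twist": -0.174}, {"gripper": 0, "xyz": [0.0008, 0.0048, 0.0274], "twist": -0.175}, {"gripper": 0, "xyz": [0.0007, -0.0001, 0.0278], "twist": -0.174}, {"gripper": 0, "xyz": [0.0008, -0.0049, 0.0274], "twist": -0.175}, {"gripper": 0, "xyz": [0.0007, -0.0095, 0.0261], "twist": -0.174}]
[{"gripper": 0, "xyz": [0.0008, -0.014, 0.024], "twist": -0.175}, {"gripper": 0, "xyz": [-0.0, -0.0001, 0.02], "twist": 0.0}, {"gripper": 0, "xyz": [-0.0, -0.0001, 0.02], "twist": 0.0}, {"gripper": 0, "xyz": [-0.0, -0.0001, 0.02], "twist": 0.0}, {"gripper": 0, "xyz": [-0.0, -0.0, 0.02], "twist": 0.0}, {"gripper": 0, "xyz": [-0.0, -0.0001, 0.0199], "twist": 0.0}, {"gripper": 0, "xyz": [-0.0, -0.0, 0.02], "twist": 0.0}, {"gripper": 0, "xyz": [0, 0, 0], "twist": 0}]
end [568.5 328.  300. ] 1.287
```

Emit:
carry_out:
  targets:
    - {"gripper": 0, "xyz": [0.001, 0.021, 0.018], "twist": -0.175}
    - {"gripper": 0, "xyz": [0.001, 0.018, 0.0215], "twist": -0.174}
    - {"gripper": 0, "xyz": [0.001, 0.014, 0.024], "twist": -0.175}
    - {"gripper": 0, "xyz": [0.001, 0.0095, 0.026], "twist": -0.174}
    - {"gripper": 0, "xyz": [0.001, 0.005, 0.0275], "twist": -0.175}
    - {"gripper": 0, "xyz": [0.001, 0, 0.028], "twist": -0.174}
    - {"gripper": 0, "xyz": [0.001, -0.005, 0.0275], "twist": -0.175}
    - {"gripper": 0, "xyz": [0, -0.0095, 0.026], "twist": -0.174}

```text
t: 80.95
tcp_pos: [512.1, 198.6, 299.6]
tool_rot: [[-0.001, -0.899, 0.438], [-0.0, 0.438, 0.899], [-1.0, 0.0, -0.001]]
ft_force: [-0.5, -0.3, 0.1]
gripper_width: 46.1
```

Emit:
carry_out:
  targets:
    - {"gripper": 0, "xyz": [0, -0.014, 0.024], "twist": -0.175}
    - {"gripper": 0, "xyz": [0, 0, 0], "twist": 0}
    - {"gripper": 0, "xyz": [0, 0, 0], "twist": 0}
    - {"gripper": 0, "xyz": [0, 0, 0], "twist": 0}
    - {"gripper": 0, "xyz": [0, 0, 0], "twist": 0}
    - {"gripper": 0, "xyz": [0, 0, 0], "twist": 0}
    - {"gripper": 0, "xyz": [0, 0, 0], "twist": 0}
    - {"gripper": 0, "xyz": [0, 0, 0], "twist": 0}

```text
t: 81.95
tcp_pos: [534.4, 213.3, 300.1]
tool_rot: [[0.0, -0.96, 0.28], [-0.0, 0.28, 0.96], [-1.0, -0.0, 0.0]]
ft_force: [-0.4, 0.5, 0.1]
gripper_width: 45.8
```

```bash
python3 look.py ak wrist
```

```text
t 81.95 tcp [534.4 213.3 300.1] yaw 1.287 w 45.8 F [-0.4  0.5  0.1]
```

Emit:
carry_out:
  targets:
    - {"gripper": 0, "xyz": [0, 0, 0.03], "twist": 0}
    - {"gripper": 0, "xyz": [0, 0, 0.035], "twist": 0}
    - {"gripper": 0, "xyz": [0, 0, 0.035], "twist": 0}
    - {"gripper": 0, "xyz": [0, 0, 0.02], "twist": 0}
    - {"gripper": 0, "xyz": [0, 0, 0], "twist": 0}
    - {"gripper": 0, "xyz": [0, 0, 0], "twist": 0}
    - {"gripper": 0, "xyz": [0, 0, 0], "twist": 0}
    - {"gripper": 0, "xyz": [0, 0, 0], "twist": 0}

```text
t: 83.0
tcp_pos: [568.1, 327.8, 300.4]
tool_rot: [[0.0, -0.96, 0.281], [0.0, 0.281, 0.96], [-1.0, -0.0, 0.0]]
ft_force: [0.1, 0.1, -0.3]
gripper_width: 45.6
```

```bash
python3 look.py al wrist
```

```text
t 83.0 tcp [568.1 327.8 300.4] yaw 1.286 w 45.6 F [ 0.1  0.1 -0.3]
```

View pics/ak_wrist.png

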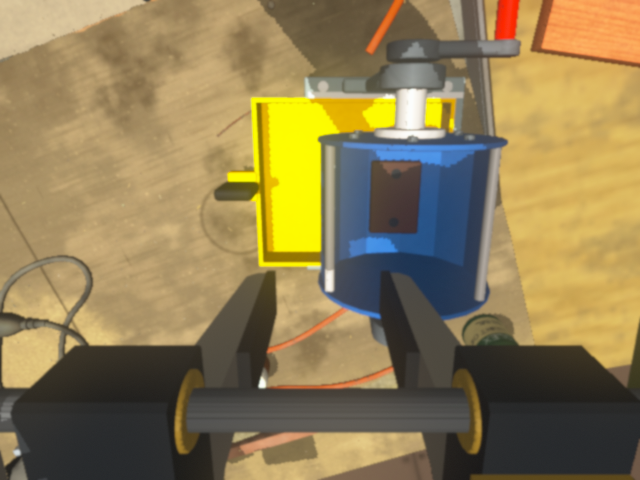

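View pics/al_wrist.png

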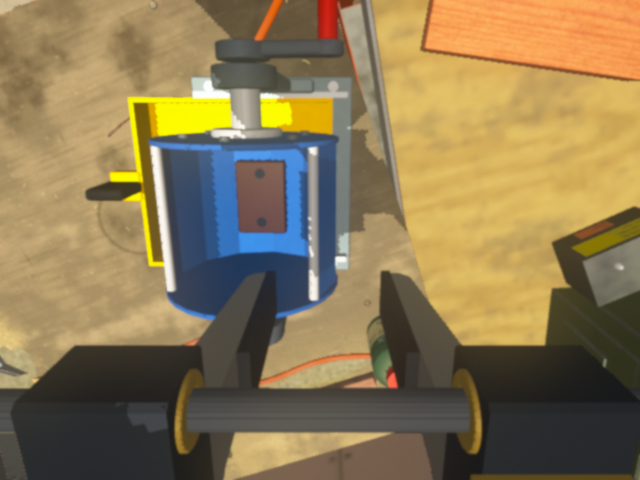

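Run:
```python
from h import *
import pickle
np.set_printoptions(precision=1,suppress=True)
A=cv2.imread("pics/ak_wrist.png");B=cv2.imread("pics/al_wrist.png")
wa=cam("wrist",pickle.load(open("pics/ak_wrist.pkl","rb")));wb=cam("wrist",pickle.load(open("pics/al_wrist.pkl","rb")))
cx=np.array([.96,-.28,0]);cy=np.array([.28,.96,0]);C=np.array([551.6,270.7,155])
def strip(im,row,x0,x1):
    h=cv2.cvtColor(im[row-1:row+2,x0:x1],cv2.COLOR_BGR2HSV)[1]
    m=(h[:,1]<60)&(h[:,2]>110); xs=np.nonzero(m)[0]
    return (xs.min()+x0,xs.max()+x0) if len(xs) else None
for row in (165,190,220,250,265):
    for n,ra,rb in (("-y",(318,345),(148,180)),("+y",(475,505),(302,325))):
        a=strip(A,row,*ra);b=strip(B,row,*rb)
        if a is None or b is None: print(n,row,a,b);continue
        p,e=tri([(wa,(np.mean(a),row)),(wb,(np.mean(b),row))]); q=p-C
        print(n,row,a,b,"cradle x,y,z",np.array([q@cx,q@cy,p[2]]),np.round(e,1))
for a,b in [((396,174),(260,174)),((394,223),(262,222))]:
    p,e=tri([(wa,a),(wb,b)]);q=p-C;print("dot",np.array([q@cx,q@cy,p[2]]),np.round(e,1))
cv2.imwrite("pics/akl.png",np.hstack([cv2.resize(A[20:160,370:530],(400,350)),cv2.resize(B[20:160,200:360],(400,350))]))
```

```text
-y 165 (np.int64(327), np.int64(341)) (np.int64(153), np.int64(162)) cradle x,y,z [-41.5 -56.9 187.4] [0.1 0.1]
+y 165 (np.int64(490), np.int64(498)) (np.int64(308), np.int64(317)) cradle x,y,z [-42.4  48.3 195. ] [0.1 0.1]
-y 190 (np.int64(326), np.int64(340)) (np.int64(155), np.int64(165)) cradle x,y,z [-24.1 -57.5 186.5] [0.1 0.1]
+y 190 (np.int64(487), np.int64(497)) (np.int64(308), np.int64(317)) cradle x,y,z [-26.1  48.2 196.6] [0.1 0.1]
-y 220 (np.int64(326), np.int64(334)) (np.int64(159), np.int64(168)) cradle x,y,z [ -1.3 -59.5 181.5] [0.1 0.1]
+y 220 (np.int64(484), np.int64(492)) (np.int64(308), np.int64(318)) cradle x,y,z [ -5.   48.2 195.4] [0.1 0.1]
-y 250 (np.int64(325), np.int64(334)) (np.int64(162), np.int64(171)) cradle x,y,z [ 21.5 -59.8 181.6] [0.1 0.1]
+y 250 (np.int64(480), np.int64(489)) (np.int64(309), np.int64(318)) cradle x,y,z [ 16.8  48.3 194.9] [0.1 0.1]
-y 265 (np.int64(325), np.int64(334)) (np.int64(164), np.int64(173)) cradle x,y,z [ 33.4 -59.8 181.1] [0.1 0.1]
+y 265 (np.int64(479), np.int64(487)) (np.int64(309), np.int64(318)) cradle x,y,z [ 27.8  48.2 195.5] [0.1 0.1]
dot [-22.1  -1.2 105.2] [0.1 0.1]
dot [ 21.7  -1.2 106.6] [0.3 0.3]
```

View pics/akl.png

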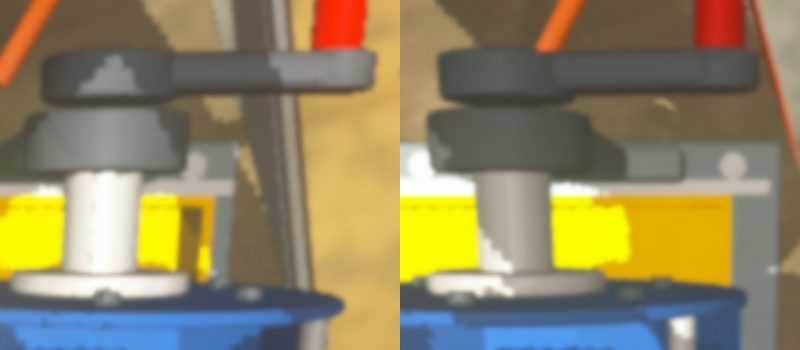

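Emit:
carry_out:
  targets:
    - {"gripper": 0, "xyz": [0, 0.03, 0], "twist": 0}
    - {"gripper": 0, "xyz": [0, 0.045, 0], "twist": 0}
    - {"gripper": 0, "xyz": [0, 0.045, 0], "twist": 0}
    - {"gripper": 0, "xyz": [0.02, 0.034, 0], "twist": 0}
    - {"gripper": 0, "xyz": [0.05, 0, 0], "twist": 0}
    - {"gripper": 0, "xyz": [0.01, 0, 0], "twist": 0}
    - {"gripper": 0, "xyz": [0, 0, 0], "twist": 0}
    - {"gripper": 0, "xyz": [0, 0, 0], "twist": 0}

```text
t: 84.05
tcp_pos: [421.4, 372.1, 221.7]
tool_rot: [[0.002, -0.96, 0.281], [0.001, 0.281, 0.96], [-1.0, -0.001, 0.002]]
ft_force: [-0.0, 0.6, 0.4]
gripper_width: 45.9
```

Emit:
carry_out:
  targets:
    - {"gripper": 0, "xyz": [0, 0, 0], "twist": 0}
    - {"gripper": 0, "xyz": [0.025, 0, 0], "twist": 0}
    - {"gripper": 0, "xyz": [0.03, 0, 0], "twist": 0}
    - {"gripper": 0, "xyz": [0.018, 0, 0], "twist": 0}
    - {"gripper": 0, "xyz": [0, 0, 0], "twist": 0}
    - {"gripper": 0, "xyz": [0, 0, 0], "twist": 0}
    - {"gripper": 0, "xyz": [0, 0, 0], "twist": 0}
    - {"gripper": 0, "xyz": [0, 0, 0], "twist": 0}

```text
t: 85.05
tcp_pos: [420.5, 371.9, 147.8]
tool_rot: [[0.001, -0.96, 0.28], [0.001, 0.28, 0.96], [-1.0, -0.001, 0.001]]
ft_force: [-0.4, 1.5, 0.0]
gripper_width: 45.9
```

```bash
python3 look.py am wrist
```

```text
t 85.05 tcp [420.5 371.9 147.8] yaw 1.287 w 45.9 F [-0.4  1.5  0. ]
```

View pics/am_wrist.png

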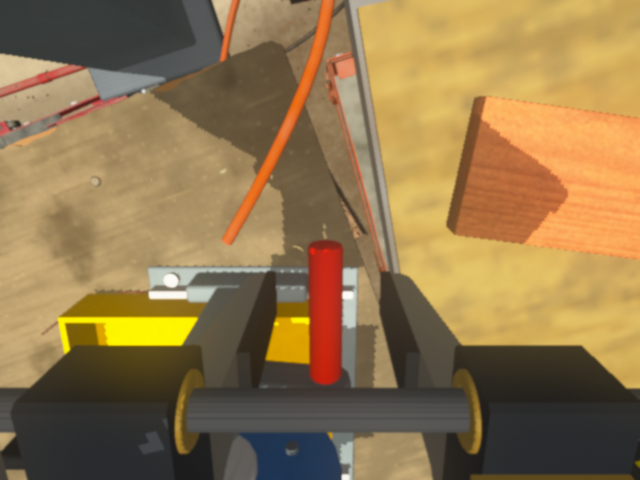

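Emit:
carry_out:
  targets:
    - {"gripper": 0, "xyz": [0.006, 0, -0.001], "twist": 0}
    - {"gripper": 0, "xyz": [0, 0, 0], "twist": 0}
    - {"gripper": -1, "xyz": [0, 0, 0], "twist": 0}
    - {"gripper": -1, "xyz": [0, 0, 0], "twist": 0}
    - {"gripper": -1, "xyz": [0, 0, 0], "twist": 0}
    - {"gripper": -1, "xyz": [0, 0, 0], "twist": 0}
    - {"gripper": -1, "xyz": [0, 0, 0], "twist": 0}
    - {"gripper": -1, "xyz": [0, 0, 0], "twist": 0}

```text
t: 86.1
tcp_pos: [420.1, 370.9, 141.2]
tool_rot: [[0.0, -0.96, 0.28], [0.001, 0.28, 0.96], [-1.0, -0.0, 0.001]]
ft_force: [1.2, 2.8, -1.0]
gripper_width: 13.1
```

Emit:
carry_out:
  targets:
    - {"gripper": -1, "xyz": [0.003, 0, 0], "twist": 0}
    - {"gripper": -1, "xyz": [0.003, 0, 0], "twist": 0}
    - {"gripper": -1, "xyz": [0.003, 0, 0], "twist": 0}
    - {"gripper": -1, "xyz": [0, 0, 0], "twist": 0}
    - {"gripper": -1, "xyz": [0, 0, 0], "twist": 0}
    - {"gripper": -1, "xyz": [0, 0, 0], "twist": 0}
    - {"gripper": -1, "xyz": [0, 0, 0], "twist": 0}
    - {"gripper": -1, "xyz": [0, 0, 0], "twist": 0}

```text
t: 87.1
tcp_pos: [420.3, 371.5, 133.0]
tool_rot: [[0.001, -0.96, 0.28], [0.002, 0.28, 0.96], [-1.0, -0.001, 0.002]]
ft_force: [-0.7, 3.7, 6.7]
gripper_width: 13.4
```

```bash
cat > pin.py <<'E'
from h import *
import sys
np.set_printoptions(precision=1,suppress=True)
t=sys.argv[1]
s=cam("scene");k=cam("side");S=cv2.imread(f"pics/{t}_scene.png");K=cv2.imread(f"pics/{t}_side.png");R=[]
for im,x0,y0,x1,y1 in ((S,215,330,300,400),(K,205,170,270,230)):
    c=im[y0:y1,x0:x1]; h=cv2.cvtColor(c,cv2.COLOR_BGR2HSV)
    m=((h[...,0]<4)|(h[...,0]>174))&(h[...,1]>150)
    n,l,st,ce=cv2.connectedComponentsWithStats(m.astype(np.uint8))
    i=1+np.argmax(st[1:,4]); print(st[i]); R.append(ce[i]+(x0,y0))
print(R,tri([(s,R[0]),(k,R[1])]))
E
python3 look.py an scene side; python3 pin.py an; python3 pin.py aj; python3 pin.py d
```

```text
t 87.1 tcp [420.3 371.5 133. ] yaw 1.287 w 13.4 F [-0.7  3.7  6.7]
[32 30  9 17 72]
[29 24  7  2 13]
[array([250.2, 368.7]), array([236.8, 194.5])] (array([427.9, 370.5, 145.7]), [np.float64(11.039439159929131), np.float64(11.039439159929236)])
[26 22 14 23 93]
[18 21 18  4 58]
[array([247.2, 362.1]), array([231.2, 192.1])] (array([422.3, 371.2, 163.1]), [np.float64(1.3283537868007576), np.float64(1.3283537868009412)])
[ 26  23  15  22 108]
[16 22 20  3 58]
[array([247.6, 363.4]), array([230.8, 193. ])] (array([420.8, 371.6, 160. ]), [np.float64(1.13099387578321), np.float64(1.1309938757833902)])
```

Emit:
carry_out:
  targets:
    - {"gripper": -0.3, "xyz": [0, 0, 0], "twist": 0}
    - {"gripper": 0, "xyz": [0, 0, 0], "twist": 0}
    - {"gripper": 0, "xyz": [0, 0, 0], "twist": 0}
    - {"gripper": 0, "xyz": [0, 0, 0], "twist": 0}
    - {"gripper": 0, "xyz": [-0.03, 0, 0], "twist": 0}
    - {"gripper": 0, "xyz": [-0.045, 0, 0], "twist": 0}
    - {"gripper": 0, "xyz": [-0.05, 0, 0], "twist": 0}
    - {"gripper": 0, "xyz": [-0.045, 0, 0], "twist": 0}

```text
t: 88.2
tcp_pos: [419.9, 370.6, 303.9]
tool_rot: [[0.0, -0.96, 0.28], [0.0, 0.28, 0.96], [-1.0, -0.0, 0.0]]
ft_force: [-0.1, 0.6, -0.2]
gripper_width: 46.0
```

Emit:
carry_out:
  targets:
    - {"gripper": 0, "xyz": [0, -0.034, 0], "twist": 0}
    - {"gripper": 0, "xyz": [0, -0.045, 0], "twist": 0}
    - {"gripper": 0, "xyz": [0, -0.045, 0], "twist": 0}
    - {"gripper": 0, "xyz": [0, -0.03, 0], "twist": 0}
    - {"gripper": 0, "xyz": [0, 0, 0], "twist": 0}
    - {"gripper": 0, "xyz": [0, 0, 0], "twist": 0}
    - {"gripper": 0, "xyz": [0, 0, 0], "twist": 0}
    - {"gripper": 0, "xyz": [0, 0, 0], "twist": 0}

```text
t: 89.2
tcp_pos: [567.1, 327.9, 302.4]
tool_rot: [[0.0, -0.96, 0.279], [0.0, 0.279, 0.96], [-1.0, -0.0, 0.0]]
ft_force: [0.2, 0.2, -0.3]
gripper_width: 45.9
```

```bash
python3 look.py ao wrist side scene
```

```text
t 89.2 tcp [567.1 327.9 302.4] yaw 1.288 w 45.9 F [ 0.2  0.2 -0.3]
```

Emit:
carry_out:
  targets:
    - {"gripper": 0, "xyz": [0, 0, -0.03], "twist": 0}
    - {"gripper": 0, "xyz": [0, 0, -0.035], "twist": 0}
    - {"gripper": 0, "xyz": [0, 0, -0.035], "twist": 0}
    - {"gripper": 0, "xyz": [0, 0, -0.02], "twist": 0}
    - {"gripper": 0, "xyz": [0, 0, 0], "twist": 0}
    - {"gripper": 0, "xyz": [0, 0, 0], "twist": 0}
    - {"gripper": 0, "xyz": [0, 0, 0], "twist": 0}
    - {"gripper": 0, "xyz": [0, 0, 0], "twist": 0}

```text
t: 90.35
tcp_pos: [534.3, 213.0, 301.9]
tool_rot: [[-0.0, -0.96, 0.279], [-0.0, 0.279, 0.96], [-1.0, 0.0, -0.0]]
ft_force: [-0.1, -1.1, -0.7]
gripper_width: 45.9
```

```bash
python3 look.py ap wrist side scene; python3 pin.py ap
python3 - <<'E'
import cv2,numpy as np
A=cv2.imread("pics/ap_wrist.png");B=cv2.imread("pics/ao_wrist.png")
cv2.imwrite("pics/aop.png",np.hstack([A[60:340,120:520],B[60:340,120:520]]))
E
```

```text
t 90.35 tcp [534.3 213.  301.9] yaw 1.288 w 45.9 F [-0.1 -1.1 -0.7]
[ 26  24  15  23 110]
[17 23 19  3 53]
[array([247.8, 364.9]), array([231.3, 194.1])] (array([421.3, 372. , 155.3]), [np.float64(0.2332783745038254), np.float64(0.2332783745037199)])
```

View pics/aop.png

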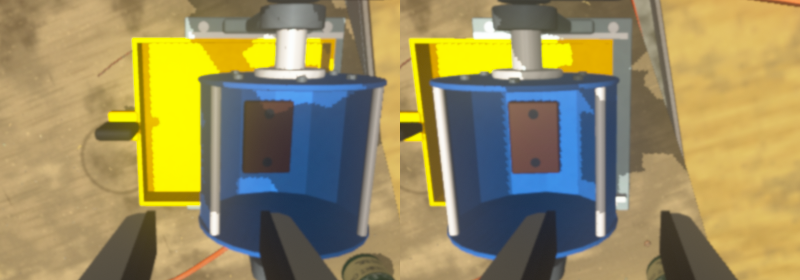

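Pin is now at 155.3 mm. Check the port edges the same way.

Run:
```python
from h import *
import pickle
np.set_printoptions(precision=1,suppress=True)
A=cv2.imread("pics/ap_wrist.png");B=cv2.imread("pics/ao_wrist.png")
wa=cam("wrist",pickle.load(open("pics/ap_wrist.pkl","rb")));wb=cam("wrist",pickle.load(open("pics/ao_wrist.pkl","rb")))
cx=np.array([.96,-.28,0]);cy=np.array([.28,.96,0]);C=np.array([551.6,270.7,155])
def strip(im,row,x0,x1):
    h=cv2.cvtColor(im[row-1:row+2,x0:x1],cv2.COLOR_BGR2HSV)[1]
    m=(h[:,1]<70)&(h[:,2]>105); xs=np.nonzero(m)[0]
    return (xs.min()+x0,xs.max()+x0) if len(xs) else None
for row in (165,190,220,250,265):
    for n,ra,rb in (("-y",(324,346),(150,180)),("+y",(482,504),(310,330))):
        a=strip(A,row,*ra);b=strip(B,row,*rb)
        if a is None or b is None: print(n,row,a,b);continue
        p,e=tri([(wa,(np.mean(a),row)),(wb,(np.mean(b),row))]); q=p-C
        print(n,row,a,b,np.array([q@cx,q@cy,p[2]]),np.round(e,1))
```

```text
-y 165 (np.int64(324), np.int64(345)) (np.int64(154), np.int64(165)) [-41.5 -56.8 186.6] [0.3 0.3]
+y 165 (np.int64(492), np.int64(501)) (np.int64(315), np.int64(324)) [-42.   52.5 189.4] [0.3 0.3]
-y 190 (np.int64(330), np.int64(344)) (np.int64(157), np.int64(167)) [-25.2 -55.1 191.4] [0.2 0.2]
+y 190 (np.int64(489), np.int64(498)) (np.int64(315), np.int64(324)) [-24.8  52.5 189.3] [0.2 0.2]
-y 220 (np.int64(330), np.int64(341)) (np.int64(160), np.int64(170)) [ -3.5 -56.  190. ] [0.2 0.2]
+y 220 (np.int64(486), np.int64(495)) (np.int64(315), np.int64(325)) [ -3.4  52.7 189.4] [0.2 0.2]
-y 250 (np.int64(330), np.int64(340)) (np.int64(164), np.int64(174)) [ 19.3 -56.2 188.4] [0.2 0.2]
+y 250 (np.int64(483), np.int64(491)) (np.int64(316), np.int64(324)) [ 18.8  52.6 189.6] [0.2 0.2]
-y 265 (np.int64(327), np.int64(339)) (np.int64(166), np.int64(175)) [ 32.  -57.5 185.4] [0.2 0.2]
+y 265 (np.int64(482), np.int64(489)) (np.int64(316), np.int64(324)) [ 30.1  52.6 190.1] [0.2 0.2]
```

Run:
```python
from h import *
import pickle
np.set_printoptions(precision=1,suppress=True)
for t in("d","g","aj","ap"):
    im=cv2.imread(f"pics/{t}_side.png")[230:290,235:330]; g=im.astype(int)
    m=((g.max(2)<45)).astype(np.uint8); n,l,st,ce=cv2.connectedComponentsWithStats(m)
    i=[(s.tolist(),c.round(1).tolist()) for s,c in zip(st[1:],ce[1:]) if s[4]>20 and s[3]>8]; print(t,i)
w=cam("wrist",pickle.load(open("pics/ap_wrist.pkl","rb")))
C=np.array([551.6,270.7]);cy=np.array([.28,.96])
im=cv2.imread("pics/ap_wrist.png");hsv=cv2.cvtColor(im,cv2.COLOR_BGR2HSV)
m=cv2.inRange(hsv,(22,150,120),(34,255,255));xs=np.nonzero(m[235])[0];print(xs.min(),xs.max())
p=onplane(w,(xs.min(),235),47);print("front wall outer y from axis",(p[:2]-C)@cy,"expect -134")
```

```text
d []
g []
aj []
ap []
258 320
front wall outer y from axis -135.71972343520304 expect -134
```

View pics/ap_side.png

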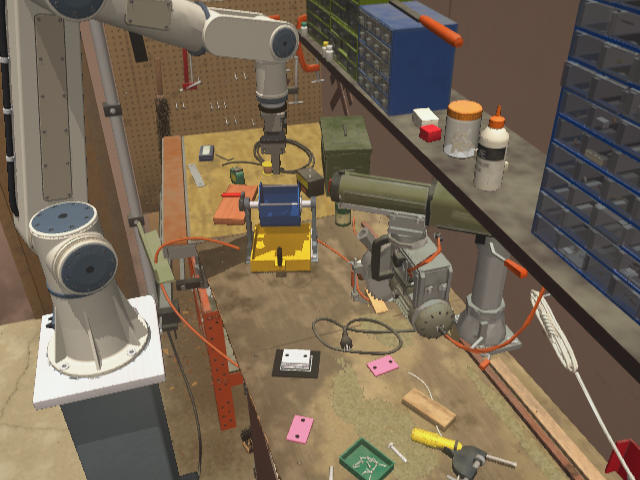

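Run:
```python
import cv2,numpy as np
b=cv2.imread("pics/ap_side.png")
for t in("d","f"):
    a=cv2.imread(f"pics/{t}_side.png")
    T=cv2.cvtColor(b[255:280,245:320],cv2.COLOR_BGR2GRAY).astype(np.float32);S=cv2.cvtColor(a[255:280,245:320],cv2.COLOR_BGR2GRAY).astype(np.float32)
    print(t,cv2.phaseCorrelate(S,T))
from cell import finish_job
print(finish_job())
```

```text
d ((0.6955778118044407, 0.28499733021163287), 0.7862428520202637)
f ((0.8576037390492317, 0.6322053169610875), 0.9349164545694987)
the job is handed in; nothing more can be done
None
```

The batch is changed and the job was handed in at about 90 s. All three bright plates are stacked in the outline, and the one dark plate is in the barrel.

**What I did**
1. The tray was about 75 mm out at the start, so I pushed it home until it met its stop.
2. I turned the barrel over by the crank. The three bright plates dropped into the tray and the barrel came back empty.
3. I pulled the tray out and stacked the three plates flat on the pad, squaring the pile with a squeeze across its width.
4. The dark plate had been knocked about 40 mm aside, so I located it again. My first grasp closed above it and the second held. I put it through the port.
5. I pushed the tray home again, and it stopped with about 30 N on the wrist.
6. A check then showed the barrel left about 0.13 rad off from my first turn back. I gripped the crank again and lowered the pin 8 mm.

**Last checks**
- **Barrel:** the crank pin stands at 155.3 mm against an axis height of 155 mm. Both port edges measure about 189 mm on the cleanly lit stretch, so the port is within about 0.01 rad of straight up. A few rows on one edge read 185–191 mm because of shadow.
- **Dark plate:** it lies flat on the barrel's floor. I saw no other dark plate, and the two pink ones were left alone.
- **Pile:** it is centred and inside the outline with about 3 mm or more to spare.
- **Tray:** its front wall reads 135.7 mm from the axis where 134 mm is expected, and it sits 0.3 to 0.6 pixel lower in the side picture than after the first push. That is 1 to 2 mm, within the camera error, and it was against its stop by force.

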